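# Press home the stoppers of the spice jars

### The arm

A 6-joint arm with a two-finger parallel gripper is mounted at the origin on the work surface. World frame = base frame: x ahead of the robot, y to its left, z up, the work surface at z = 0. Lengths are in mm, angles in rad, forces in N, time in s.
With the tool pointing down it reaches from about 350 to 975 mm from the base axis. Payload 4.9 kg.
Tool frame: the origin (TCP) lies midway between the tips of the shut fingers; the grasp point (between the pads) lies env.grip_point_offset behind it (env.grip_point_offset is the distance from the TCP to the grasp point, in mm); z points along the fingers, x is the direction in which the jaws open and shut, and the axes are right-handed (so a half turn about z gives the same grasp; the last joint's range is limited). The gripper opens to 85 mm and grips with 20 to 120 N. Pads are 22 mm wide; open, the fingers measure 114 mm over their backs; the gripper's body (76 mm by 85 mm) begins 54 mm behind the grasp point. The pads swing forward as they close: fully open they stand 13 mm farther back than shut.
Start: joints at [-1.264, 0.053, 1.613, -0, 1.476, -0.119], TCP at [258.149, -569.176, 231.304] pointing down, gripper open.
Joint ranges: [-3.01, 3.01], [-1.01, 2.22], [0.06, 2.58], [-1.02, 4.17], [0.09, 2.62], [-3.14, 3.14]. Speed limits (rad/s): [2.57, 2.57, 3.14, 3.14, 3.14, 3.14].

### API

Orientations are given as a unit quaternion [w, x, y, z].
In Python, from station import sensors, vision, workorder, nets, env gives the robot as it stands.
- The arm moves only by the tool jog_arm, never from a script. Its argument "rows" is a list of rows, each an object of numbers: "rx", "ry", "rz": the turn, a rotation vector about the tool's x, y, z in rad; "dx", "dy", "dz": the shift along the tool's x, y, z in m; "grip": the gripper command: -1 is fully open, 1 is shut, values between are in proportion. A call has exactly 10 rows; each row shifts and turns the pose as measured when the row begins, along the tool's axes as they then stand; what a row does not reach is not made up. A row lasts 1/10 s, in which the tool goes at most 50 mm and 8.59 degrees, less where a joint would pass 70% of its speed; a pose out of reach is approached as far as the arm can. A call is refused whole if a number of a shift passes 0.05 or a number of a turn 0.15, either way. A call with a gripper value outside its range is refused whole. The fingers move at their own pace and stop on an object; "force" is the grip in N (left out, the last holds). Time passes only in rows, so rows that do not move let the fingers close, or fill a call up. It gives the time, the measured TCP pose, the force and the opening at its end, in the units of the state.
- sensors.read_state(): the state, without advancing time (a new reading comes with each control period).
- vision.get_image(name): name is "side" or "top"; returns (picture, depth): 480x640x3 uint8, blue, green, red; 480x640 float32, mm along the optical axis (not along the pixel's ray), 0 where there is no reading.
- vision.get_calibration(name): a dict with "K" (3x3 intrinsics, pixels), "extrinsics" (4x4, takes a point from camera to world coordinates). Camera axes: x right, y down, z forward; pixel columns grow to the right and rows downward; lengths in mm; the calibration is good to about 2 mm. A picture is of the moment at which its call begins. get_calibration takes no time and is no camera call.
- workorder.hand_in(): hands the job in, once; it reports no verdict.
Trained networks look in the newest picture that a camera, given by its name, has taken for a name from the list of things; names that differ only in an ending like _2 or _b are one class to them, and where a whole thing is asked for, a point or a joint stands for the part that bears it (a point fixed in the world has none). Each returns a list of dicts, best first, with "p" (0 to 1); they miss things now and then, are a little off and sometimes report something else, mostly with a low value. They report only what shows in the picture. A call takes as long as a camera call. They do not tell look-alikes from the thing itself.
- nets.regions_of(camera, name): "mask" (480x640 bool, what is visible of it) and "location" ([row, column] in pixels, amid what is visible of it).
The state is a dict: "t": time; "joint_positions": joint angles; "joint_vel": joint speeds; "joint_torque": joint torques, N m; "ee_pos": TCP position; "orientation": TCP orientation; "ft_force": force on the tool from outside, world axes, zero at the start; "ft_torque": the same for the moment, N m; "gripper_width": finger opening in mm.
Only numpy, scipy, OpenCV 4.12 (cv2) and the standard library are available. Lean on these libraries where they do the work, as an engineer would, in place of code of your own. Each camera call takes 0.05 s, during which the arm holds its last target.

### The job

Lay each glass spice jar in turn in the bed of the little stopper press, its stopper towards the ram, push the pedal right down to its stop so that the stopper goes fully home, let the pedal up again and lay the jar flat in the wooden tray. The glass is thin: squeeze a jar with no more than 45 N, set it down rather than let it drop, and never push a stopper with the gripper. Leave the tumbler, the mortar and the funnel where they stand.

Things in the scene. Friction and masses are not known exactly. Their poses are not given: they have to be found in the camera images.
- press_bed (a point): Centre of the press's bed, 30 mm above the counter: a jar's origin belongs here, jar axes along this frame's. The middle 69 mm of the bed are open above and at both sides. At each end stand two guides, 20 mm high, 50 mm apart inside (x from 37 to 59 and -34 to -56 mm); at x = +59 mm a steel end stop 50 mm high.
- press: Small stopper press fixed to the counter: wooden base 205 x 90 x 30 mm with bed, end stop at +x and a grey housing (80 mm wide, top 86 mm above the counter) at -x, out of which the ram comes. Origin under the bed's centre, on the counter; x along the bed.
- ram: Steel plate 36 x 34 mm facing along the bed to +x, driven by the pedal; origin as the press's at rest, its face at x = -75.5 mm in the press frame at rest, -55.5 mm with the pedal on its stop. It pushes the jar against the end stop, then the stopper into the jar.
- pedal (a joint): Angle of the press's hinged spring pedal: 0 fully up, 0.35 rad on its stop. Coupled to the ram (20 mm travel); springs back by itself. About 8 to 14 N on the pad holds it on the stop.
- pedal_pad (a point): Top of the black rubber tread near the pedal's free end, 82 mm from its hinge: push here, straight down, with closed fingertips. The pedal is a steel plate 50 mm wide, 100 mm long, standing out from the housing to the press's -y; hinge along the press's x, 55 mm above the counter. The pad drops 28 mm, from about 76 to 48 mm above the counter.
- tray: Low open wooden tray, 180 mm (its x) by 290 mm (its y), walls 7 mm thick and 24 mm high, floor 7 mm thick. Origin under its centre, on the counter.
- tumbler: Bystander: glass tumbler upside down, 72 mm across, 100 mm high, origin at the centre of its underside.
- mortar: Bystander: white ceramic mortar, 110 mm across and 80 mm high, with a wooden pestle sticking out of it to 140 mm height; origin at the centre of its underside.
- funnel: Bystander: black plastic funnel standing mouth down, 104 mm across, 110 mm high; origin at the centre of its underside.
- jar1: Square thin-walled glass jar lying on its side: 110 mm long (x), 44 mm wide (y), 44 mm high, 0.2 kg. Origin at the centre of its underside as it lies. The mouth with the stopper is at its -x end. May be absent.
- stopper1: Dark wooden disc stopper (34 mm across, 4 mm thick, on a 27 mm cork plug) of jar1, held in its mouth by about 6 N of friction, sliding along the jar's x. Origin at the centre of the disc's inner face, 22 mm above the jar's underside: at x = -65 to -62 mm in the jar's frame at the start (10 to 7 mm proud), -55 mm when fully home.
- jar2: Square thin-walled glass jar lying on its side: 110 mm long (x), 44 mm wide (y), 44 mm high, 0.2 kg. Origin at the centre of its underside as it lies. The mouth with the stopper is at its -x end. May be absent.
- stopper2: Dark wooden disc stopper (34 mm across, 4 mm thick, on a 27 mm cork plug) of jar2, held in its mouth by about 6 N of friction, sliding along the jar's x. Origin at the centre of the disc's inner face, 22 mm above the jar's underside: at x = -65 to -62 mm in the jar's frame at the start (10 to 7 mm proud), -55 mm when fully home.
- jar3: Square thin-walled glass jar lying on its side: 110 mm long (x), 44 mm wide (y), 44 mm high, 0.2 kg. Origin at the centre of its underside as it lies. The mouth with the stopper is at its -x end. May be absent.
- stopper3: Dark wooden disc stopper (34 mm across, 4 mm thick, on a 27 mm cork plug) of jar3, held in its mouth by about 6 N of friction, sliding along the jar's x. Origin at the centre of the disc's inner face, 22 mm above the jar's underside: at x = -65 to -62 mm in the jar's frame at the start (10 to 7 mm proud), -55 mm when fully home.
Mind the look-alikes: they are no part of the job. Leave any yellow look-alike of the jar3 alone.

How it is judged:
By the outcome, as a careful person would: the job done as asked, in the order asked, and still so for the second after the job is handed in, with the robot touching nothing.
Of jar1, jar2, jar3 only 2 to 3 are there at a start; the rules pass over those that are not, and their reading is None.
At some moment in a run one of jar1, jar2, jar3 may be knocked a few centimetres aside while the robot is not near it.
It also fails if it takes over 210 s, if anything falls off the work surface, if the arm or the gripper's body presses on something with over 40 N, if the wrist force passes 120 N, or if a joint passes its speed limit or range.

## Working session

There is one attempt and no reset: what is moved stays moved. The work goes in short steps, Python scripts to look and compute and a tool call to move; the robot and the scene stay as the last step left them, time stands still between calls to the robot, and variables do not carry over. Pictures are saved under pics/ and viewed, and the job is handed in when it is done.

Besides the shell and the picture viewer there is one more tool, called after "Call:" as a command line: name --argument value ..., lists and objects as JSON in quotes. jog_arm: Moves the arm, as the interface text tells. Its arguments: {"type":"object","properties":{"rows":{"type":"array"},"force":{"type":"number"}},"required":["rows"]}

```bash
ls; mkdir -p pics
cat > h.py <<'E'
import numpy as np, cv2
from station import sensors, vision, workorder, nets, env
def snap(n,tag):
    p,d=vision.get_image(n); cv2.imwrite(f'pics/{tag}.png',p); np.savez(f'pics/{tag}.npz',p=p,d=d); return p,d
def world(n,d):
    c=vision.get_calibration(n);K=np.array(c['K']);T=np.array(c['extrinsics'])
    v,u=np.mgrid[0:480,0:640]
    P=np.stack([(u-K[0,2])/K[0,0]*d,(v-K[1,2])/K[1,1]*d,d],-1)
    W=P@T[:3,:3].T+T[:3,3]; W[d==0]=np.nan; return W
E
python3 - <<'E'
from h import *
print(env.grip_point_offset)
for n in('top','side'):
    p,d=snap(n,n+'0'); c=vision.get_calibration(n); print(np.round(c['K'],1),np.round(c['extrinsics'],3))
print(sensors.read_state())
E
```

```text
pics
18.700000000000003
[[588.5   0.  323.9]
 [  0.  588.5 240.4]
 [  0.    0.    1. ]] [[ 1.700000e-02 -9.950000e-01  9.400000e-02  4.082740e+02]
 [-1.000000e+00 -1.500000e-02  1.800000e-02  5.310900e+01]
 [-1.600000e-02 -9.500000e-02 -9.950000e-01  1.395243e+03]
 [ 0.000000e+00  0.000000e+00  0.000000e+00  1.000000e+00]]
[[454.6   0.  324.7]
 [  0.  454.6 245.5]
 [  0.    0.    1. ]] [[-7.95000e-01 -3.27000e-01  5.10000e-01 -3.89750e+01]
 [-6.06000e-01  4.00000e-01 -6.88000e-01  8.46019e+02]
 [ 2.00000e-02 -8.56000e-01 -5.16000e-01  6.59907e+02]
 [ 0.00000e+00  0.00000e+00  0.00000e+00  1.00000e+00]]
{'t': 0.1, 'joint_positions': array([-1.26401803e+00,  5.32785009e-02,  1.61420171e+00, -2.00937991e-05,
        1.47603280e+00, -1.19020278e-01]), 'joint_vel': array([ 0.00122075, -0.00160615, -0.00311921, -0.00197323, -0.00107167,
        0.00031296]), 'joint_torque': array([ 9.73792908e-05, -3.94898951e+01, -3.71366358e+01, -1.11901190e-04,
        3.86871499e-03,  8.04359416e-06]), 'ee_pos': array([ 257.95862903, -568.63179709,  230.1667358 ]), 'orientation': array([-6.04611852e-04,  8.40550006e-01, -5.41733112e-01, -7.45984247e-04]), 'ft_force': array([0.52785878, 0.17531746, 0.29547513]), 'ft_torque': array([ 0.04222218,  0.04565824, -0.02566159]), 'gripper_width': 85.5347935089187}
```

View pics/top0.png

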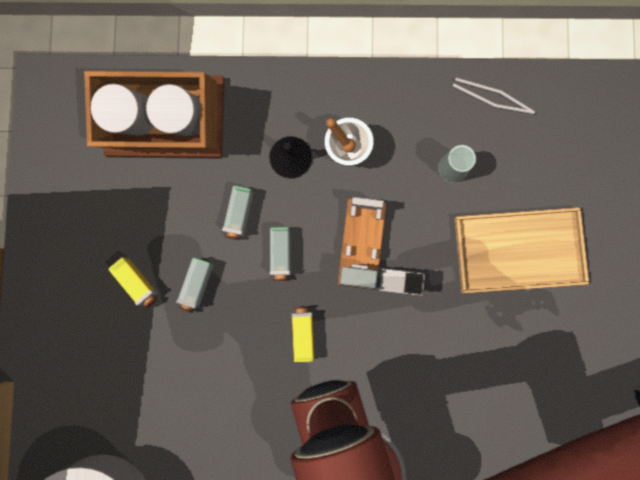

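View pics/side0.png

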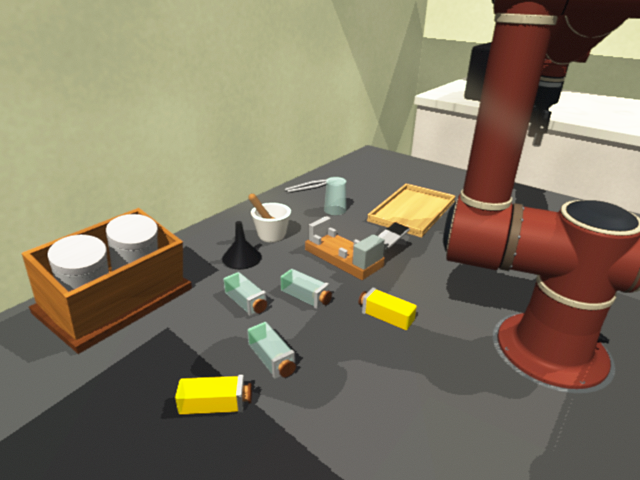

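Run:
```python
from h import *
p,d=snap('top','top1'); W=world('top',d); np.save('pics/W1.npy',W)
for nm in ['jar1','stopper1','press','pedal','tray','ram']:
    for r in nets.regions_of('top',nm):
        m=r['mask']; w=W[m]
        print(nm,round(r['p'],2),np.round(r['location']),m.sum(),np.round(np.nanmedian(w,0)), np.round(np.nanmean(p[m],0)))
```

```text
jar1 0.86 [211. 238.] 1063 [600. 282.  41.] [150. 163. 158.]
jar1 0.86 [335. 298.] 1055 [319. 124.  42.] [ 84. 209. 219.]
jar1 0.8 [286. 134.] 1175 [433. 517.  41.] [ 79. 190. 199.]
jar1 0.75 [252. 280.] 998 [507. 179.  42.] [157. 170. 166.]
jar1 0.59 [285. 195.] 1160 [431. 376.  41.] [148. 159. 155.]
stopper1 0.62 [308. 189.] 56 [375. 393.  33.] [ 61.  86. 122.]
stopper1 0.6 [276. 282.] 80 [450. 178.  32.] [ 82. 112. 155.]
stopper1 0.55 [310. 302.] 74 [376. 129.  33.] [ 77. 106. 146.]
stopper1 0.53 [235. 229.] 66 [544. 292.  32.] [ 67.  93. 132.]
press 0.78 [259. 369.] 4516 [500. -23.  35.] [109. 137. 170.]
pedal 0.72 [142. 348.] 1813 [768.  26.  67.] [154. 167. 181.]
pedal 0.57 [283. 401.] 945 [443. -97.  68.] [116. 122. 128.]
tray 0.77 [249. 523.] 9729 [ 523. -385.    6.] [120. 181. 224.]
ram 0.36 [268. 358.] 43 [477.  -1.  70.] [164. 172. 183.]
```

The three clear glass jars are at about (238,211), (280,252) and (195,285), given as column, row. The yellow look-alikes are at (302,335) and (132,282), and I'll leave them alone. I'll check this in a close crop and measure poses.

```bash
cat >> h.py <<'E'
def rect(pts):
    r=cv2.minAreaRect(pts[:,:2].astype(np.float32)); return r
def jars(p,d,tag=None):
    """glass jars + yellow: fit top-face rect, axis dir towards stopper"""
    W=world('top',d); out=[]
    vision_ = nets.regions_of('top','jar1'); st=nets.regions_of('top','stopper1')
    for r in vision_:
        m=r['mask']; w=W[m]; col=p[m].mean(0)
        t=w[(w[:,2]>36)&(w[:,2]<50)]
        if len(t)<50: continue
        (cx,cy),(a,b),ang=rect(t)
        bx=cv2.boxPoints(((cx,cy),(a,b),ang)); e=bx[1]-bx[0]; f=bx[2]-bx[1]
        L=e if np.linalg.norm(e)>np.linalg.norm(f) else f
        th=np.arctan2(L[1],L[0])
        # pca center & direction too
        c=t[:,:2].mean(0); u,s,vt=np.linalg.svd(t[:,:2]-c); th2=np.arctan2(vt[0][1],vt[0][0])
        ax=np.array([np.cos(th),np.sin(th)])
        best=None
        for q in st:
            ws=np.nanmedian(W[q['mask']],0)[:2]; dd=ws-np.array([cx,cy])
            if np.linalg.norm(dd)<95: best=dd
        out.append(dict(c=np.array([cx,cy]),mean=c,size=sorted([a,b]),th=th,th2=th2,st=best,yellow=col[2]-col[0]>50,p=r['p'],loc=r['location'],z=np.median(t[:,2])))
    return out
E
python3 - <<'E'
from h import *
z=np.load('pics/top1.npz');p,d=z['p'],z['d']
for j in jars(p,d): print({k:(np.round(v,3) if v is not None else None) for k,v in j.items()})
W=np.load('pics/W1.npy')
cv2.imwrite('pics/crop1.png',cv2.resize(p[170:370,90:440],None,fx=2.25,fy=2.25,interpolation=cv2.INTER_CUBIC))
# press
reg=W[185:305,330:435].reshape(-1,3)
for lo,hi in ((20,35),(44,56),(60,78),(78,92)):
    t=reg[(reg[:,2]>lo)&(reg[:,2]<hi)]; print(lo,hi,len(t),rect(t), np.round(t.mean(0),1))
reg=W[195:305,440:600].reshape(-1,3);t=reg[(reg[:,2]>14)&(reg[:,2]<32)];print('tray',rect(t))
E
```

```text
Traceback (most recent call last):
numpy._core._exceptions._UFuncOutputCastingError: Cannot cast ufunc 'multiply' output from dtype('float64') to dtype('bool') with casting rule 'same_kind'

During handling of the above exception, another exception occurred:

Traceback (most recent call last):
numpy._core._exceptions._UFuncOutputCastingError: Cannot cast ufunc 'multiply' output from dtype('float64') to dtype('bool') with casting rule 'same_kind'
```

Run:
```python
from h import *
p=np.load('pics/top1.npz')['p']
cv2.imwrite('pics/press1.png',cv2.resize(p[180:310,330:440],None,fx=4.5,fy=4.5,interpolation=cv2.INTER_CUBIC))
```

```text
(no output)
```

View pics/press1.png

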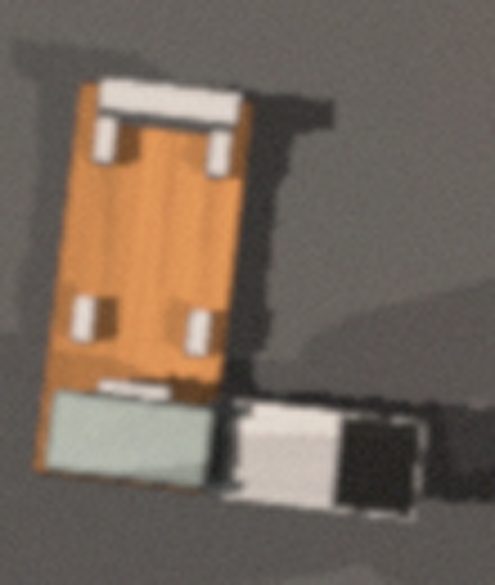

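Run:
```python
from h import *
z=np.load('pics/top1.npz');p,d=z['p'],z['d']
for j in jars(p,d):
    print(np.round(j['c'],1),np.round(j['mean'],1),np.round(j['size'],1),np.round([j['th'],j['th2'],j['p'],j['z']],3),j['st'],bool(j['yellow']))
W=np.load('pics/W1.npy')
cv2.imwrite('pics/crop1.png',cv2.resize(p[170:370,90:440],None,fx=2.25,fy=2.25,interpolation=cv2.INTER_CUBIC))
reg=W[185:305,330:435].reshape(-1,3)
for lo,hi in ((24,36),(40,46),(46,56),(60,78),(78,92)):
    t=reg[(reg[:,2]>lo)&(reg[:,2]<hi)]; print(lo,hi,len(t),rect(t), np.round(t.mean(0),1))
reg=W[195:305,440:600].reshape(-1,3);t=reg[(reg[:,2]>16)&(reg[:,2]<32)];print('tray',rect(t))
# guides & endstop clusters, image components
for lo,hi in ((42,56),(80,92),(60,80)):
    m=np.zeros((480,640),np.uint8); m[185:305,330:435]=((W[...,2]>lo)&(W[...,2]<hi))[185:305,330:435]
    n,l,s,c=cv2.connectedComponentsWithStats(m)
    for i in range(1,n):
        if s[i,4]>8: w=W[l==i]; print(lo,hi,s[i,4],c[i].round(1),np.round(w.mean(0),1),rect(w))
# black pad
m=np.zeros((480,640),bool); m[265:300,398:428]=(p.max(2)<60)[265:300,398:428]; m&=W[...,2]>60
w=W[m];print('pad',m.sum(),w.mean(0),rect(w))
```

```text
[600.1 284.5] [603.6 282.7] [ 46.  121.8] [-0.191  2.937  0.86  41.818] [-56.0336643    7.14374509] False
[321.3 124.3] [315.6 123.7] [ 44.5 123.4] [ 0.071 -3.071  0.86  42.303] [54.3191023   5.18817732] True
[432.  520.4] [435.4 523.3] [ 45.6 123.1] [ 0.706 -2.422  0.8   42.05 ] None True
[505.  181.2] [509.9 180.3] [ 44.1 123.1] [ 1.9000e-02 -3.1160e+00  7.5000e-01  4.2075e+01] [-54.51834491  -3.38563059] False
[428.6 379.8] [433.2 377.5] [ 45.5 122.2] [-0.303  2.835  0.59  42.021] [-53.16954102  13.67829808] False
24 36 2067 ((531.6449584960938, -9.060928344726562), (89.69139099121094, 202.9190216064453), 83.72850036621094) [544.1  -9.3  28.7]
40 46 50 ((527.4534912109375, -7.607463836669922), (70.12109375, 191.8346710205078), 83.1388168334961) [566.6 -12.4  44.1]
46 56 162 ((520.4280395507812, -26.148361206054688), (112.11727142333984, 184.60743713378906), 82.32171630859375) [543.1 -17.3  50.4]
60 78 1037 ((523.0173950195312, -64.55888366699219), (184.64309692382812, 201.525390625), 82.91850280761719) [470.3 -79.4  69.5]
78 92 811 ((524.4150390625, -60.954185485839844), (183.8291
[... 948 characters left out ...]
e+01] ((451.6279602050781, -0.40770721435546875), (79.38954162597656, 39.70362091064453), 83.59949493408203)
60 80 206 [366.2 202.6] [620.6 -17.7  75.4] ((621.5565185546875, -18.519126892089844), (69.09478759765625, 16.883607864379883), 83.79452514648438)
60 80 57 [358.2 266.6] [475.7  -1.6  70.1] ((475.28094482421875, 1.070852279663086), (40.8360481262207, 9.815333366394043), 85.21357727050781)
60 80 876 [401.5 281.9] [442.9 -98.9  69.3] ((444.00665283203125, -90.26075744628906), (113.93589782714844, 50.11689376831055), 83.80801391601562)
pad 288 [ 440.21729289 -124.95715691   75.26218908] ((440.0958251953125, -125.33674621582031), (34.99907302856445, 41.455753326416016), 83.84624481201172)
```

View pics/crop1.png

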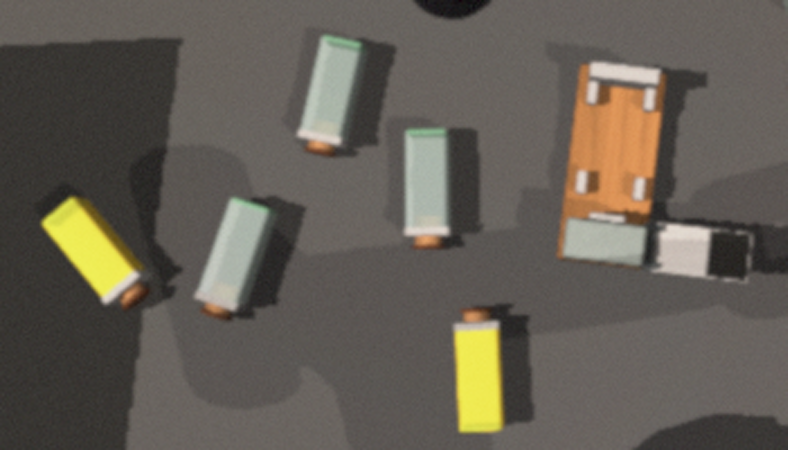

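```bash
cat >> h.py <<'E'
from scipy.spatial.transform import Rotation as R
def now():
    s=sensors.read_state(); q=np.array(s['orientation']); M=R.from_quat([q[1],q[2],q[3],q[0]]).as_matrix()
    return s,M
def where():
    s,M=now(); print('t %.1f'%s['t'],'pos',np.round(s['ee_pos'],1),'psi %.3f'%np.arctan2(M[1,0],M[0,0]),'tiltxy',np.round(M[:2,2],4),'w %.1f'%s['gripper_width'],'F',np.round(s['ft_force'],1),'j6 %.2f'%s['joint_positions'][5])
def plan(tgt,psi_t=None,n=10,drow=0.05):
    """n equal rows"""
    s,M=now(); pos=np.array(s['ee_pos']); psi=np.arctan2(M[1,0],M[0,0])
    if psi_t is None: psi_t=psi
    dp=(psi_t-psi+np.pi/2)%np.pi-np.pi/2
    v=(np.array(tgt,float)-pos)/1000
    print('from',pos.round(1),'psi',round(psi,3),'delta',(v*1000).round(1),'dpsi',round(dp,3))
    for k in range(n):
        a=psi+dp*k/n; ex=np.array([np.cos(a),np.sin(a)]); ey=np.array([np.sin(a),-np.cos(a)])
        w=v/n
        print('dx %.4f dy %.4f dz %.4f rz %.4f'%(w[:2]@ex,w[:2]@ey,-w[2],-dp/n))
E
python3 - <<'E'
from h import *
where(); plan([511.5,181.4,150],-1.55,18)
E
```

```text
t 0.7 pos [ 258.2 -569.2  231.3] psi -1.145 tiltxy [ 0. -0.] w 85.5 F [ 0.2 -0.4 -0.1] j6 -0.12
from [ 258.2 -569.2  231.3] psi -1.145 delta [253.3 750.6 -81.3] dpsi -0.405
dx -0.0322 dy -0.0300 dz 0.0045 rz 0.0225
dx -0.0328 dy -0.0293 dz 0.0045 rz 0.0225
dx -0.0335 dy -0.0286 dz 0.0045 rz 0.0225
dx -0.0341 dy -0.0278 dz 0.0045 rz 0.0225
dx -0.0347 dy -0.0270 dz 0.0045 rz 0.0225
dx -0.0353 dy -0.0262 dz 0.0045 rz 0.0225
dx -0.0359 dy -0.0254 dz 0.0045 rz 0.0225
dx -0.0365 dy -0.0246 dz 0.0045 rz 0.0225
dx -0.0370 dy -0.0238 dz 0.0045 rz 0.0225
dx -0.0375 dy -0.0230 dz 0.0045 rz 0.0225
dx -0.0381 dy -0.0221 dz 0.0045 rz 0.0225
dx -0.0385 dy -0.0212 dz 0.0045 rz 0.0225
dx -0.0390 dy -0.0204 dz 0.0045 rz 0.0225
dx -0.0395 dy -0.0195 dz 0.0045 rz 0.0225
dx -0.0399 dy -0.0186 dz 0.0045 rz 0.0225
dx -0.0403 dy -0.0177 dz 0.0045 rz 0.0225
dx -0.0407 dy -0.0168 dz 0.0045 rz 0.0225
dx -0.0411 dy -0.0159 dz 0.0045 rz 0.0225
```

Call:
jog_arm --rows '[{"dx": -0.032, "dy": -0.03, "rz": 0.0225, "grip": -1}, {"dx": -0.033, "dy": -0.029, "rz": 0.0225, "grip": -1}, {"dx": -0.0335, "dy": -0.0285, "rz": 0.0225, "grip": -1}, {"dx": -0.034, "dy": -0.028, "rz": 0.0225, "grip": -1}, {"dx": -0.0345, "dy": -0.027, "rz": 0.0225, "grip": -1}, {"dx": -0.035, "dy": -0.026, "rz": 0.0225, "grip": -1}, {"dx": -0.036, "dy": -0.0255, "rz": 0.0225, "grip": -1}, {"dx": -0.0365, "dy": -0.0245, "rz": 0.0225, "grip": -1}, {"dx": -0.037, "dy": -0.024, "rz": 0.0225, "grip": -1}, {"dx": -0.0375, "dy": -0.023, "rz": 0.0225, "grip": -1}]' --force 30

```text
$.rows[0]: bad value
```

Run:
```python
from h import *
where(); plan([511.5,181.4,150],-1.55,10)
```

```text
t 0.7 pos [ 258.2 -569.2  231.3] psi -1.145 tiltxy [ 0. -0.] w 85.5 F [ 0.2 -0.4 -0.1] j6 -0.12
from [ 258.2 -569.2  231.3] psi -1.145 delta [253.3 750.6 -81.3] dpsi -0.405
dx -0.0579 dy -0.0541 dz 0.0081 rz 0.0405
dx -0.0600 dy -0.0517 dz 0.0081 rz 0.0405
dx -0.0621 dy -0.0492 dz 0.0081 rz 0.0405
dx -0.0640 dy -0.0467 dz 0.0081 rz 0.0405
dx -0.0659 dy -0.0440 dz 0.0081 rz 0.0405
dx -0.0676 dy -0.0413 dz 0.0081 rz 0.0405
dx -0.0692 dy -0.0386 dz 0.0081 rz 0.0405
dx -0.0707 dy -0.0357 dz 0.0081 rz 0.0405
dx -0.0721 dy -0.0328 dz 0.0081 rz 0.0405
dx -0.0734 dy -0.0299 dz 0.0081 rz 0.0405
```

Call:
jog_arm --rows '[{"rx": 0, "ry": 0, "dx": -0.032, "dy": -0.03, "dz": 0, "rz": 0.0225, "grip": -1}, {"rx": 0, "ry": 0, "dx": -0.033, "dy": -0.029, "dz": 0, "rz": 0.0225, "grip": -1}, {"rx": 0, "ry": 0, "dx": -0.0335, "dy": -0.0285, "dz": 0, "rz": 0.0225, "grip": -1}, {"rx": 0, "ry": 0, "dx": -0.034, "dy": -0.028, "dz": 0, "rz": 0.0225, "grip": -1}, {"rx": 0, "ry": 0, "dx": -0.0345, "dy": -0.027, "dz": 0, "rz": 0.0225, "grip": -1}, {"rx": 0, "ry": 0, "dx": -0.035, "dy": -0.026, "dz": 0, "rz": 0.0225, "grip": -1}, {"rx": 0, "ry": 0, "dx": -0.036, "dy": -0.0255, "dz": 0, "rz": 0.0225, "grip": -1}, {"rx": 0, "ry": 0, "dx": -0.0365, "dy": -0.0245, "dz": 0, "rz": 0.0225, "grip": -1}, {"rx": 0, "ry": 0, "dx": -0.037, "dy": -0.024, "dz": 0, "rz": 0.0225, "grip": -1}, {"rx": 0, "ry": 0, "dx": -0.0375, "dy": -0.023, "dz": 0, "rz": 0.0225, "grip": -1}]' --force 30

```text
t: 1.65
ee_pos: [404.1, -143.9, 231.6]
orientation: [-0.0, 0.768, -0.641, 0.003]
ft_force: [0.6, 0.4, -0.4]
gripper_width: 85.2
```

Run:
```python
from h import *
where(); plan([511.5,181.4,150],-1.55,10)
```

```text
t 1.6 pos [ 404.1 -143.9  231.6] psi -1.391 tiltxy [ 0.0047 -0.0032] w 85.2 F [ 0.6  0.4 -0.4] j6 0.88
from [ 404.1 -143.9  231.6] psi -1.391 delta [107.4 325.3 -81.6] dpsi -0.159
dx -0.0301 dy -0.0164 dz 0.0082 rz 0.0159
dx -0.0303 dy -0.0159 dz 0.0082 rz 0.0159
dx -0.0306 dy -0.0154 dz 0.0082 rz 0.0159
dx -0.0308 dy -0.0149 dz 0.0082 rz 0.0159
dx -0.0311 dy -0.0144 dz 0.0082 rz 0.0159
dx -0.0313 dy -0.0139 dz 0.0082 rz 0.0159
dx -0.0315 dy -0.0134 dz 0.0082 rz 0.0159
dx -0.0317 dy -0.0129 dz 0.0082 rz 0.0159
dx -0.0319 dy -0.0124 dz 0.0082 rz 0.0159
dx -0.0321 dy -0.0119 dz 0.0082 rz 0.0159
```

Call:
jog_arm --rows '[{"rx": 0, "ry": 0, "dx": -0.03, "dy": -0.0165, "dz": 0.008, "rz": 0.016, "grip": -1}, {"rx": 0, "ry": 0, "dx": -0.0305, "dy": -0.016, "dz": 0.008, "rz": 0.016, "grip": -1}, {"rx": 0, "ry": 0, "dx": -0.0305, "dy": -0.0155, "dz": 0.008, "rz": 0.016, "grip": -1}, {"rx": 0, "ry": 0, "dx": -0.031, "dy": -0.015, "dz": 0.008, "rz": 0.016, "grip": -1}, {"rx": 0, "ry": 0, "dx": -0.031, "dy": -0.0145, "dz": 0.008, "rz": 0.016, "grip": -1}, {"rx": 0, "ry": 0, "dx": -0.0315, "dy": -0.014, "dz": 0.008, "rz": 0.016, "grip": -1}, {"rx": 0, "ry": 0, "dx": -0.0315, "dy": -0.0135, "dz": 0.008, "rz": 0.016, "grip": -1}, {"rx": 0, "ry": 0, "dx": -0.032, "dy": -0.013, "dz": 0.008, "rz": 0.016, "grip": -1}, {"rx": 0, "ry": 0, "dx": -0.032, "dy": -0.0125, "dz": 0.008, "rz": 0.016, "grip": -1}, {"rx": 0, "ry": 0, "dx": -0.032, "dy": -0.012, "dz": 0.008, "rz": 0.016, "grip": -1}]'

```text
t: 2.65
ee_pos: [518.1, 197.7, 153.5]
orientation: [-0.004, 0.713, -0.701, 0.009]
ft_force: [0.3, -0.2, -0.0]
gripper_width: 85.5
```

Run:
```python
from h import *
where(); plan([511.5,181.4,75],-1.55,10)
p,d=snap('top','top2'); snap('side','side2')
for j in jars(p,d):
    print(np.round(j['c'],1),np.round(j['size'],1),np.round([j['th'],j['th2'],j['p'],j['z']],3),j['st'],bool(j['yellow']))
```

```text
t 2.6 pos [518.1 197.7 153.5] psi -1.554 tiltxy [ 0.0183 -0.0061] w 85.5 F [ 0.3 -0.2 -0. ] j6 1.79
from [518.1 197.7 153.5] psi -1.554 delta [ -6.6 -16.3 -78.5] dpsi 0.004
dx 0.0016 dy 0.0007 dz 0.0078 rz -0.0004
dx 0.0016 dy 0.0007 dz 0.0078 rz -0.0004
dx 0.0016 dy 0.0007 dz 0.0078 rz -0.0004
dx 0.0016 dy 0.0007 dz 0.0078 rz -0.0004
dx 0.0016 dy 0.0007 dz 0.0078 rz -0.0004
dx 0.0016 dy 0.0007 dz 0.0078 rz -0.0004
dx 0.0016 dy 0.0007 dz 0.0078 rz -0.0004
dx 0.0016 dy 0.0007 dz 0.0078 rz -0.0004
dx 0.0016 dy 0.0007 dz 0.0078 rz -0.0004
dx 0.0016 dy 0.0007 dz 0.0078 rz -0.0004
[321.2 122.9] [ 42.1 123.7] [ 0.099 -2.995  0.71  42.391] [56.52088186  1.84096274] True
[431.6 520.2] [ 44.8 125. ] [ 0.73  -2.424  0.68  41.941] [-41.33028334 -38.17497121] True
[428.4 379.6] [ 45.6 122.7] [-0.297  2.828  0.66  42.219] [-53.05285112  14.56436406] False
[627.8 277.9] [44.6 64.5] [-0.156  2.682  0.56  41.88 ] None False
[503.5 176.7] [ 39.3 110.5] [-0.509  2.711  0.51  42.452] None False
```

View pics/top2.png

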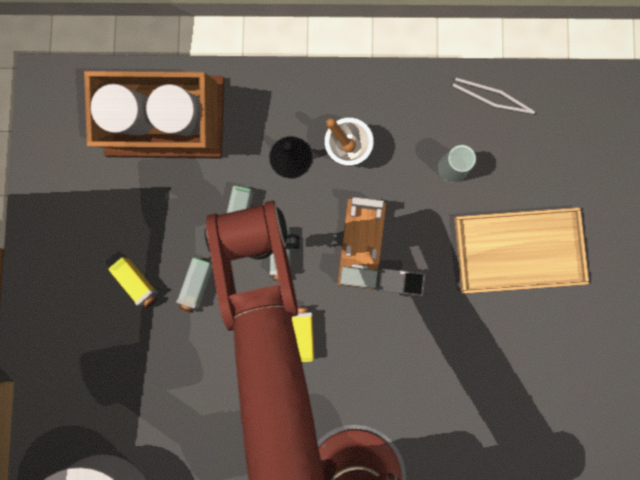

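```bash
cat >> h.py <<'E'
def plan(tgt,psi_t=None,n=10):
    s,M=now(); pos=np.array(s['ee_pos']); psi=np.arctan2(M[1,0],M[0,0])
    if psi_t is None: psi_t=psi
    dp=(psi_t-psi+np.pi/2)%np.pi-np.pi/2; a=psi+dp
    Mt=np.array([[np.cos(a),np.sin(a),0],[np.sin(a),-np.cos(a),0],[0,0,-1]])
    rv=R.from_matrix(M.T@Mt).as_rotvec()
    v=(np.array(tgt,float)-pos)/1000
    print('from',pos.round(1),'psi',round(psi,3),'delta',(v*1000).round(1),'dpsi',round(dp,3),'t',round(s['t'],1),'j6',round(s['joint_positions'][5],2),'F',np.round(s['ft_force'],1),'w',round(s['gripper_width'],1))
    print('rx %.4f ry %.4f rz %.4f'%tuple(rv/n))
    L=[]
    for k in range(n):
        w=(M@R.from_rotvec(rv*k/n).as_matrix()).T@(v/n); L.append('%.4f %.4f %.4f'%tuple(w))
    if len(set(L))<3 or abs(dp)<0.03: print(L[0],'x',n)
    else: print('\n'.join(L))
E
python3 - <<'E'
from h import *
plan([511.5,181.4,75],-1.55,5)
E
```

```text
from [517.6 196.4 153.3] psi -1.552 delta [ -6.1 -15.  -78.3] dpsi 0.002 t 2.9 j6 1.79 F [ 1.3 -0.5  0.4] w 85.5
rx -0.0033 ry -0.0014 rz -0.0004
0.0029 0.0015 0.0157 x 5
```

Call:
jog_arm --rows '[{"rx": -0.0033, "ry": -0.0014, "rz": 0, "dx": 0.003, "dy": 0.0015, "dz": 0.0157, "grip": -1}, {"rx": -0.0033, "ry": -0.0014, "rz": 0, "dx": 0.003, "dy": 0.0015, "dz": 0.0157, "grip": -1}, {"rx": -0.0033, "ry": -0.0014, "rz": 0, "dx": 0.003, "dy": 0.0015, "dz": 0.0157, "grip": -1}, {"rx": -0.0033, "ry": -0.0014, "rz": 0, "dx": 0.003, "dy": 0.0015, "dz": 0.0157, "grip": -1}, {"rx": -0.0033, "ry": -0.0014, "rz": 0, "dx": 0.003, "dy": 0.0015, "dz": 0.0157, "grip": -1}, {"rx": 0, "ry": 0, "rz": 0, "dx": 0, "dy": 0, "dz": 0, "grip": -1}, {"rx": 0, "ry": 0, "rz": 0, "dx": 0, "dy": 0, "dz": 0, "grip": -1}, {"rx": 0, "ry": 0, "rz": 0, "dx": 0, "dy": 0, "dz": 0, "grip": -1}, {"rx": 0, "ry": 0, "rz": 0, "dx": 0, "dy": 0, "dz": 0, "grip": -1}, {"rx": 0, "ry": 0, "rz": 0, "dx": 0, "dy": 0, "dz": 0, "grip": -1}]'

```text
t: 3.85
ee_pos: [509.9, 175.3, 68.3]
orientation: [0.0, 0.712, -0.702, -0.0]
ft_force: [-0.1, 0.4, 0.3]
gripper_width: 85.2
```

Run:
```python
from h import *
plan([511.5,181.4,8],-1.55,8)
p,d=snap('side','side3'); cv2.imwrite('pics/side3c.png',cv2.resize(p[220:380,200:440],None,fx=3,fy=3))
```

```text
from [509.9 175.3  68.3] psi -1.558 delta [  1.6   6.1 -60.3] dpsi 0.008 t 3.9 j6 1.75 F [-0.1  0.4  0.3] w 85.2
rx 0.0001 ry -0.0000 rz -0.0010
-0.0008 -0.0002 0.0075 x 8
```

View pics/side3c.png

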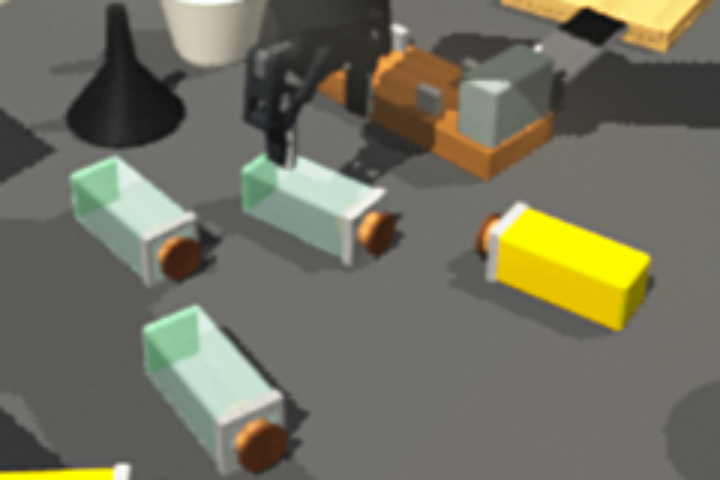

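Call:
jog_arm --rows '[{"rx": 0, "ry": 0, "rz": -0.004, "dx": -0.003, "dy": -0.001, "dz": 0, "grip": -1}, {"rx": 0, "ry": 0, "rz": -0.004, "dx": -0.003, "dy": -0.0005, "dz": 0, "grip": -1}, {"rx": 0, "ry": 0, "rz": 0, "dx": 0, "dy": 0, "dz": 0.01, "grip": -1}, {"rx": 0, "ry": 0, "rz": 0, "dx": 0, "dy": 0, "dz": 0.01, "grip": -1}, {"rx": 0, "ry": 0, "rz": 0, "dx": 0, "dy": 0, "dz": 0.01, "grip": -1}, {"rx": 0, "ry": 0, "rz": 0, "dx": 0, "dy": 0, "dz": 0.01, "grip": -1}, {"rx": 0, "ry": 0, "rz": 0, "dx": 0, "dy": 0, "dz": 0.01, "grip": -1}, {"rx": 0, "ry": 0, "rz": 0, "dx": 0, "dy": 0, "dz": 0.005, "grip": -1}, {"rx": 0, "ry": 0, "rz": 0, "dx": 0, "dy": 0, "dz": 0, "grip": -1}, {"rx": 0, "ry": 0, "rz": 0, "dx": 0, "dy": 0, "dz": 0, "grip": -1}]'

```text
t: 4.9
ee_pos: [510.8, 182.1, 7.6]
orientation: [0.001, 0.715, -0.699, -0.001]
ft_force: [-0.6, 0.6, 0.2]
gripper_width: 85.5
```

Run:
```python
from h import *
plan([511.5,181.4,8],-1.55,2)
```

```text
from [510.8 182.1   7.6] psi -1.548 delta [ 0.7 -0.7  0.4] dpsi -0.002 t 4.9 j6 1.75 F [-0.6  0.6  0.2] w 85.5
rx 0.0011 ry -0.0001 rz 0.0008
0.0004 -0.0003 -0.0002 x 2
```

Good. Closing with 30 N, then a slow lift.

Call:
jog_arm --rows '[{"rx": 0, "ry": 0, "rz": 0, "dx": 0, "dy": 0, "dz": 0, "grip": 1}, {"rx": 0, "ry": 0, "rz": 0, "dx": 0, "dy": 0, "dz": 0, "grip": 1}, {"rx": 0, "ry": 0, "rz": 0, "dx": 0, "dy": 0, "dz": 0, "grip": 1}, {"rx": 0, "ry": 0, "rz": 0, "dx": 0, "dy": 0, "dz": 0, "grip": 1}, {"rx": 0, "ry": 0, "rz": 0, "dx": 0, "dy": 0, "dz": 0, "grip": 1}, {"rx": 0, "ry": 0, "rz": 0, "dx": 0, "dy": 0, "dz": 0, "grip": 1}, {"rx": 0, "ry": 0, "rz": 0, "dx": 0, "dy": 0, "dz": 0, "grip": 1}, {"rx": 0, "ry": 0, "rz": 0, "dx": 0, "dy": 0, "dz": 0, "grip": 1}, {"rx": 0, "ry": 0, "rz": 0, "dx": 0, "dy": 0, "dz": 0, "grip": 1}, {"rx": 0, "ry": 0, "rz": 0, "dx": 0, "dy": 0, "dz": 0, "grip": 1}]' --force 30

```text
t: 5.9
ee_pos: [511.9, 182.2, 9.0]
orientation: [-0.0, 0.715, -0.699, 0.0]
ft_force: [0.4, 1.0, -0.4]
gripper_width: 43.6
```

Run:
```python
from h import *
where()
```

```text
t 5.9 pos [511.9 182.2   9. ] psi -1.548 tiltxy [0.0005 0.    ] w 43.6 F [ 0.4  1.  -0.4] j6 1.75
```

Call:
jog_arm --rows '[{"rx": 0, "ry": 0, "rz": 0, "dx": 0, "dy": 0, "dz": -0.005, "grip": 1}, {"rx": 0, "ry": 0, "rz": 0, "dx": 0, "dy": 0, "dz": -0.01, "grip": 1}, {"rx": 0, "ry": 0, "rz": 0, "dx": 0, "dy": 0, "dz": -0.02, "grip": 1}, {"rx": 0, "ry": 0, "rz": 0, "dx": 0, "dy": 0, "dz": -0.02, "grip": 1}, {"rx": 0, "ry": 0, "rz": 0, "dx": 0, "dy": 0, "dz": -0.02, "grip": 1}, {"rx": 0, "ry": 0, "rz": 0, "dx": 0, "dy": 0, "dz": -0.02, "grip": 1}, {"rx": 0, "ry": 0, "rz": 0, "dx": 0, "dy": 0, "dz": -0.02, "grip": 1}, {"rx": 0, "ry": 0, "rz": 0, "dx": 0, "dy": 0, "dz": -0.01, "grip": 1}, {"rx": 0, "ry": 0, "rz": 0, "dx": 0, "dy": 0, "dz": 0, "grip": 1}, {"rx": 0, "ry": 0, "rz": 0, "dx": 0, "dy": 0, "dz": 0, "grip": 1}]'

```text
t: 6.9
ee_pos: [510.5, 182.1, 142.2]
orientation: [-0.0, 0.715, -0.699, -0.0]
ft_force: [0.3, 0.2, -2.4]
gripper_width: 43.4
```

Run:
```python
from h import *
where(); plan([555,-11.5,130],-1.681,8)
```

```text
t 6.9 pos [510.5 182.1 142.2] psi -1.548 tiltxy [0.     0.0001] w 43.4 F [ 0.3  0.2 -2.4] j6 1.75
from [510.5 182.1 142.2] psi -1.548 delta [  44.5 -193.6  -12.2] dpsi -0.133 t 6.9 j6 1.75 F [ 0.3  0.2 -2.4] w 43.4
rx -0.0000 ry 0.0000 rz 0.0166
0.0243 -0.0050 0.0015
0.0242 -0.0054 0.0015
0.0241 -0.0058 0.0015
0.0240 -0.0062 0.0015
0.0239 -0.0066 0.0015
0.0238 -0.0070 0.0015
0.0237 -0.0074 0.0015
0.0236 -0.0078 0.0015
```

Held: the load is about 2 N. Moving over the bed.

Call:
jog_arm --rows '[{"rx": 0, "ry": 0, "rz": 0.0166, "dx": 0.024, "dy": -0.005, "dz": 0.001, "grip": 1}, {"rx": 0, "ry": 0, "rz": 0.0166, "dx": 0.024, "dy": -0.0055, "dz": 0.001, "grip": 1}, {"rx": 0, "ry": 0, "rz": 0.0166, "dx": 0.024, "dy": -0.006, "dz": 0.001, "grip": 1}, {"rx": 0, "ry": 0, "rz": 0.0166, "dx": 0.024, "dy": -0.006, "dz": 0.001, "grip": 1}, {"rx": 0, "ry": 0, "rz": 0.0166, "dx": 0.024, "dy": -0.0065, "dz": 0.001, "grip": 1}, {"rx": 0, "ry": 0, "rz": 0.0166, "dx": 0.024, "dy": -0.007, "dz": 0.001, "grip": 1}, {"rx": 0, "ry": 0, "rz": 0.0166, "dx": 0.021, "dy": -0.007, "dz": 0.001, "grip": 1}, {"rx": 0, "ry": 0, "rz": 0.015, "dx": 0.012, "dy": -0.006, "dz": 0.001, "grip": 1}, {"rx": 0, "ry": 0, "rz": 0, "dx": 0, "dy": 0, "dz": 0, "grip": 1}, {"rx": 0, "ry": 0, "rz": 0, "dx": 0, "dy": 0, "dz": 0, "grip": 1}]'

```text
t: 7.9
ee_pos: [547.1, -1.9, 119.4]
orientation: [-0.008, -0.666, 0.746, 0.008]
ft_force: [-0.4, 0.2, -1.1]
gripper_width: 43.5
```

Run:
```python
from h import *
where(); plan([555,-11.5,85],-1.681,4)
```

```text
t 7.9 pos [547.1  -1.9 119.4] psi -1.683 tiltxy [-0.0226  0.0024] w 43.5 F [-0.4  0.2 -1.1] j6 1.54
from [547.1  -1.9 119.4] psi -1.683 delta [  7.9  -9.6 -34.4] dpsi 0.002 t 7.9 j6 1.54 F [-0.4  0.2 -1.1] w 43.5
rx 0.0057 ry -0.0000 rz -0.0005
0.0022 -0.0024 0.0085 x 4
```

Call:
jog_arm --rows '[{"rx": 0.0057, "ry": 0, "rz": 0, "dx": 0.0025, "dy": -0.002, "dz": 0.003, "grip": 1}, {"rx": 0.0057, "ry": 0, "rz": 0, "dx": 0.0025, "dy": -0.002, "dz": 0.003, "grip": 1}, {"rx": 0.0057, "ry": 0, "rz": 0, "dx": 0.0025, "dy": -0.002, "dz": 0.003, "grip": 1}, {"rx": 0.0057, "ry": 0, "rz": 0, "dx": 0.002, "dy": -0.002, "dz": 0.003, "grip": 1}, {"rx": 0, "ry": 0, "rz": 0, "dx": 0, "dy": 0, "dz": 0, "grip": 1}, {"rx": 0, "ry": 0, "rz": 0, "dx": 0, "dy": 0, "dz": 0, "grip": 1}, {"rx": 0, "ry": 0, "rz": 0, "dx": 0, "dy": 0, "dz": 0, "grip": 1}, {"rx": 0, "ry": 0, "rz": 0, "dx": 0, "dy": 0, "dz": 0, "grip": 1}, {"rx": 0, "ry": 0, "rz": 0, "dx": 0, "dy": 0, "dz": 0, "grip": 1}, {"rx": 0, "ry": 0, "rz": 0, "dx": 0, "dy": 0, "dz": 0, "grip": 1}]'

```text
t: 8.9
ee_pos: [553.8, -9.7, 106.0]
orientation: [0.001, -0.668, 0.744, -0.0]
ft_force: [0.1, -0.2, -1.5]
gripper_width: 43.8
```

Run:
```python
from h import *
where(); plan([555,-11.5,85],-1.681,4)
p,d=snap('top','top3');q,e=snap('side','side4')
a=cv2.resize(p[180:310,310:440],(560,560),interpolation=cv2.INTER_CUBIC); cv2.imwrite('pics/t3c.png',a)
cv2.imwrite('pics/s4c.png',cv2.resize(q[190:290,260:420],(800,500),interpolation=cv2.INTER_CUBIC))
```

```text
t 8.9 pos [553.8  -9.7 106. ] psi -1.678 tiltxy [0.0016 0.0007] w 43.8 F [ 0.1 -0.2 -1.5] j6 1.53
from [553.8  -9.7 106. ] psi -1.678 delta [  1.2  -1.8 -21. ] dpsi -0.003 t 8.9 j6 1.53 F [ 0.1 -0.2 -1.5] w 43.8
rx -0.0004 ry 0.0002 rz 0.0007
0.0004 -0.0003 0.0052 x 4
```

View pics/t3c.png

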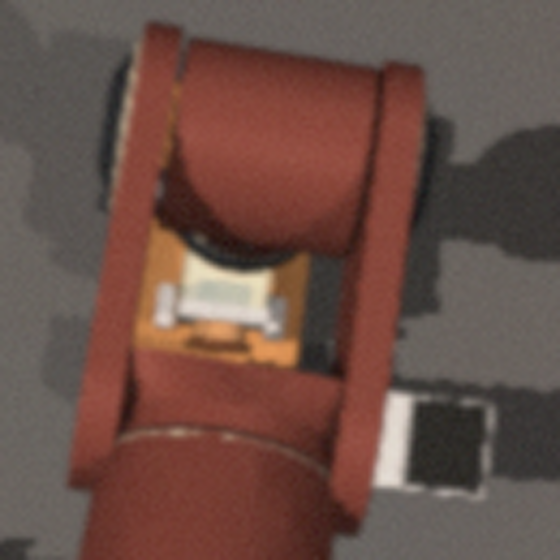

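View pics/s4c.png

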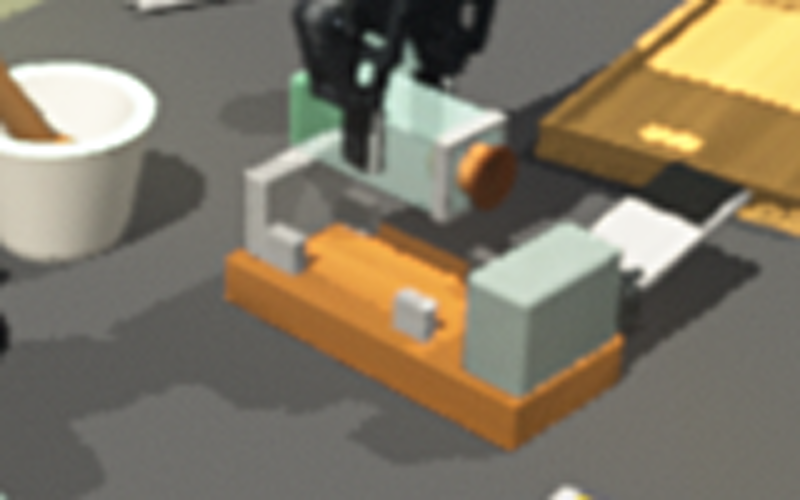

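Run:
```python
from h import *
z=np.load('pics/top3.npz');p,d=z['p'],z['d'];W=world('top',d)
sub=np.s_[235:266,340:385]
w=W[sub].reshape(-1,3)
c,s=np.cos(-.110),np.sin(-.110)
def pf(w): v=w[:,:2]-[555,-11.5]; return np.c_[v[:,0]*c+v[:,1]*s,-v[:,0]*s+v[:,1]*c]
for lo,hi in ((125,150),(43,56)):
    t=w[(w[:,2]>lo)&(w[:,2]<hi)]; q=pf(t); print(lo,len(t),'z',np.median(t[:,2]),'x',q[:,0].min(),q[:,0].max())
    for xs in np.arange(-70,-20,4):
        k=(q[:,0]>xs)&(q[:,0]<=xs+4)
        if k.sum()>3: print(xs,np.sort(q[k,1]).round(1)[[0,1,-2,-1]],k.sum())
```

```text
125 327 z 138.09654137302073 x -69.8346130349248 -24.213914598412554
-70 [-12.  -11.8  14.4  14.6] 24
-66 [-7.  -6.9 10.6 12.3] 17
-62 [-8.8 -8.4 10.8 11. ] 18
-58 [-20.5 -18.4  22.4  22.8] 39
-54 [-20.1 -20.   22.9  23.2] 37
-50 [-19.5 -19.5  21.3  23.6] 39
-46 [-19.1 -18.9  21.6  21.8] 35
-42 [-18.7 -18.6  22.1  22.4] 39
-38 [-20.4 -18.1  22.7  22.9] 39
-34 [-20.3 -20.1  23.1  23.3] 30
-30 [-19.5 -17.5  21.9  23.6] 8
43 77 z 48.69718083753014 x -56.10748532326684 -33.76072813634639
-58 [-32.7 -30.5  29.1  31.5] 8
-54 [-33.  -32.3  31.7  32. ] 15
-50 [-32.2 -30.   32.3  32.5] 12
-46 [-34.4 -33.7  32.9  33.1] 12
-42 [-33.5 -33.3  31.1  33.4] 15
-38 [-33.2 -30.8  31.4  31.7] 13
```

Call:
jog_arm --rows '[{"rx": 0, "ry": 0, "rz": 0, "dx": 0.001, "dy": -0.001, "dz": 0.005, "grip": 1}, {"rx": 0, "ry": 0, "rz": 0, "dx": 0.001, "dy": -0.0005, "dz": 0.005, "grip": 1}, {"rx": 0, "ry": 0, "rz": 0, "dx": 0, "dy": 0, "dz": 0.008, "grip": 1}, {"rx": 0, "ry": 0, "rz": 0, "dx": 0, "dy": 0, "dz": 0.008, "grip": 1}, {"rx": 0, "ry": 0, "rz": 0, "dx": 0, "dy": 0, "dz": 0.006, "grip": 1}, {"rx": 0, "ry": 0, "rz": 0, "dx": 0, "dy": 0, "dz": 0.004, "grip": 1}, {"rx": 0, "ry": 0, "rz": 0, "dx": 0, "dy": 0, "dz": 0, "grip": 1}, {"rx": 0, "ry": 0, "rz": 0, "dx": 0, "dy": 0, "dz": 0, "grip": 1}, {"rx": 0, "ry": 0, "rz": 0, "dx": 0, "dy": 0, "dz": 0, "grip": 1}, {"rx": 0, "ry": 0, "rz": 0, "dx": 0, "dy": 0, "dz": 0, "grip": 1}]'

```text
t: 10.0
ee_pos: [554.6, -12.0, 65.7]
orientation: [0.0, -0.668, 0.744, 0.0]
ft_force: [0.5, 0.9, -2.1]
gripper_width: 43.7
```

Run:
```python
from h import *
where(); plan([555.5,-11.9,42],-1.681,4)
```

```text
t 10.0 pos [554.6 -12.   65.7] psi -1.678 tiltxy [-0.0002  0.001 ] w 43.7 F [ 0.5  0.9 -2.1] j6 1.52
from [554.6 -12.   65.7] psi -1.678 delta [  0.9   0.1 -23.7] dpsi -0.003 t 10.0 j6 1.52 F [ 0.5  0.9 -2.1] w 43.7
rx 0.0001 ry 0.0002 rz 0.0007
-0.0000 -0.0002 0.0059 x 4
```

Call:
jog_arm --rows '[{"rx": 0, "ry": 0, "rz": 0.002, "dx": 0, "dy": -0.001, "dz": 0.003, "grip": 1}, {"rx": 0, "ry": 0, "rz": 0, "dx": 0, "dy": 0, "dz": 0.004, "grip": 1}, {"rx": 0, "ry": 0, "rz": 0, "dx": 0, "dy": 0, "dz": 0.004, "grip": 1}, {"rx": 0, "ry": 0, "rz": 0, "dx": 0, "dy": 0, "dz": 0.004, "grip": 1}, {"rx": 0, "ry": 0, "rz": 0, "dx": 0, "dy": 0, "dz": 0.003, "grip": 1}, {"rx": 0, "ry": 0, "rz": 0, "dx": 0, "dy": 0, "dz": 0.001, "grip": 1}, {"rx": 0, "ry": 0, "rz": 0, "dx": 0, "dy": 0, "dz": 0, "grip": 1}, {"rx": 0, "ry": 0, "rz": 0, "dx": 0, "dy": 0, "dz": 0, "grip": 1}, {"rx": 0, "ry": 0, "rz": 0, "dx": 0, "dy": 0, "dz": 0, "grip": 1}, {"rx": 0, "ry": 0, "rz": 0, "dx": 0, "dy": 0, "dz": 0, "grip": 1}]'

```text
t: 11.0
ee_pos: [556.2, -12.1, 45.7]
orientation: [0.001, -0.667, 0.745, -0.0]
ft_force: [0.2, -0.4, -2.5]
gripper_width: 43.6
```

Run:
```python
from h import *
where()
```

```text
t 11.0 pos [556.2 -12.1  45.7] psi -1.680 tiltxy [0.001  0.0008] w 43.6 F [ 0.2 -0.4 -2.5] j6 1.52
```

Call:
jog_arm --rows '[{"rx": 0, "ry": 0, "rz": 0, "dx": 0, "dy": 0, "dz": 0.0015, "grip": 1}, {"rx": 0, "ry": 0, "rz": 0, "dx": 0, "dy": 0, "dz": 0.0015, "grip": 1}, {"rx": 0, "ry": 0, "rz": 0, "dx": 0, "dy": 0, "dz": 0.0015, "grip": 1}, {"rx": 0, "ry": 0, "rz": 0, "dx": 0, "dy": 0, "dz": 0.001, "grip": 1}, {"rx": 0, "ry": 0, "rz": 0, "dx": 0, "dy": 0, "dz": 0, "grip": 1}, {"rx": 0, "ry": 0, "rz": 0, "dx": 0, "dy": 0, "dz": 0, "grip": 1}, {"rx": 0, "ry": 0, "rz": 0, "dx": 0, "dy": 0, "dz": 0, "grip": 1}, {"rx": 0, "ry": 0, "rz": 0, "dx": 0, "dy": 0, "dz": 0, "grip": 1}, {"rx": 0, "ry": 0, "rz": 0, "dx": 0, "dy": 0, "dz": 0, "grip": 1}, {"rx": 0, "ry": 0, "rz": 0, "dx": 0, "dy": 0, "dz": 0, "grip": 1}]'

```text
t: 12.0
ee_pos: [556.5, -12.1, 40.1]
orientation: [0.001, -0.667, 0.745, -0.0]
ft_force: [-0.2, -0.5, -1.4]
gripper_width: 43.5
```

Run:
```python
from h import *
where()
q,e=snap('side','side5')
cv2.imwrite('pics/s5c.png',cv2.resize(q[190:290,260:420],(800,500),interpolation=cv2.INTER_CUBIC))
```

```text
t 12.0 pos [556.5 -12.1  40.1] psi -1.680 tiltxy [0.0018 0.0007] w 43.5 F [-0.2 -0.5 -1.4] j6 1.52
```

View pics/s5c.png

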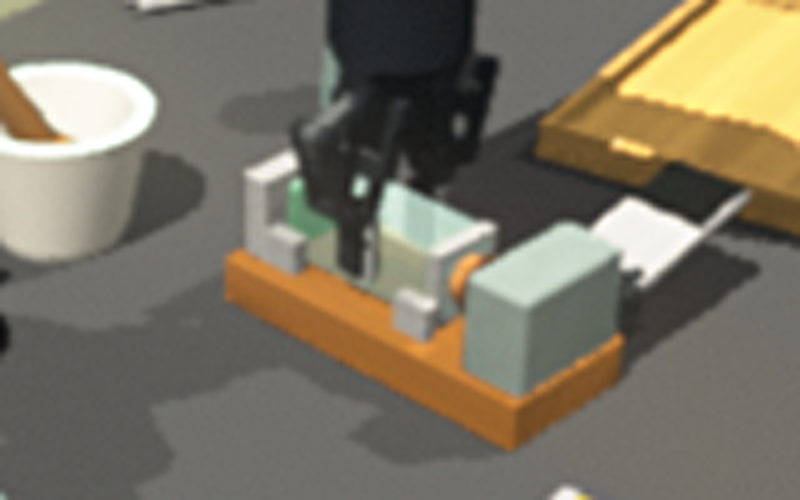

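The jar sits between the guides, with its stopper facing the ram in front of the housing. I'll lower it the last millimetre, then open partway and retreat.

Call:
jog_arm --rows '[{"rx": 0, "ry": 0, "rz": 0, "dx": 0, "dy": 0, "dz": 0.001, "grip": 1}, {"rx": 0, "ry": 0, "rz": 0, "dx": 0, "dy": 0, "dz": 0.0005, "grip": 1}, {"rx": 0, "ry": 0, "rz": 0, "dx": 0, "dy": 0, "dz": 0.0, "grip": 1}, {"rx": 0, "ry": 0, "rz": 0, "dx": 0, "dy": 0, "dz": 0, "grip": 0.1}, {"rx": 0, "ry": 0, "rz": 0, "dx": 0, "dy": 0, "dz": 0, "grip": -0.1}, {"rx": 0, "ry": 0, "rz": 0, "dx": 0, "dy": 0, "dz": 0, "grip": -0.4}, {"rx": 0, "ry": 0, "rz": 0, "dx": 0, "dy": 0, "dz": 0, "grip": -0.4}, {"rx": 0, "ry": 0, "rz": 0, "dx": 0, "dy": 0, "dz": 0, "grip": -0.4}, {"rx": 0, "ry": 0, "rz": 0, "dx": 0, "dy": 0, "dz": 0, "grip": -0.4}, {"rx": 0, "ry": 0, "rz": 0, "dx": 0, "dy": 0, "dz": 0, "grip": -0.4}]'

```text
t: 13.05
ee_pos: [558.0, -12.4, 40.2]
orientation: [0.002, -0.667, 0.745, -0.002]
ft_force: [-0.1, -0.4, 0.0]
gripper_width: 59.7
```

Run:
```python
from h import *
where()
```

```text
t 13.1 pos [558.  -12.4  40.2] psi -1.680 tiltxy [0.0049 0.0001] w 59.7 F [-0.1 -0.4  0. ] j6 1.52
```

Call:
jog_arm --rows '[{"rx": 0, "ry": 0, "rz": 0, "dx": 0, "dy": 0, "dz": -0.008, "grip": -0.4}, {"rx": 0, "ry": 0, "rz": 0, "dx": 0, "dy": 0, "dz": -0.015, "grip": -0.4}, {"rx": 0, "ry": 0, "rz": 0, "dx": 0, "dy": 0, "dz": -0.02, "grip": -0.4}, {"rx": 0, "ry": 0, "rz": 0, "dx": 0, "dy": 0, "dz": -0.02, "grip": -0.4}, {"rx": 0, "ry": 0, "rz": 0, "dx": 0, "dy": 0, "dz": -0.015, "grip": -0.4}, {"rx": 0, "ry": 0, "rz": 0, "dx": 0, "dy": 0, "dz": -0.006, "grip": 1}, {"rx": 0, "ry": 0, "rz": 0, "dx": 0, "dy": 0, "dz": 0, "grip": 1}, {"rx": 0, "ry": 0, "rz": 0, "dx": 0, "dy": 0, "dz": 0, "grip": 1}, {"rx": 0, "ry": 0, "rz": 0, "dx": 0, "dy": 0, "dz": 0, "grip": 1}, {"rx": 0, "ry": 0, "rz": 0, "dx": 0, "dy": 0, "dz": 0, "grip": 1}]'

```text
t: 14.05
ee_pos: [557.4, -12.4, 131.4]
orientation: [0.002, -0.667, 0.745, -0.002]
ft_force: [-0.6, 0.3, 0.1]
gripper_width: -0.2
```

Run:
```python
from h import *
where(); plan([440,-125.5,120],-1.681,6)
```

```text
t 14.1 pos [557.4 -12.4 131.4] psi -1.680 tiltxy [0.0057 0.0001] w -0.2 F [-0.6  0.3  0.1] j6 1.52
from [557.4 -12.4 131.4] psi -1.68 delta [-117.4 -113.1  -11.4] dpsi -0.001 t 14.1 j6 1.52 F [-0.6  0.3  0.1] w -0.2
rx -0.0010 ry 0.0001 rz 0.0001
0.0209 0.0174 0.0018 x 6
```

Call:
jog_arm --rows '[{"rx": -0.001, "ry": 0, "rz": 0, "dx": 0.021, "dy": 0.0175, "dz": 0, "grip": 1}, {"rx": -0.001, "ry": 0, "rz": 0, "dx": 0.021, "dy": 0.0175, "dz": 0, "grip": 1}, {"rx": -0.001, "ry": 0, "rz": 0, "dx": 0.021, "dy": 0.0175, "dz": 0, "grip": 1}, {"rx": -0.001, "ry": 0, "rz": 0, "dx": 0.021, "dy": 0.0175, "dz": 0, "grip": 1}, {"rx": -0.001, "ry": 0, "rz": 0, "dx": 0.021, "dy": 0.0175, "dz": 0, "grip": 1}, {"rx": -0.001, "ry": 0, "rz": 0, "dx": 0.01, "dy": 0.008, "dz": 0, "grip": 1}, {"rx": 0, "ry": 0, "rz": 0, "dx": 0.003, "dy": 0.003, "dz": 0, "grip": 1}, {"rx": 0, "ry": 0, "rz": 0, "dx": 0, "dy": 0, "dz": 0, "grip": 1}, {"rx": 0, "ry": 0, "rz": 0, "dx": 0, "dy": 0, "dz": 0, "grip": 1}, {"rx": 0, "ry": 0, "rz": 0, "dx": 0, "dy": 0, "dz": 0, "grip": 1}]'

```text
t: 15.05
ee_pos: [441.0, -119.7, 124.5]
orientation: [-0.002, -0.668, 0.744, 0.006]
ft_force: [0.3, -0.5, 0.5]
gripper_width: 0.5
```

Run:
```python
from h import *
where(); plan([440,-125.5,78],-1.681,4)
p,d=snap('top','top4')
cv2.imwrite('pics/t4c.png',cv2.resize(p[180:310,310:440],(560,560),interpolation=cv2.INTER_CUBIC))
W=world('top',d); reg=W[195:262,335:395].reshape(-1,3)
c,s=np.cos(-.110),np.sin(-.110)
v=reg[:,:2]-[555,-11.5]; q=np.c_[v[:,0]*c+v[:,1]*s,-v[:,0]*s+v[:,1]*c]
k=(reg[:,2]>66)&(reg[:,2]<78)&(abs(q[:,1])<30); print(rect(np.c_[q[k],q[k]]),np.percentile(q[k],[1,99],axis=0))
```

```text
t 15.1 pos [ 441.  -119.7  124.5] psi -1.678 tiltxy [-0.0102  0.0057] w 0.5 F [ 0.3 -0.5  0.5] j6 1.25
from [ 441.  -119.7  124.5] psi -1.678 delta [ -1.   -5.8 -46.5] dpsi -0.003 t 15.1 j6 1.25 F [ 0.3 -0.5  0.5] w 0.5
rx 0.0027 ry 0.0011 rz 0.0008
0.0015 -0.0000 0.0116 x 4
((4.6658782958984375, -4.572593688964844), (142.14559936523438, 59.2995719909668), 3.806736469268799) [[-58.01574879 -22.43306442]
 [ 72.95920451  24.63963793]]
```

View pics/t4c.png

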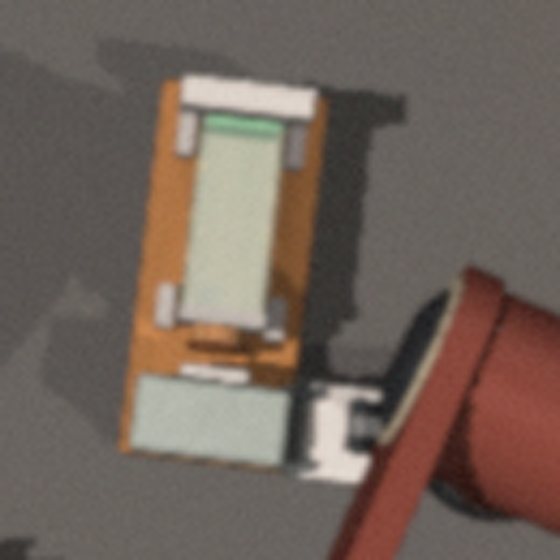

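Call:
jog_arm --rows '[{"rx": 0.0027, "ry": 0.0011, "rz": 0, "dx": 0.002, "dy": 0, "dz": 0.006, "grip": 1}, {"rx": 0.0027, "ry": 0.0011, "rz": 0, "dx": 0.002, "dy": 0, "dz": 0.008, "grip": 1}, {"rx": 0.0027, "ry": 0.0011, "rz": 0, "dx": 0.001, "dy": 0, "dz": 0.008, "grip": 1}, {"rx": 0.0027, "ry": 0.0011, "rz": 0, "dx": 0.001, "dy": 0, "dz": 0.008, "grip": 1}, {"rx": 0, "ry": 0, "rz": 0, "dx": 0, "dy": 0, "dz": 0.006, "grip": 1}, {"rx": 0, "ry": 0, "rz": 0, "dx": 0, "dy": 0, "dz": 0.004, "grip": 1}, {"rx": 0, "ry": 0, "rz": 0, "dx": 0, "dy": 0, "dz": 0.002, "grip": 1}, {"rx": 0, "ry": 0, "rz": 0, "dx": 0, "dy": 0, "dz": 0, "grip": 1}, {"rx": 0, "ry": 0, "rz": 0, "dx": 0, "dy": 0, "dz": 0, "grip": 1}, {"rx": 0, "ry": 0, "rz": 0, "dx": 0, "dy": 0, "dz": 0, "grip": 1}]'

```text
t: 16.1
ee_pos: [440.4, -124.9, 77.8]
orientation: [0.0, -0.669, 0.743, 0.0]
ft_force: [-0.3, -0.3, 0.1]
gripper_width: -0.2
```

Run:
```python
from h import *
where(); plan([440,-125.5,48],-1.681,10)
```

```text
t 16.1 pos [ 440.4 -124.9   77.8] psi -1.676 tiltxy [-0.0005  0.0006] w -0.2 F [-0.3 -0.3  0.1] j6 1.24
from [ 440.4 -124.9   77.8] psi -1.676 delta [ -0.4  -0.6 -29.8] dpsi -0.005 t 16.1 j6 1.24 F [-0.3 -0.3  0.1] w -0.2
rx 0.0001 ry 0.0001 rz 0.0005
0.0001 0.0000 0.0030 x 10
```

Call:
jog_arm --rows '[{"rx": 0, "ry": 0, "rz": 0, "dx": 0, "dy": 0, "dz": 0.003, "grip": 1}, {"rx": 0, "ry": 0, "rz": 0, "dx": 0, "dy": 0, "dz": 0.003, "grip": 1}, {"rx": 0, "ry": 0, "rz": 0, "dx": 0, "dy": 0, "dz": 0.003, "grip": 1}, {"rx": 0, "ry": 0, "rz": 0, "dx": 0, "dy": 0, "dz": 0.003, "grip": 1}, {"rx": 0, "ry": 0, "rz": 0, "dx": 0, "dy": 0, "dz": 0.003, "grip": 1}, {"rx": 0, "ry": 0, "rz": 0, "dx": 0, "dy": 0, "dz": 0.003, "grip": 1}, {"rx": 0, "ry": 0, "rz": 0, "dx": 0, "dy": 0, "dz": 0.003, "grip": 1}, {"rx": 0, "ry": 0, "rz": 0, "dx": 0, "dy": 0, "dz": 0.002, "grip": 1}, {"rx": 0, "ry": 0, "rz": 0, "dx": 0, "dy": 0, "dz": 0.001, "grip": 1}, {"rx": 0, "ry": 0, "rz": 0, "dx": 0, "dy": 0, "dz": 0, "grip": 1}]'

```text
t: 17.1
ee_pos: [441.6, -127.3, 57.5]
orientation: [-0.002, -0.669, 0.743, -0.001]
ft_force: [-3.4, -1.1, 6.7]
gripper_width: 0.2
```

Run:
```python
from h import *
where()
```

```text
t 17.1 pos [ 441.6 -127.3   57.5] psi -1.675 tiltxy [-0.0014 -0.0037] w 0.2 F [-3.4 -1.1  6.7] j6 1.24
```

Call:
jog_arm --rows '[{"rx": 0, "ry": 0, "rz": 0, "dx": -0.001, "dy": 0, "dz": 0.003, "grip": 1}, {"rx": 0, "ry": 0, "rz": 0, "dx": -0.001, "dy": 0, "dz": 0.003, "grip": 1}, {"rx": 0, "ry": 0, "rz": 0, "dx": 0, "dy": 0, "dz": 0.003, "grip": 1}, {"rx": 0, "ry": 0, "rz": 0, "dx": 0, "dy": 0, "dz": 0.003, "grip": 1}, {"rx": 0, "ry": 0, "rz": 0, "dx": 0, "dy": 0, "dz": 0.002, "grip": 1}, {"rx": 0, "ry": 0, "rz": 0, "dx": 0, "dy": 0, "dz": 0.002, "grip": 1}, {"rx": 0, "ry": 0, "rz": 0, "dx": 0, "dy": 0, "dz": 0.002, "grip": 1}, {"rx": 0, "ry": 0, "rz": 0, "dx": 0, "dy": 0, "dz": 0.002, "grip": 1}, {"rx": 0, "ry": 0, "rz": 0, "dx": 0, "dy": 0, "dz": 0.002, "grip": 1}, {"rx": 0, "ry": 0, "rz": 0, "dx": 0, "dy": 0, "dz": 0.002, "grip": 1}]'

```text
t: 18.1
ee_pos: [442.1, -127.1, 47.4]
orientation: [-0.006, -0.67, 0.742, 0.004]
ft_force: [-9.5, 1.2, 18.8]
gripper_width: 0.2
```

Run:
```python
from h import *
where()
```

```text
t 18.1 pos [ 442.1 -127.1   47.4] psi -1.672 tiltxy [-0.0152 -0.0024] w 0.2 F [-9.5  1.2 18.8] j6 1.24
```

Call:
jog_arm --rows '[{"rx": 0, "ry": 0, "rz": 0, "dx": 0, "dy": 0, "dz": 0.0025, "grip": 1}, {"rx": 0, "ry": 0, "rz": 0, "dx": 0, "dy": 0, "dz": 0.0025, "grip": 1}, {"rx": 0, "ry": 0, "rz": 0, "dx": 0, "dy": 0, "dz": 0.0025, "grip": 1}, {"rx": 0, "ry": 0, "rz": 0, "dx": 0, "dy": 0, "dz": 0.0025, "grip": 1}, {"rx": 0, "ry": 0, "rz": 0, "dx": 0, "dy": 0, "dz": 0.0025, "grip": 1}, {"rx": 0, "ry": 0, "rz": 0, "dx": 0, "dy": 0, "dz": 0.0025, "grip": 1}, {"rx": 0, "ry": 0, "rz": 0, "dx": 0, "dy": 0, "dz": 0.0025, "grip": 1}, {"rx": 0, "ry": 0, "rz": 0, "dx": 0, "dy": 0, "dz": 0.0025, "grip": 1}, {"rx": 0, "ry": 0, "rz": 0, "dx": 0, "dy": 0, "dz": 0.0025, "grip": 1}, {"rx": 0, "ry": 0, "rz": 0, "dx": 0, "dy": 0, "dz": 0.0025, "grip": 1}]'

```text
t: 19.1
ee_pos: [442.1, -127.1, 47.3]
orientation: [-0.012, -0.672, 0.741, 0.015]
ft_force: [-11.0, 2.2, 22.2]
gripper_width: 0.1
```

Run:
```python
from h import *
where()
p,d=snap('top','top5')
cv2.imwrite('pics/t5c.png',cv2.resize(p[180:310,310:440],(560,560),interpolation=cv2.INTER_CUBIC))
```

```text
t 19.1 pos [ 442.1 -127.1   47.3] psi -1.668 tiltxy [-0.0376  0.0058] w 0.1 F [-11.    2.2  22.2] j6 1.24
```

View pics/t5c.png

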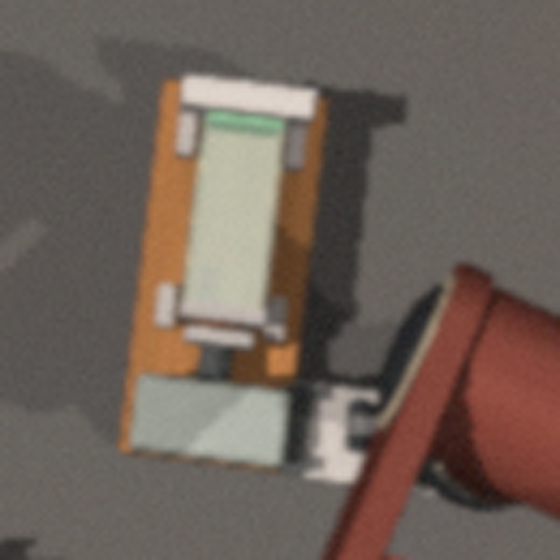

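Call:
jog_arm --rows '[{"rx": 0, "ry": 0, "rz": 0, "dx": 0, "dy": 0, "dz": -0.004, "grip": 1}, {"rx": 0, "ry": 0, "rz": 0, "dx": 0, "dy": 0, "dz": -0.006, "grip": 1}, {"rx": 0, "ry": 0, "rz": 0, "dx": 0, "dy": 0, "dz": -0.008, "grip": 1}, {"rx": 0, "ry": 0, "rz": 0, "dx": 0, "dy": 0, "dz": -0.008, "grip": 1}, {"rx": 0, "ry": 0, "rz": 0, "dx": 0, "dy": 0, "dz": -0.008, "grip": 1}, {"rx": 0, "ry": 0, "rz": 0, "dx": 0, "dy": 0, "dz": -0.012, "grip": 1}, {"rx": 0.012, "ry": 0.003, "rz": 0, "dx": 0, "dy": 0, "dz": -0.016, "grip": 1}, {"rx": 0.012, "ry": 0.003, "rz": 0, "dx": 0, "dy": 0, "dz": -0.016, "grip": 1}, {"rx": 0.01, "ry": 0.003, "rz": 0, "dx": 0, "dy": 0, "dz": -0.008, "grip": 1}, {"rx": 0, "ry": 0, "rz": 0, "dx": 0, "dy": 0, "dz": 0, "grip": 1}]'

```text
t: 20.15
ee_pos: [445.4, -126.7, 139.8]
orientation: [-0.002, -0.672, 0.741, -0.002]
ft_force: [1.0, 0.1, 0.4]
gripper_width: -0.2
```

Run:
```python
from h import *
where(); plan([559,-12,132],-1.681,6)
```

```text
t 20.1 pos [ 445.4 -126.7  139.8] psi -1.668 tiltxy [-0.0009 -0.0053] w -0.2 F [1.  0.1 0.4] j6 1.23
from [ 445.4 -126.7  139.8] psi -1.668 delta [113.6 114.7  -7.8] dpsi -0.013 t 20.1 j6 1.23 F [1.  0.1 0.4] w -0.2
rx 0.0001 ry -0.0009 rz 0.0022
-0.0209 -0.0170 0.0012 x 6
```

Call:
jog_arm --rows '[{"rx": 0, "ry": -0.001, "rz": 0.0022, "dx": -0.021, "dy": -0.017, "dz": 0, "grip": -0.5}, {"rx": 0, "ry": -0.001, "rz": 0.0022, "dx": -0.021, "dy": -0.017, "dz": 0, "grip": -0.5}, {"rx": 0, "ry": -0.001, "rz": 0.0022, "dx": -0.021, "dy": -0.017, "dz": 0, "grip": -0.5}, {"rx": 0, "ry": -0.001, "rz": 0.0022, "dx": -0.021, "dy": -0.017, "dz": 0, "grip": -0.5}, {"rx": 0, "ry": -0.001, "rz": 0.0022, "dx": -0.021, "dy": -0.017, "dz": 0, "grip": -0.5}, {"rx": 0, "ry": -0.001, "rz": 0.0022, "dx": -0.01, "dy": -0.008, "dz": 0, "grip": -0.5}, {"rx": 0, "ry": 0, "rz": 0, "dx": -0.003, "dy": -0.003, "dz": 0, "grip": -0.5}, {"rx": 0, "ry": 0, "rz": 0, "dx": 0, "dy": 0, "dz": 0, "grip": -0.5}, {"rx": 0, "ry": 0, "rz": 0, "dx": 0, "dy": 0, "dz": 0, "grip": -0.5}, {"rx": 0, "ry": 0, "rz": 0, "dx": 0, "dy": 0, "dz": 0, "grip": -0.5}]'

```text
t: 21.15
ee_pos: [553.9, -17.4, 137.5]
orientation: [-0.002, -0.665, 0.747, 0.001]
ft_force: [0.1, 0.2, -0.8]
gripper_width: 63.9
```

Run:
```python
from h import *
where(); plan([559,-12,41],-1.681,10)
```

```text
t 21.1 pos [553.9 -17.4 137.5] psi -1.686 tiltxy [-0.0031 -0.0011] w 63.9 F [ 0.1  0.2 -0.8] j6 1.52
from [553.9 -17.4 137.5] psi -1.686 delta [  5.1   5.4 -96.5] dpsi 0.005 t 21.1 j6 1.52 F [ 0.1  0.2 -0.8] w 63.9
rx 0.0003 ry -0.0001 rz -0.0005
-0.0006 -0.0005 0.0097 x 10
```

Call:
jog_arm --rows '[{"rx": 0.001, "ry": 0, "rz": -0.002, "dx": -0.002, "dy": -0.0015, "dz": 0.005, "grip": -0.5}, {"rx": 0.001, "ry": 0, "rz": -0.002, "dx": -0.002, "dy": -0.0015, "dz": 0.01, "grip": -0.5}, {"rx": 0.001, "ry": 0, "rz": 0, "dx": -0.0015, "dy": -0.001, "dz": 0.012, "grip": -0.5}, {"rx": 0, "ry": 0, "rz": 0, "dx": 0, "dy": 0, "dz": 0.015, "grip": -0.5}, {"rx": 0, "ry": 0, "rz": 0, "dx": 0, "dy": 0, "dz": 0.015, "grip": -0.5}, {"rx": 0, "ry": 0, "rz": 0, "dx": 0, "dy": 0, "dz": 0.015, "grip": -0.5}, {"rx": 0, "ry": 0, "rz": 0, "dx": 0, "dy": 0, "dz": 0.01, "grip": -0.5}, {"rx": 0, "ry": 0, "rz": 0, "dx": 0, "dy": 0, "dz": 0.005, "grip": -0.5}, {"rx": 0, "ry": 0, "rz": 0, "dx": 0, "dy": 0, "dz": 0, "grip": -0.5}, {"rx": 0, "ry": 0, "rz": 0, "dx": 0, "dy": 0, "dz": 0, "grip": -0.5}]'

```text
t: 22.15
ee_pos: [555.7, -13.3, 39.9]
orientation: [-0.002, -0.666, 0.746, 0.001]
ft_force: [-0.1, 0.2, 0.7]
gripper_width: 64.2
```

Run:
```python
from h import *
where(); plan([559,-12,40],-1.681,3)
```

```text
t 22.1 pos [555.7 -13.3  39.9] psi -1.684 tiltxy [-0.005 -0.001] w 64.2 F [-0.1  0.2  0.7] j6 1.53
from [555.7 -13.3  39.9] psi -1.684 delta [3.3 1.3 0.1] dpsi 0.003 t 22.1 j6 1.53 F [-0.1  0.2  0.7] w 64.2
rx 0.0016 ry -0.0005 rz -0.0009
-0.0006 -0.0010 -0.0000 x 3
```

Call:
jog_arm --rows '[{"rx": 0.0015, "ry": 0, "rz": -0.001, "dx": -0.0006, "dy": -0.001, "dz": 0, "grip": -0.5}, {"rx": 0.0015, "ry": 0, "rz": -0.001, "dx": -0.0006, "dy": -0.001, "dz": 0, "grip": -0.5}, {"rx": 0, "ry": 0, "rz": 0, "dx": 0, "dy": 0, "dz": 0, "grip": 0.1}, {"rx": 0, "ry": 0, "rz": 0, "dx": 0, "dy": 0, "dz": 0, "grip": 1}, {"rx": 0, "ry": 0, "rz": 0, "dx": 0, "dy": 0, "dz": 0, "grip": 1}, {"rx": 0, "ry": 0, "rz": 0, "dx": 0, "dy": 0, "dz": 0, "grip": 1}, {"rx": 0, "ry": 0, "rz": 0, "dx": 0, "dy": 0, "dz": 0, "grip": 1}, {"rx": 0, "ry": 0, "rz": 0, "dx": 0, "dy": 0, "dz": 0, "grip": 1}, {"rx": 0, "ry": 0, "rz": 0, "dx": 0, "dy": 0, "dz": 0, "grip": 1}, {"rx": 0, "ry": 0, "rz": 0, "dx": 0, "dy": 0, "dz": 0, "grip": 1}]' --force 30

```text
t: 23.15
ee_pos: [559.7, -12.5, 42.4]
orientation: [0.0, -0.667, 0.745, -0.002]
ft_force: [-0.0, -0.2, -0.9]
gripper_width: 43.4
```

Call:
jog_arm --rows '[{"rx": 0, "ry": 0, "rz": 0, "dx": 0, "dy": 0, "dz": -0.003, "grip": 1}, {"rx": 0, "ry": 0, "rz": 0, "dx": 0, "dy": 0, "dz": -0.008, "grip": 1}, {"rx": 0, "ry": 0, "rz": 0, "dx": 0, "dy": 0, "dz": -0.015, "grip": 1}, {"rx": 0, "ry": 0, "rz": 0, "dx": 0, "dy": 0, "dz": -0.02, "grip": 1}, {"rx": 0, "ry": 0, "rz": 0, "dx": 0, "dy": 0, "dz": -0.02, "grip": 1}, {"rx": 0, "ry": 0, "rz": 0, "dx": 0, "dy": 0, "dz": -0.02, "grip": 1}, {"rx": 0, "ry": 0, "rz": 0, "dx": 0, "dy": 0, "dz": -0.015, "grip": 1}, {"rx": 0, "ry": 0, "rz": 0, "dx": 0, "dy": 0, "dz": -0.005, "grip": 1}, {"rx": 0, "ry": 0, "rz": 0, "dx": 0, "dy": 0, "dz": 0, "grip": 1}, {"rx": 0, "ry": 0, "rz": 0, "dx": 0, "dy": 0, "dz": 0, "grip": 1}]'

```text
t: 24.15
ee_pos: [559.3, -12.2, 158.1]
orientation: [0.001, -0.667, 0.745, -0.002]
ft_force: [-0.5, -0.0, -1.8]
gripper_width: 43.3
```

Run:
```python
from h import *
where()
```

```text
t 24.1 pos [559.3 -12.2 158.1] psi -1.681 tiltxy [ 0.0047 -0.0024] w 43.3 F [-0.5 -0.  -1.8] j6 1.53
```

Run:
```python
from h import *
plan([530.6,-467.5,120],-1.482,11)
```

```text
from [559.3 -12.2 158.1] psi -1.681 delta [ -28.7 -455.3  -38.1] dpsi 0.199 t 24.1 j6 1.53 F [-0.5 -0.  -1.8] w 43.3
rx -0.0004 ry -0.0002 rz -0.0181
0.0414 -0.0020 0.0036
0.0415 -0.0012 0.0035
0.0415 -0.0005 0.0035
0.0415 0.0003 0.0035
0.0415 0.0010 0.0035
0.0414 0.0018 0.0035
0.0414 0.0025 0.0035
0.0413 0.0033 0.0035
0.0413 0.0040 0.0035
0.0412 0.0048 0.0035
0.0411 0.0055 0.0035
```

Call:
jog_arm --rows '[{"rx": 0, "ry": 0, "rz": -0.018, "dx": 0.03, "dy": -0.002, "dz": 0.001, "grip": 1}, {"rx": 0, "ry": 0, "rz": -0.018, "dx": 0.041, "dy": -0.001, "dz": 0.001, "grip": 1}, {"rx": 0, "ry": 0, "rz": -0.018, "dx": 0.041, "dy": 0, "dz": 0.001, "grip": 1}, {"rx": 0, "ry": 0, "rz": -0.018, "dx": 0.041, "dy": 0, "dz": 0.001, "grip": 1}, {"rx": 0, "ry": 0, "rz": -0.018, "dx": 0.041, "dy": 0.001, "dz": 0.001, "grip": 1}, {"rx": 0, "ry": 0, "rz": -0.018, "dx": 0.041, "dy": 0.002, "dz": 0.001, "grip": 1}, {"rx": 0, "ry": 0, "rz": -0.018, "dx": 0.041, "dy": 0.0025, "dz": 0.001, "grip": 1}, {"rx": 0, "ry": 0, "rz": -0.018, "dx": 0.041, "dy": 0.0035, "dz": 0.001, "grip": 1}, {"rx": 0, "ry": 0, "rz": -0.018, "dx": 0.041, "dy": 0.004, "dz": 0.001, "grip": 1}, {"rx": 0, "ry": 0, "rz": -0.018, "dx": 0.03, "dy": 0.0035, "dz": 0.001, "grip": 1}]'

```text
t: 25.15
ee_pos: [529.4, -406.8, 131.2]
orientation: [0.001, 0.736, -0.676, -0.009]
ft_force: [-0.3, -0.4, -2.1]
gripper_width: 43.6
```

Run:
```python
from h import *
plan([530.6,-467.5,80],-1.482,5)
```

```text
from [ 529.4 -406.8  131.2] psi -1.486 delta [  1.2 -60.7 -51.2] dpsi 0.004 t 25.1 j6 0.72 F [-0.3 -0.4 -2.1] w 43.6
rx 0.0026 ry 0.0025 rz -0.0008
0.0122 0.0007 0.0101 x 5
```

Call:
jog_arm --rows '[{"rx": 0.0026, "ry": 0.0025, "rz": 0, "dx": 0.02, "dy": 0.0007, "dz": 0.005, "grip": 1}, {"rx": 0.0026, "ry": 0.0025, "rz": 0, "dx": 0.015, "dy": 0.0007, "dz": 0.008, "grip": 1}, {"rx": 0.0026, "ry": 0.0025, "rz": 0, "dx": 0.008, "dy": 0.0007, "dz": 0.01, "grip": 1}, {"rx": 0.0026, "ry": 0.0025, "rz": 0, "dx": 0.004, "dy": 0.0007, "dz": 0.01, "grip": 1}, {"rx": 0.0026, "ry": 0.0025, "rz": 0, "dx": 0.001, "dy": 0, "dz": 0.006, "grip": 1}, {"rx": 0, "ry": 0, "rz": 0, "dx": 0, "dy": 0, "dz": 0.002, "grip": 1}, {"rx": 0, "ry": 0, "rz": 0, "dx": 0, "dy": 0, "dz": 0, "grip": 1}, {"rx": 0, "ry": 0, "rz": 0, "dx": 0, "dy": 0, "dz": 0, "grip": 1}, {"rx": 0, "ry": 0, "rz": 0, "dx": 0, "dy": 0, "dz": 0, "grip": 1}, {"rx": 0, "ry": 0, "rz": 0, "dx": 0, "dy": 0, "dz": 0, "grip": 1}]'

```text
t: 26.15
ee_pos: [526.6, -455.1, 78.7]
orientation: [-0.001, 0.736, -0.677, -0.006]
ft_force: [0.3, -0.1, -2.1]
gripper_width: 43.9
```

Run:
```python
from h import *
plan([530.6,-467.5,22],-1.482,5)
p,d=snap('top','top6')
cv2.imwrite('pics/t6c.png',cv2.resize(p[180:330,420:620],(800,600),interpolation=cv2.INTER_CUBIC))
for j in jars(p,d):
    print(np.round(j['c'],1),np.round(j['size'],1),np.round([j['th'],j['th2'],j['p'],j['z']],3),j['st'],bool(j['yellow']))
```

```text
from [ 526.6 -455.1   78.7] psi -1.488 delta [  4.  -12.4 -56.7] dpsi 0.006 t 26.1 j6 0.67 F [ 0.3 -0.1 -2.1] w 43.9
rx 0.0014 ry 0.0020 rz -0.0013
0.0026 -0.0007 0.0113 x 5
[599.8 284.2] [ 45.2 120.9] [-0.199  2.942  0.86  41.822] [-54.71512296   8.34560435] False
[431.7 520.9] [ 45.6 125. ] [ 0.732 -2.411  0.78  42.054] [-41.73092988 -38.13865813] True
[428.3 379.3] [ 44.9 122.5] [-0.301  2.832  0.76  42.166] None False
[321.4 124.1] [ 44.4 123.4] [ 0.077 -3.063  0.67  42.389] [56.21746831  2.93495237] True
```

View pics/t6c.png

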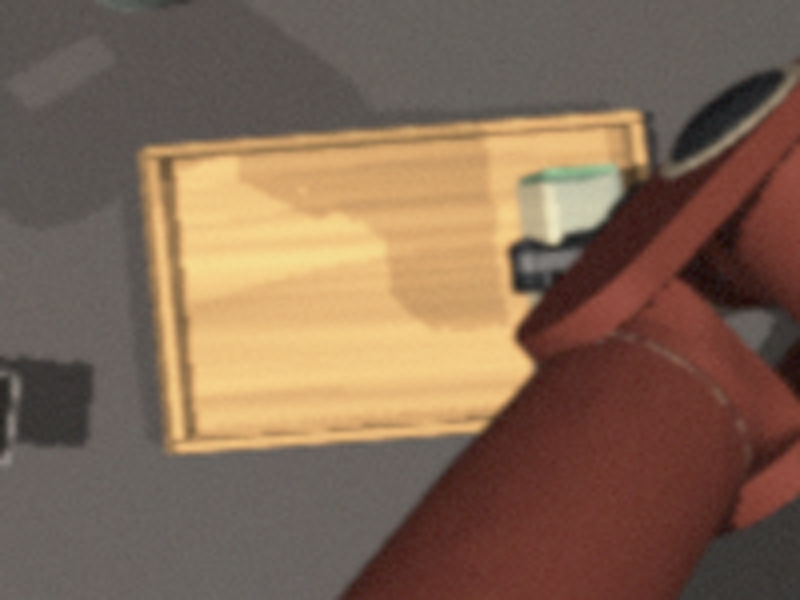

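Call:
jog_arm --rows '[{"rx": 0.0014, "ry": 0.002, "rz": -0.001, "dx": 0.004, "dy": -0.001, "dz": 0.005, "grip": 1}, {"rx": 0.0014, "ry": 0.002, "rz": -0.001, "dx": 0.004, "dy": -0.001, "dz": 0.01, "grip": 1}, {"rx": 0.0014, "ry": 0.002, "rz": -0.001, "dx": 0.003, "dy": -0.001, "dz": 0.01, "grip": 1}, {"rx": 0.0014, "ry": 0.002, "rz": -0.001, "dx": 0, "dy": 0, "dz": 0.01, "grip": 1}, {"rx": 0, "ry": 0, "rz": 0, "dx": 0, "dy": 0, "dz": 0.006, "grip": 1}, {"rx": 0, "ry": 0, "rz": 0, "dx": 0, "dy": 0, "dz": 0.003, "grip": 1}, {"rx": 0, "ry": 0, "rz": 0, "dx": 0, "dy": 0, "dz": 0.001, "grip": 1}, {"rx": 0, "ry": 0, "rz": 0, "dx": 0, "dy": 0, "dz": 0, "grip": 1}, {"rx": 0, "ry": 0, "rz": 0, "dx": 0, "dy": 0, "dz": 0, "grip": 1}, {"rx": 0, "ry": 0, "rz": 0, "dx": 0, "dy": 0, "dz": 0, "grip": 1}]'

```text
t: 27.3
ee_pos: [529.9, -466.6, 28.3]
orientation: [-0.0, 0.737, -0.676, -0.002]
ft_force: [0.7, -0.6, -1.1]
gripper_width: 43.8
```

Run:
```python
from h import *
plan([530.6,-467.5,19.4],-1.482,5)
```

```text
from [ 529.9 -466.6   28.3] psi -1.485 delta [ 0.7 -0.9 -8.9] dpsi 0.003 t 27.3 j6 0.66 F [ 0.7 -0.6 -1.1] w 43.8
rx 0.0005 ry 0.0005 rz -0.0005
0.0002 -0.0001 0.0018 x 5
```

Call:
jog_arm --rows '[{"rx": 0.0005, "ry": 0.0005, "rz": 0, "dx": 0, "dy": 0, "dz": 0.0018, "grip": 1}, {"rx": 0.0005, "ry": 0.0005, "rz": 0, "dx": 0, "dy": 0, "dz": 0.0018, "grip": 1}, {"rx": 0.0005, "ry": 0.0005, "rz": 0, "dx": 0, "dy": 0, "dz": 0.0018, "grip": 1}, {"rx": 0, "ry": 0, "rz": 0, "dx": 0, "dy": 0, "dz": 0.001, "grip": 1}, {"rx": 0, "ry": 0, "rz": 0, "dx": 0, "dy": 0, "dz": 0.001, "grip": 1}, {"rx": 0, "ry": 0, "rz": 0, "dx": 0, "dy": 0, "dz": 0, "grip": 1}, {"rx": 0, "ry": 0, "rz": 0, "dx": 0, "dy": 0, "dz": 0, "grip": 1}, {"rx": 0, "ry": 0, "rz": 0, "dx": 0, "dy": 0, "dz": 0, "grip": 1}, {"rx": 0, "ry": 0, "rz": 0, "dx": 0, "dy": 0, "dz": 0, "grip": 1}, {"rx": 0, "ry": 0, "rz": 0, "dx": 0, "dy": 0, "dz": 0, "grip": 1}]'

```text
t: 28.3
ee_pos: [530.6, -467.1, 21.7]
orientation: [0.0, 0.737, -0.676, 0.001]
ft_force: [-0.0, -0.1, -2.1]
gripper_width: 43.6
```

Run:
```python
from h import *
where()
```

```text
t 28.3 pos [ 530.6 -467.1   21.7] psi -1.484 tiltxy [ 0.0008 -0.0008] w 43.6 F [-0.  -0.1 -2.1] j6 0.66
```

Call:
jog_arm --rows '[{"rx": 0, "ry": 0, "rz": 0, "dx": 0, "dy": 0, "dz": 0.001, "grip": 1}, {"rx": 0, "ry": 0, "rz": 0, "dx": 0, "dy": 0, "dz": 0.001, "grip": 1}, {"rx": 0, "ry": 0, "rz": 0, "dx": 0, "dy": 0, "dz": 0.001, "grip": 1}, {"rx": 0, "ry": 0, "rz": 0, "dx": 0, "dy": 0, "dz": 0.0005, "grip": 1}, {"rx": 0, "ry": 0, "rz": 0, "dx": 0, "dy": 0, "dz": 0, "grip": 1}, {"rx": 0, "ry": 0, "rz": 0, "dx": 0, "dy": 0, "dz": 0, "grip": 1}, {"rx": 0, "ry": 0, "rz": 0, "dx": 0, "dy": 0, "dz": 0, "grip": 1}, {"rx": 0, "ry": 0, "rz": 0, "dx": 0, "dy": 0, "dz": 0, "grip": 1}, {"rx": 0, "ry": 0, "rz": 0, "dx": 0, "dy": 0, "dz": 0, "grip": 1}, {"rx": 0, "ry": 0, "rz": 0, "dx": 0, "dy": 0, "dz": 0, "grip": 1}]'

```text
t: 29.3
ee_pos: [531.0, -467.6, 19.5]
orientation: [0.0, 0.737, -0.676, 0.001]
ft_force: [-1.0, 0.6, -0.4]
gripper_width: 43.2
```

Run:
```python
from h import *
where()
```

```text
t 29.3 pos [ 531.  -467.6   19.5] psi -1.484 tiltxy [ 0.0016 -0.0016] w 43.2 F [-1.   0.6 -0.4] j6 0.66
```

Call:
jog_arm --rows '[{"rx": 0, "ry": 0, "rz": 0, "dx": 0, "dy": 0, "dz": 0.0005, "grip": 0.1}, {"rx": 0, "ry": 0, "rz": 0, "dx": 0, "dy": 0, "dz": 0, "grip": -0.1}, {"rx": 0, "ry": 0, "rz": 0, "dx": 0, "dy": 0, "dz": 0, "grip": -0.4}, {"rx": 0, "ry": 0, "rz": 0, "dx": 0, "dy": 0, "dz": 0, "grip": -0.4}, {"rx": 0, "ry": 0, "rz": 0, "dx": 0, "dy": 0, "dz": 0, "grip": -0.4}, {"rx": 0, "ry": 0, "rz": 0, "dx": 0, "dy": 0, "dz": 0, "grip": -0.4}, {"rx": 0, "ry": 0, "rz": 0, "dx": 0, "dy": 0, "dz": -0.01, "grip": -0.4}, {"rx": 0, "ry": 0, "rz": 0, "dx": 0, "dy": 0, "dz": -0.02, "grip": -0.4}, {"rx": 0, "ry": 0, "rz": 0, "dx": 0, "dy": 0, "dz": -0.04, "grip": -0.4}, {"rx": 0, "ry": 0, "rz": 0, "dx": 0, "dy": 0, "dz": -0.05, "grip": -0.4}]'

```text
t: 30.3
ee_pos: [527.0, -463.5, 133.3]
orientation: [-0.001, 0.737, -0.676, -0.007]
ft_force: [1.9, -1.0, 0.2]
gripper_width: 60.1
```

Run:
```python
from h import *
p,d=snap('top','top7')
cv2.imwrite('pics/t7c.png',cv2.resize(p[180:330,420:620],(800,600),interpolation=cv2.INTER_CUBIC))
for j in jars(p,d):
    u=j['st']; th=j['th']; ax=np.array([np.cos(th),np.sin(th)]); L=max(j['size'])
    print(np.round(j['c'],1),np.round(j['size'],1),np.round([j['th'],j['th2'],j['p'],j['z']],3),j['st'],bool(j['yellow']),'ctr if +x along th:',(j['c']+ax*(L/2-55)).round(1))
plan([606,283,190],-0.195-1.5708,20)
```

```text
[428.4 379.5] [ 45.8 122.4] [-0.306  2.839  0.97  41.9  ] None False ctr if +x along th: [434.3 377.6]
[ 528.8 -464.1] [ 46.1 114.1] [3.8000e-02 3.1010e+00 9.0000e-01 4.7098e+01] None False ctr if +x along th: [ 530.9 -464.1]
[321.3 123.4] [ 42.6 123.4] [ 0.08  -3.065  0.78  42.323] [56.34597451  4.021243  ] True ctr if +x along th: [328.  123.9]
[431.7 520.7] [ 45.4 124.2] [ 0.735 -2.407  0.61  42.083] [-41.39903111 -38.83650747] True ctr if +x along th: [437.  525.5]
[599.9 283.8] [ 44.5 121.2] [-0.184  2.96   0.58  42.   ] [-55.33868983   9.36908072] False ctr if +x along th: [605.4 282.7]
[522.8 -12.7] [ 80.2 184.6] [-0.126  3.054  0.56  46.749] None True ctr if +x along th: [559.8 -17.4]
from [ 530.6 -467.3  141.2] psi -1.484 delta [ 75.4 750.3  48.8] dpsi -0.281 t 30.4 j6 0.66 F [-1.2  0.2  0.1] w 59.8
rx -0.0000 ry -0.0000 rz 0.0141
-0.0370 -0.0070 -0.0025
-0.0371 -0.0065 -0.0025
-0.0372 -0.0059 -0.0025
-0.0373 -0.0054 -0.0025
-0.0374 -0.0049 -0.0025
-0.0374 -0.0044 -0.0025
-0.0375 -0.0038 -0.0025
-0.0376 -0.0033 -0.0025
-0.0376 -0.0028 -0.0025
-0.0376 -0.0023 -0.0025
-0.0377 -0.0017 -0.0025
-0.0377 -0.0012 -0.0025
-0.0377 -0.0007 -0.0025
-0.0377 -0.0001 -0.0025
-0.0377 0.0004 -0.0024
-0.0377 0.0009 -0.0024
-0.0377 0.0015 -0.0024
-0.0376 0.0020 -0.0024
-0.0376 0.0025 -0.0024
-0.0376 0.0030 -0.0024
```

View pics/t7c.png

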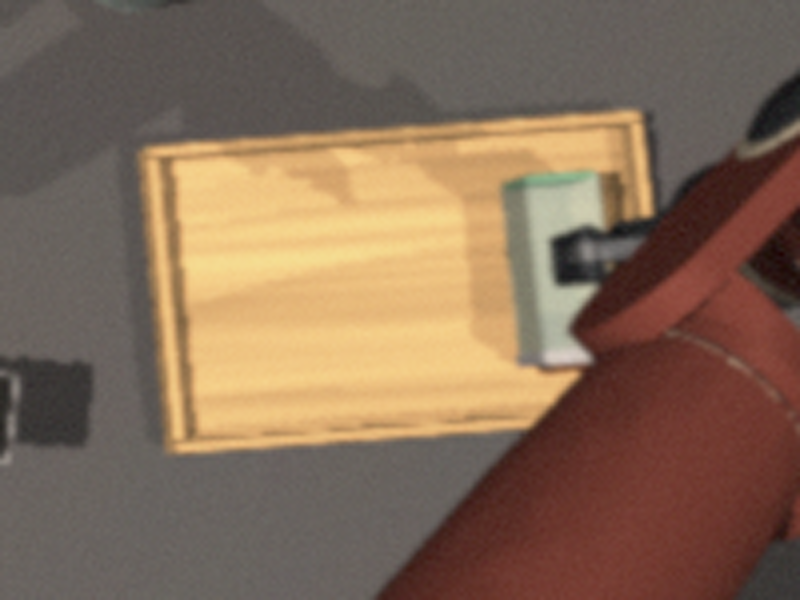

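Call:
jog_arm --rows '[{"rx": 0, "ry": 0, "rz": 0.014, "dx": -0.037, "dy": -0.007, "dz": -0.0025, "grip": -0.5}, {"rx": 0, "ry": 0, "rz": 0.014, "dx": -0.037, "dy": -0.0065, "dz": -0.0025, "grip": -0.5}, {"rx": 0, "ry": 0, "rz": 0.014, "dx": -0.037, "dy": -0.006, "dz": -0.0025, "grip": -0.5}, {"rx": 0, "ry": 0, "rz": 0.014, "dx": -0.037, "dy": -0.0055, "dz": -0.0025, "grip": -0.5}, {"rx": 0, "ry": 0, "rz": 0.014, "dx": -0.037, "dy": -0.005, "dz": -0.0025, "grip": -0.5}, {"rx": 0, "ry": 0, "rz": 0.014, "dx": -0.0375, "dy": -0.0045, "dz": -0.0025, "grip": -0.5}, {"rx": 0, "ry": 0, "rz": 0.014, "dx": -0.0375, "dy": -0.004, "dz": -0.0025, "grip": -0.5}, {"rx": 0, "ry": 0, "rz": 0.014, "dx": -0.0375, "dy": -0.0035, "dz": -0.0025, "grip": -0.5}, {"rx": 0, "ry": 0, "rz": 0.014, "dx": -0.0375, "dy": -0.003, "dz": -0.0025, "grip": -0.5}, {"rx": 0, "ry": 0, "rz": 0.014, "dx": -0.0375, "dy": -0.0025, "dz": -0.0025, "grip": -0.5}]'

```text
t: 31.45
ee_pos: [567.5, -83.1, 161.4]
orientation: [-0.002, -0.682, 0.731, 0.003]
ft_force: [0.7, -0.1, -0.3]
gripper_width: 64.5
```

Run:
```python
from h import *
plan([605.7,282.8,120],-0.195-1.5708,10)
```

```text
from [567.5 -83.1 161.4] psi -1.639 delta [ 38.2 365.9 -41.4] dpsi -0.126 t 31.4 j6 1.36 F [ 0.7 -0.1 -0.3] w 64.5
rx 0.0006 ry 0.0001 rz 0.0126
-0.0368 -0.0013 0.0042
-0.0368 -0.0009 0.0042
-0.0368 -0.0004 0.0042
-0.0368 0.0001 0.0042
-0.0368 0.0005 0.0042
-0.0368 0.0010 0.0042
-0.0368 0.0015 0.0042
-0.0367 0.0019 0.0042
-0.0367 0.0024 0.0042
-0.0367 0.0029 0.0041
```

Call:
jog_arm --rows '[{"rx": 0.0006, "ry": 0, "rz": 0.0126, "dx": -0.04, "dy": -0.0015, "dz": 0.001, "grip": -0.6}, {"rx": 0.0006, "ry": 0, "rz": 0.0126, "dx": -0.042, "dy": -0.001, "dz": 0.002, "grip": -0.6}, {"rx": 0.0006, "ry": 0, "rz": 0.0126, "dx": -0.042, "dy": -0.0005, "dz": 0.003, "grip": -0.6}, {"rx": 0.0006, "ry": 0, "rz": 0.0126, "dx": -0.042, "dy": 0, "dz": 0.004, "grip": -0.6}, {"rx": 0.0006, "ry": 0, "rz": 0.0126, "dx": -0.042, "dy": 0.0005, "dz": 0.004, "grip": -0.6}, {"rx": 0.0006, "ry": 0, "rz": 0.0126, "dx": -0.042, "dy": 0.001, "dz": 0.004, "grip": -0.6}, {"rx": 0.0006, "ry": 0, "rz": 0.0126, "dx": -0.042, "dy": 0.0015, "dz": 0.004, "grip": -0.6}, {"rx": 0.0006, "ry": 0, "rz": 0.0126, "dx": -0.03, "dy": 0.002, "dz": 0.004, "grip": -0.6}, {"rx": 0, "ry": 0, "rz": 0.0126, "dx": -0.015, "dy": 0.002, "dz": 0.004, "grip": -0.6}, {"rx": 0, "ry": 0, "rz": 0, "dx": -0.005, "dy": 0.002, "dz": 0.004, "grip": -0.6}]'

```text
t: 32.45
ee_pos: [596.3, 276.0, 121.3]
orientation: [-0.003, -0.64, 0.768, 0.003]
ft_force: [0.2, 0.1, 0.5]
gripper_width: 68.1
```

Run:
```python
from h import *
plan([605.7,282.8,70],-0.195-1.5708,4)
```

```text
from [596.3 276.  121.3] psi -1.753 delta [  9.4   6.8 -51.3] dpsi -0.013 t 32.5 j6 2.07 F [0.2 0.1 0.5] w 68.1
rx 0.0020 ry -0.0003 rz 0.0033
-0.0021 -0.0021 0.0128 x 4
```

Call:
jog_arm --rows '[{"rx": 0.002, "ry": 0, "rz": 0.003, "dx": -0.002, "dy": -0.002, "dz": 0.006, "grip": -0.8}, {"rx": 0.002, "ry": 0, "rz": 0.003, "dx": -0.002, "dy": -0.002, "dz": 0.008, "grip": -0.8}, {"rx": 0.002, "ry": 0, "rz": 0.003, "dx": -0.002, "dy": -0.002, "dz": 0.01, "grip": -0.8}, {"rx": 0.002, "ry": 0, "rz": 0.003, "dx": -0.001, "dy": -0.001, "dz": 0.01, "grip": -0.8}, {"rx": 0, "ry": 0, "rz": 0, "dx": 0, "dy": 0, "dz": 0.006, "grip": -0.8}, {"rx": 0, "ry": 0, "rz": 0, "dx": 0, "dy": 0, "dz": 0.003, "grip": -0.8}, {"rx": 0, "ry": 0, "rz": 0, "dx": 0, "dy": 0, "dz": 0, "grip": -0.8}, {"rx": 0, "ry": 0, "rz": 0, "dx": 0, "dy": 0, "dz": 0, "grip": -0.8}, {"rx": 0, "ry": 0, "rz": 0, "dx": 0, "dy": 0, "dz": 0, "grip": -0.8}, {"rx": 0, "ry": 0, "rz": 0, "dx": 0, "dy": 0, "dz": 0, "grip": -0.8}]'

```text
t: 33.45
ee_pos: [604.1, 277.5, 72.3]
orientation: [-0.002, -0.634, 0.774, -0.0]
ft_force: [0.2, -1.1, 0.0]
gripper_width: 76.9
```

Run:
```python
from h import *
plan([605.7,282.8,9],-0.195-1.5708,8)
p,d=snap('side','side8'); cv2.imwrite('pics/side8c.png',cv2.resize(p[220:380,200:440],None,fx=3,fy=3))
```

```text
from [604.1 277.5  72.3] psi -1.769 delta [  1.6   5.3 -63.3] dpsi 0.003 t 33.5 j6 2.09 F [ 0.2 -1.1  0. ] w 76.9
rx 0.0003 ry -0.0005 rz -0.0004
-0.0007 -0.0001 0.0079 x 8
```

View pics/side8c.png

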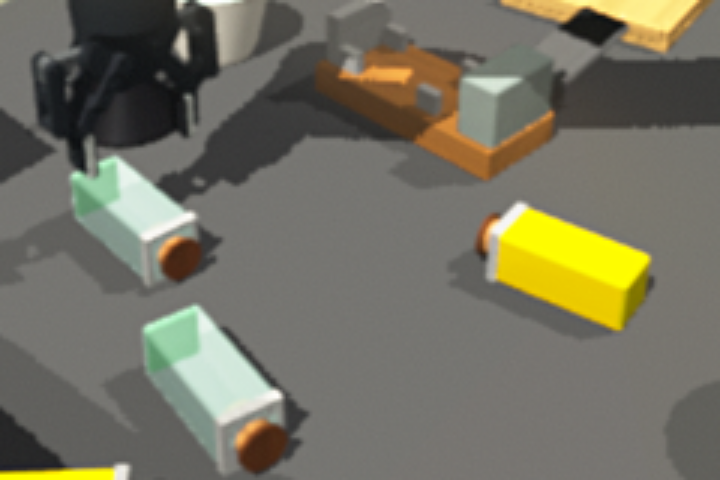

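Call:
jog_arm --rows '[{"rx": 0.001, "ry": -0.001, "rz": -0.002, "dx": -0.0025, "dy": -0.0005, "dz": 0, "grip": -0.8}, {"rx": 0.001, "ry": -0.001, "rz": -0.001, "dx": -0.0025, "dy": -0.0005, "dz": 0.004, "grip": -0.8}, {"rx": 0, "ry": -0.001, "rz": 0, "dx": 0, "dy": 0, "dz": 0.01, "grip": -0.8}, {"rx": 0, "ry": 0, "rz": 0, "dx": 0, "dy": 0, "dz": 0.01, "grip": -0.8}, {"rx": 0, "ry": 0, "rz": 0, "dx": 0, "dy": 0, "dz": 0.01, "grip": -0.8}, {"rx": 0, "ry": 0, "rz": 0, "dx": 0, "dy": 0, "dz": 0.01, "grip": -0.8}, {"rx": 0, "ry": 0, "rz": 0, "dx": 0, "dy": 0, "dz": 0.008, "grip": -0.8}, {"rx": 0, "ry": 0, "rz": 0, "dx": 0, "dy": 0, "dz": 0.004, "grip": -0.8}, {"rx": 0, "ry": 0, "rz": 0, "dx": 0, "dy": 0, "dz": 0, "grip": -0.8}, {"rx": 0, "ry": 0, "rz": 0, "dx": 0, "dy": 0, "dz": 0, "grip": -0.8}]'

```text
t: 34.5
ee_pos: [605.2, 282.4, 9.8]
orientation: [-0.002, -0.635, 0.772, 0.0]
ft_force: [0.3, 0.6, -0.4]
gripper_width: 77.1
```

Run:
```python
from h import *
where();plan([605.7,282.8,9],-0.195-1.5708,2)
```

```text
t 34.5 pos [605.2 282.4   9.8] psi -1.765 tiltxy [-0.0028 -0.0017] w 77.1 F [ 0.3  0.6 -0.4] j6 2.09
from [605.2 282.4   9.8] psi -1.765 delta [ 0.5  0.4 -0.8] dpsi -0.0 t 34.5 j6 2.09 F [ 0.3  0.6 -0.4] w 77.1
rx 0.0012 ry -0.0011 rz 0.0002
-0.0002 -0.0002 0.0004 x 2
```

Call:
jog_arm --rows '[{"rx": 0.002, "ry": -0.002, "rz": 0, "dx": 0, "dy": 0, "dz": 0, "grip": -0.3}, {"rx": 0, "ry": 0, "rz": 0, "dx": 0, "dy": 0, "dz": 0, "grip": 0.1}, {"rx": 0, "ry": 0, "rz": 0, "dx": 0, "dy": 0, "dz": 0, "grip": 1}, {"rx": 0, "ry": 0, "rz": 0, "dx": 0, "dy": 0, "dz": 0, "grip": 1}, {"rx": 0, "ry": 0, "rz": 0, "dx": 0, "dy": 0, "dz": 0, "grip": 1}, {"rx": 0, "ry": 0, "rz": 0, "dx": 0, "dy": 0, "dz": 0, "grip": 1}, {"rx": 0, "ry": 0, "rz": 0, "dx": 0, "dy": 0, "dz": 0, "grip": 1}, {"rx": 0, "ry": 0, "rz": 0, "dx": 0, "dy": 0, "dz": 0, "grip": 1}, {"rx": 0, "ry": 0, "rz": 0, "dx": 0, "dy": 0, "dz": 0, "grip": 1}, {"rx": 0, "ry": 0, "rz": 0, "dx": 0, "dy": 0, "dz": 0, "grip": 1}]' --force 30

```text
t: 35.5
ee_pos: [606.0, 282.7, 11.1]
orientation: [0.001, -0.635, 0.772, -0.0]
ft_force: [-0.6, 0.8, -1.3]
gripper_width: 43.4
```

Run:
```python
from h import *
where()
```

```text
t 35.5 pos [606.  282.7  11.1] psi -1.765 tiltxy [0.002  0.0007] w 43.4 F [-0.6  0.8 -1.3] j6 2.09
```

Call:
jog_arm --rows '[{"rx": 0, "ry": 0, "rz": 0, "dx": 0, "dy": 0, "dz": -0.003, "grip": 1}, {"rx": 0, "ry": 0, "rz": 0, "dx": 0, "dy": 0, "dz": -0.008, "grip": 1}, {"rx": 0, "ry": 0, "rz": 0, "dx": 0, "dy": 0, "dz": -0.015, "grip": 1}, {"rx": 0, "ry": 0, "rz": 0, "dx": 0, "dy": 0, "dz": -0.025, "grip": 1}, {"rx": 0, "ry": 0, "rz": 0, "dx": 0, "dy": 0, "dz": -0.025, "grip": 1}, {"rx": 0, "ry": 0, "rz": 0, "dx": 0, "dy": 0, "dz": -0.025, "grip": 1}, {"rx": 0, "ry": 0, "rz": 0, "dx": 0, "dy": 0, "dz": -0.018, "grip": 1}, {"rx": 0, "ry": 0, "rz": 0, "dx": 0, "dy": 0, "dz": -0.008, "grip": 1}, {"rx": 0, "ry": 0, "rz": 0, "dx": 0, "dy": 0, "dz": 0, "grip": 1}, {"rx": 0, "ry": 0, "rz": 0, "dx": 0, "dy": 0, "dz": 0, "grip": 1}]'

```text
t: 36.5
ee_pos: [605.1, 282.4, 149.0]
orientation: [0.002, -0.635, 0.772, -0.001]
ft_force: [-0.1, -0.3, -2.4]
gripper_width: 43.7
```

Run:
```python
from h import *
where(); plan([555,-11.5,120],-1.681,10)
```

```text
t 36.5 pos [605.1 282.4 149. ] psi -1.765 tiltxy [0.0032 0.0009] w 43.7 F [-0.1 -0.3 -2.4] j6 2.09
from [605.1 282.4 149. ] psi -1.765 delta [ -50.1 -293.9  -29. ] dpsi 0.084 t 36.5 j6 2.09 F [-0.1 -0.3 -2.4] w 43.7
rx -0.0003 ry 0.0001 rz -0.0084
0.0298 -0.0008 0.0029
0.0298 -0.0005 0.0029
0.0298 -0.0003 0.0029
0.0298 -0.0000 0.0029
0.0298 0.0002 0.0029
0.0298 0.0005 0.0029
0.0298 0.0007 0.0029
0.0298 0.0010 0.0029
0.0298 0.0012 0.0029
0.0298 0.0015 0.0029
```

Call:
jog_arm --rows '[{"rx": 0, "ry": 0, "rz": -0.0084, "dx": 0.03, "dy": -0.001, "dz": -0.001, "grip": 1}, {"rx": 0, "ry": 0, "rz": -0.0084, "dx": 0.033, "dy": -0.0005, "dz": -0.001, "grip": 1}, {"rx": 0, "ry": 0, "rz": -0.0084, "dx": 0.033, "dy": 0, "dz": 0, "grip": 1}, {"rx": 0, "ry": 0, "rz": -0.0084, "dx": 0.033, "dy": 0, "dz": 0, "grip": 1}, {"rx": 0, "ry": 0, "rz": -0.0084, "dx": 0.033, "dy": 0, "dz": 0, "grip": 1}, {"rx": 0, "ry": 0, "rz": -0.0084, "dx": 0.033, "dy": 0, "dz": 0, "grip": 1}, {"rx": 0, "ry": 0, "rz": -0.0084, "dx": 0.033, "dy": 0, "dz": 0, "grip": 1}, {"rx": 0, "ry": 0, "rz": -0.0084, "dx": 0.025, "dy": 0, "dz": 0, "grip": 1}, {"rx": 0, "ry": 0, "rz": -0.0084, "dx": 0.015, "dy": 0, "dz": 0, "grip": 1}, {"rx": 0, "ry": 0, "rz": -0.0084, "dx": 0.005, "dy": 0, "dz": 0, "grip": 1}]'

```text
t: 37.5
ee_pos: [552.4, 3.7, 135.4]
orientation: [-0.008, -0.669, 0.743, 0.007]
ft_force: [1.1, 0.7, -2.7]
gripper_width: 43.8
```

Run:
```python
from h import *
where(); plan([555.5,-11.9,108],-1.681,4)
```

```text
t 37.5 pos [552.4   3.7 135.4] psi -1.675 tiltxy [-0.0207  0.0001] w 43.8 F [ 1.1  0.7 -2.7] j6 1.55
from [552.4   3.7 135.4] psi -1.675 delta [  3.1 -15.6 -27.4] dpsi -0.006 t 37.5 j6 1.55 F [ 1.1  0.7 -2.7] w 43.8
rx 0.0051 ry -0.0005 rz 0.0016
0.0038 -0.0013 0.0068 x 4
```

Call:
jog_arm --rows '[{"rx": 0.005, "ry": -0.0005, "rz": 0.0016, "dx": 0.004, "dy": -0.0013, "dz": 0.004, "grip": 1}, {"rx": 0.005, "ry": -0.0005, "rz": 0.0016, "dx": 0.004, "dy": -0.0013, "dz": 0.006, "grip": 1}, {"rx": 0.005, "ry": -0.0005, "rz": 0.0016, "dx": 0.003, "dy": -0.0013, "dz": 0.006, "grip": 1}, {"rx": 0.005, "ry": -0.0005, "rz": 0.0016, "dx": 0.002, "dy": -0.001, "dz": 0.005, "grip": 1}, {"rx": 0, "ry": 0, "rz": 0, "dx": 0, "dy": 0, "dz": 0.002, "grip": 1}, {"rx": 0, "ry": 0, "rz": 0, "dx": 0, "dy": 0, "dz": 0, "grip": 1}, {"rx": 0, "ry": 0, "rz": 0, "dx": 0, "dy": 0, "dz": 0, "grip": 1}, {"rx": 0, "ry": 0, "rz": 0, "dx": 0, "dy": 0, "dz": 0, "grip": 1}, {"rx": 0, "ry": 0, "rz": 0, "dx": 0, "dy": 0, "dz": 0, "grip": 1}, {"rx": 0, "ry": 0, "rz": 0, "dx": 0, "dy": 0, "dz": 0, "grip": 1}]'

```text
t: 38.5
ee_pos: [554.9, -7.7, 107.8]
orientation: [-0.0, -0.668, 0.744, 0.002]
ft_force: [-1.0, 0.2, -2.0]
gripper_width: 43.3
```

```bash
cat >> h.py <<'E'
def hover(tag):
    p,d=snap('top',tag);W=world('top',d)
    s,M=now(); w=W[235:266,335:390].reshape(-1,3)
    c,sn=np.cos(-.110),np.sin(-.110)
    def pf(w): v=w[:,:2]-[555,-11.5]; return np.c_[v[:,0]*c+v[:,1]*sn,-v[:,0]*sn+v[:,1]*c]
    print('TCP in press',pf(np.array([s['ee_pos']])).round(1))
    zt=s['ee_pos'][2]+32
    t=w[(w[:,2]>zt-14)&(w[:,2]<zt+10)]; q=pf(t); print(len(t),'z',np.median(t[:,2]),'xmin',q[:,0].min())
    for xs in np.arange(-72,-30,4):
        k=(q[:,0]>xs)&(q[:,0]<=xs+4)
        if k.sum()>3: print(xs,np.sort(q[k,1]).round(1)[[0,1,-2,-1]],k.sum())
E
python3 - <<'E'
from h import *
where(); plan([555.5,-11.9,66],-1.681,4); hover('top9')
E
```

```text
t 38.5 pos [554.9  -7.7 107.8] psi -1.679 tiltxy [-0.0028  0.002 ] w 43.3 F [-1.   0.2 -2. ] j6 1.53
from [554.9  -7.7 107.8] psi -1.679 delta [  0.6  -4.2 -41.8] dpsi -0.002 t 38.5 j6 1.53 F [-1.   0.2 -2. ] w 43.3
rx 0.0008 ry 0.0004 rz 0.0006
0.0010 -0.0003 0.0104 x 4
TCP in press [[-0.5  3.7]]
323 z 137.9781831702062 xmin -66.7658742656175
-68 [-9.1 -6.8 16.6 19.1] 17
-64 [-9.1 -6.8 15.  16.9] 21
-60 [-6.4 -4.1 11.1 11.3] 16
-56 [-18.2 -15.8  24.9  25. ] 39
-52 [-17.7 -17.5  25.5  25.6] 42
-48 [-17.3 -17.2  23.7  25.7] 36
-44 [-16.9 -16.5  24.3  24.6] 39
-40 [-16.5 -16.   22.6  24.7] 36
-36 [-17.9 -17.7  25.   25.2] 39
-32 [-17.5 -15.1  23.7  25.5] 28
```

Call:
jog_arm --rows '[{"rx": 0.001, "ry": 0, "rz": 0.001, "dx": 0.002, "dy": -0.0005, "dz": 0.003, "grip": 1}, {"rx": 0.001, "ry": 0, "rz": 0.001, "dx": 0.0015, "dy": -0.0005, "dz": 0.005, "grip": 1}, {"rx": 0.001, "ry": 0, "rz": 0, "dx": 0.0005, "dy": 0, "dz": 0.008, "grip": 1}, {"rx": 0, "ry": 0, "rz": 0, "dx": 0, "dy": 0, "dz": 0.008, "grip": 1}, {"rx": 0, "ry": 0, "rz": 0, "dx": 0, "dy": 0, "dz": 0.008, "grip": 1}, {"rx": 0, "ry": 0, "rz": 0, "dx": 0, "dy": 0, "dz": 0.005, "grip": 1}, {"rx": 0, "ry": 0, "rz": 0, "dx": 0, "dy": 0, "dz": 0, "grip": 1}, {"rx": 0, "ry": 0, "rz": 0, "dx": 0, "dy": 0, "dz": 0, "grip": 1}, {"rx": 0, "ry": 0, "rz": 0, "dx": 0, "dy": 0, "dz": 0, "grip": 1}, {"rx": 0, "ry": 0, "rz": 0, "dx": 0, "dy": 0, "dz": 0, "grip": 1}]'

```text
t: 39.55
ee_pos: [555.0, -12.1, 66.7]
orientation: [0.0, -0.667, 0.745, 0.001]
ft_force: [0.0, 0.0, -1.9]
gripper_width: 43.9
```

Run:
```python
from h import *
where(); plan([555.5,-11.9,46],-1.681,4)
```

```text
t 39.5 pos [555.  -12.1  66.7] psi -1.681 tiltxy [-0.0009  0.0019] w 43.9 F [ 0.   0.  -1.9] j6 1.52
from [555.  -12.1  66.7] psi -1.681 delta [  0.5   0.2 -20.7] dpsi 0.0 t 39.5 j6 1.52 F [ 0.   0.  -1.9] w 43.9
rx 0.0003 ry 0.0004 rz -0.0000
-0.0001 -0.0001 0.0052 x 4
```

Call:
jog_arm --rows '[{"rx": 0, "ry": 0, "rz": 0, "dx": 0, "dy": 0, "dz": 0.003, "grip": 1}, {"rx": 0, "ry": 0, "rz": 0, "dx": 0, "dy": 0, "dz": 0.004, "grip": 1}, {"rx": 0, "ry": 0, "rz": 0, "dx": 0, "dy": 0, "dz": 0.004, "grip": 1}, {"rx": 0, "ry": 0, "rz": 0, "dx": 0, "dy": 0, "dz": 0.004, "grip": 1}, {"rx": 0, "ry": 0, "rz": 0, "dx": 0, "dy": 0, "dz": 0.003, "grip": 1}, {"rx": 0, "ry": 0, "rz": 0, "dx": 0, "dy": 0, "dz": 0.001, "grip": 1}, {"rx": 0, "ry": 0, "rz": 0, "dx": 0, "dy": 0, "dz": 0, "grip": 1}, {"rx": 0, "ry": 0, "rz": 0, "dx": 0, "dy": 0, "dz": 0, "grip": 1}, {"rx": 0, "ry": 0, "rz": 0, "dx": 0, "dy": 0, "dz": 0, "grip": 1}, {"rx": 0, "ry": 0, "rz": 0, "dx": 0, "dy": 0, "dz": 0, "grip": 1}]'

```text
t: 40.55
ee_pos: [555.6, -12.2, 46.8]
orientation: [0.001, -0.667, 0.745, 0.0]
ft_force: [0.5, 1.1, -2.3]
gripper_width: 43.3
```

Run:
```python
from h import *
where()
```

```text
t 40.5 pos [555.6 -12.2  46.8] psi -1.681 tiltxy [0.0005 0.0016] w 43.3 F [ 0.5  1.1 -2.3] j6 1.52
```

Target TCP is about 41.

Call:
jog_arm --rows '[{"rx": 0, "ry": 0, "rz": 0, "dx": 0, "dy": 0, "dz": 0.0015, "grip": 1}, {"rx": 0, "ry": 0, "rz": 0, "dx": 0, "dy": 0, "dz": 0.0015, "grip": 1}, {"rx": 0, "ry": 0, "rz": 0, "dx": 0, "dy": 0, "dz": 0.0012, "grip": 1}, {"rx": 0, "ry": 0, "rz": 0, "dx": 0, "dy": 0, "dz": 0.001, "grip": 1}, {"rx": 0, "ry": 0, "rz": 0, "dx": 0, "dy": 0, "dz": 0.0005, "grip": 1}, {"rx": 0, "ry": 0, "rz": 0, "dx": 0, "dy": 0, "dz": 0, "grip": 1}, {"rx": 0, "ry": 0, "rz": 0, "dx": 0, "dy": 0, "dz": 0, "grip": 1}, {"rx": 0, "ry": 0, "rz": 0, "dx": 0, "dy": 0, "dz": 0, "grip": 1}, {"rx": 0, "ry": 0, "rz": 0, "dx": 0, "dy": 0, "dz": 0, "grip": 1}, {"rx": 0, "ry": 0, "rz": 0, "dx": 0, "dy": 0, "dz": 0, "grip": 1}]'

```text
t: 41.55
ee_pos: [556.0, -12.2, 41.2]
orientation: [0.001, -0.667, 0.745, 0.0]
ft_force: [-0.3, 0.1, -2.9]
gripper_width: 43.5
```

Run:
```python
from h import *
where()
```

```text
t 41.5 pos [556.  -12.2  41.2] psi -1.681 tiltxy [0.0015 0.0015] w 43.5 F [-0.3  0.1 -2.9] j6 1.52
```

Call:
jog_arm --rows '[{"rx": 0, "ry": 0, "rz": 0, "dx": 0, "dy": 0, "dz": 0.001, "grip": 1}, {"rx": 0, "ry": 0, "rz": 0, "dx": 0, "dy": 0, "dz": 0.001, "grip": 1}, {"rx": 0, "ry": 0, "rz": 0, "dx": 0, "dy": 0, "dz": 0, "grip": 1}, {"rx": 0, "ry": 0, "rz": 0, "dx": 0, "dy": 0, "dz": 0, "grip": 1}, {"rx": 0, "ry": 0, "rz": 0, "dx": 0, "dy": 0, "dz": 0, "grip": 1}, {"rx": 0, "ry": 0, "rz": 0, "dx": 0, "dy": 0, "dz": 0, "grip": 1}, {"rx": 0, "ry": 0, "rz": 0, "dx": 0, "dy": 0, "dz": 0, "grip": 1}, {"rx": 0, "ry": 0, "rz": 0, "dx": 0, "dy": 0, "dz": 0, "grip": 1}, {"rx": 0, "ry": 0, "rz": 0, "dx": 0, "dy": 0, "dz": 0, "grip": 1}, {"rx": 0, "ry": 0, "rz": 0, "dx": 0, "dy": 0, "dz": 0, "grip": 1}]'

```text
t: 42.55
ee_pos: [556.6, -12.3, 41.1]
orientation: [0.001, -0.667, 0.745, -0.0]
ft_force: [-1.2, 0.4, 1.0]
gripper_width: 43.8
```

Run:
```python
from h import *
where()
```

```text
t 42.5 pos [556.6 -12.3  41.1] psi -1.681 tiltxy [0.0016 0.0012] w 43.8 F [-1.2  0.4  1. ] j6 1.52
```

Resting on the bed. Release, lift, close.

Call:
jog_arm --rows '[{"rx": 0, "ry": 0, "rz": 0, "dx": 0, "dy": 0, "dz": 0, "grip": 0.1}, {"rx": 0, "ry": 0, "rz": 0, "dx": 0, "dy": 0, "dz": 0, "grip": -0.1}, {"rx": 0, "ry": 0, "rz": 0, "dx": 0, "dy": 0, "dz": 0, "grip": -0.5}, {"rx": 0, "ry": 0, "rz": 0, "dx": 0, "dy": 0, "dz": 0, "grip": -0.5}, {"rx": 0, "ry": 0, "rz": 0, "dx": 0, "dy": 0, "dz": 0, "grip": -0.5}, {"rx": 0, "ry": 0, "rz": 0, "dx": 0, "dy": 0, "dz": -0.01, "grip": -0.5}, {"rx": 0, "ry": 0, "rz": 0, "dx": 0, "dy": 0, "dz": -0.02, "grip": -0.5}, {"rx": 0, "ry": 0, "rz": 0, "dx": 0, "dy": 0, "dz": -0.025, "grip": -0.5}, {"rx": 0, "ry": 0, "rz": 0, "dx": 0, "dy": 0, "dz": -0.02, "grip": -0.5}, {"rx": 0, "ry": 0, "rz": 0, "dx": 0, "dy": 0, "dz": -0.01, "grip": 1}]'

```text
t: 43.55
ee_pos: [556.2, -12.4, 130.1]
orientation: [0.001, -0.667, 0.745, 0.0]
ft_force: [0.9, 0.6, -0.2]
gripper_width: 51.2
```

Run:
```python
from h import *
where(); plan([440,-125.5,120],-1.681,6)
```

```text
t 43.5 pos [556.2 -12.4 130.1] psi -1.681 tiltxy [0.0013 0.0014] w 51.2 F [ 0.9  0.6 -0.2] j6 1.52
from [556.2 -12.4 130.1] psi -1.681 delta [-116.2 -113.1  -10.1] dpsi 0.0 t 43.5 j6 1.52 F [ 0.9  0.6 -0.2] w 51.2
rx -0.0002 ry 0.0003 rz -0.0000
0.0209 0.0172 0.0016 x 6
```

Call:
jog_arm --rows '[{"rx": 0, "ry": 0, "rz": 0, "dx": 0.021, "dy": 0.0175, "dz": 0, "grip": 1}, {"rx": 0, "ry": 0, "rz": 0, "dx": 0.021, "dy": 0.0175, "dz": 0, "grip": 1}, {"rx": 0, "ry": 0, "rz": 0, "dx": 0.021, "dy": 0.0175, "dz": 0, "grip": 1}, {"rx": 0, "ry": 0, "rz": 0, "dx": 0.021, "dy": 0.0175, "dz": 0, "grip": 1}, {"rx": 0, "ry": 0, "rz": 0, "dx": 0.021, "dy": 0.0175, "dz": 0, "grip": 1}, {"rx": 0, "ry": 0, "rz": 0, "dx": 0.012, "dy": 0.008, "dz": 0, "grip": 1}, {"rx": 0.003, "ry": 0, "rz": 0, "dx": 0.005, "dy": 0.003, "dz": 0, "grip": 1}, {"rx": 0.003, "ry": 0, "rz": 0, "dx": 0, "dy": 0, "dz": 0, "grip": 1}, {"rx": 0, "ry": 0, "rz": 0, "dx": 0, "dy": 0, "dz": 0, "grip": 1}, {"rx": 0, "ry": 0, "rz": 0, "dx": 0, "dy": 0, "dz": 0, "grip": 1}]'

```text
t: 44.55
ee_pos: [444.2, -125.9, 135.0]
orientation: [0.006, -0.668, 0.744, -0.006]
ft_force: [-0.1, -0.3, -1.1]
gripper_width: -0.4
```

Run:
```python
from h import *
where(); plan([440,-125.5,78],-1.681,4)
p,d=snap('top','top10')
cv2.imwrite('pics/t10c.png',cv2.resize(p[180:310,310:440],(560,560),interpolation=cv2.INTER_CUBIC))
```

```text
t 44.5 pos [ 444.2 -125.9  135. ] psi -1.679 tiltxy [ 0.0173 -0.0011] w -0.4 F [-0.1 -0.3 -1.1] j6 1.24
from [ 444.2 -125.9  135. ] psi -1.679 delta [ -4.2   0.4 -57. ] dpsi -0.002 t 44.5 j6 1.24 F [-0.1 -0.3 -1.1] w -0.4
rx -0.0043 ry 0.0002 rz 0.0006
0.0000 0.0013 0.0142 x 4
```

View pics/t10c.png

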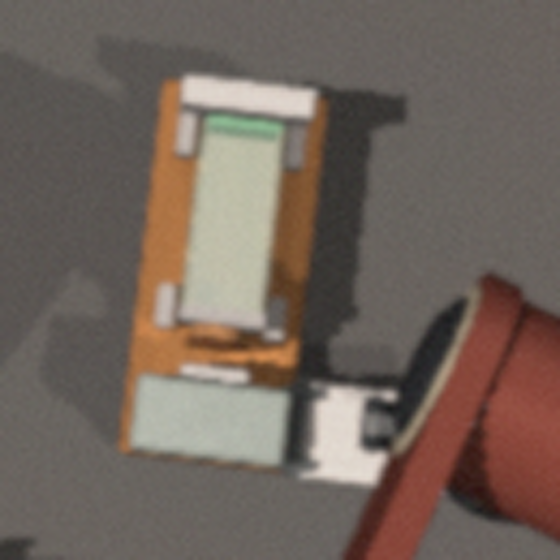

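The jar lies in the bed correctly again, with a gap to the ram. Down to the pad.

Call:
jog_arm --rows '[{"rx": -0.0043, "ry": 0, "rz": 0, "dx": 0, "dy": 0.0013, "dz": 0.006, "grip": 1}, {"rx": -0.0043, "ry": 0, "rz": 0, "dx": 0, "dy": 0.0013, "dz": 0.009, "grip": 1}, {"rx": -0.0043, "ry": 0, "rz": 0, "dx": 0, "dy": 0.0013, "dz": 0.01, "grip": 1}, {"rx": -0.004, "ry": 0, "rz": 0, "dx": 0, "dy": 0, "dz": 0.01, "grip": 1}, {"rx": 0, "ry": 0, "rz": 0, "dx": 0, "dy": 0, "dz": 0.008, "grip": 1}, {"rx": 0, "ry": 0, "rz": 0, "dx": 0, "dy": 0, "dz": 0.006, "grip": 1}, {"rx": 0, "ry": 0, "rz": 0, "dx": 0, "dy": 0, "dz": 0.003, "grip": 1}, {"rx": 0, "ry": 0, "rz": 0, "dx": 0, "dy": 0, "dz": 0, "grip": 1}, {"rx": 0, "ry": 0, "rz": 0, "dx": 0, "dy": 0, "dz": 0, "grip": 1}, {"rx": 0, "ry": 0, "rz": 0, "dx": 0, "dy": 0, "dz": 0, "grip": 1}]'

```text
t: 45.6
ee_pos: [440.2, -123.8, 76.6]
orientation: [-0.001, -0.669, 0.743, 0.002]
ft_force: [0.5, 0.3, 0.2]
gripper_width: 0.2
```

Run:
```python
from h import *
where()
```

```text
t 45.6 pos [ 440.2 -123.8   76.6] psi -1.676 tiltxy [-0.0041  0.0026] w 0.2 F [0.5 0.3 0.2] j6 1.24
```

Call:
jog_arm --rows '[{"rx": 0.002, "ry": 0, "rz": 0, "dx": 0, "dy": 0, "dz": 0.003, "grip": 1}, {"rx": 0.002, "ry": 0, "rz": 0, "dx": 0, "dy": 0, "dz": 0.003, "grip": 1}, {"rx": 0, "ry": 0, "rz": 0, "dx": 0, "dy": 0, "dz": 0.003, "grip": 1}, {"rx": 0, "ry": 0, "rz": 0, "dx": 0, "dy": 0, "dz": 0.003, "grip": 1}, {"rx": 0, "ry": 0, "rz": 0, "dx": 0, "dy": 0, "dz": 0.003, "grip": 1}, {"rx": 0, "ry": 0, "rz": 0, "dx": 0, "dy": 0, "dz": 0.003, "grip": 1}, {"rx": 0, "ry": 0, "rz": 0, "dx": 0, "dy": 0, "dz": 0.003, "grip": 1}, {"rx": 0, "ry": 0, "rz": 0, "dx": 0, "dy": 0, "dz": 0.003, "grip": 1}, {"rx": 0, "ry": 0, "rz": 0, "dx": 0, "dy": 0, "dz": 0.003, "grip": 1}, {"rx": 0, "ry": 0, "rz": 0, "dx": 0, "dy": 0, "dz": 0.003, "grip": 1}]'

```text
t: 46.6
ee_pos: [441.5, -126.4, 51.4]
orientation: [-0.001, -0.669, 0.743, -0.0]
ft_force: [-6.8, 1.6, 14.1]
gripper_width: 0.4
```

Call:
jog_arm --rows '[{"rx": 0.002, "ry": 0, "rz": 0, "dx": 0, "dy": 0, "dz": 0.0025, "grip": 1}, {"rx": 0.002, "ry": 0, "rz": 0, "dx": 0, "dy": 0, "dz": 0.0025, "grip": 1}, {"rx": 0.002, "ry": 0, "rz": 0, "dx": 0, "dy": 0, "dz": 0.0025, "grip": 1}, {"rx": 0.002, "ry": 0, "rz": 0, "dx": 0, "dy": 0, "dz": 0.0025, "grip": 1}, {"rx": 0.002, "ry": 0, "rz": 0, "dx": 0, "dy": 0, "dz": 0.0025, "grip": 1}, {"rx": 0.002, "ry": 0, "rz": 0, "dx": 0, "dy": 0, "dz": 0.0025, "grip": 1}, {"rx": 0.002, "ry": 0, "rz": 0, "dx": 0, "dy": 0, "dz": 0.0025, "grip": 1}, {"rx": 0.002, "ry": 0, "rz": 0, "dx": 0, "dy": 0, "dz": 0.0025, "grip": 1}, {"rx": 0.002, "ry": 0, "rz": 0, "dx": 0, "dy": 0, "dz": 0.0025, "grip": 1}, {"rx": 0.002, "ry": 0, "rz": 0, "dx": 0, "dy": 0, "dz": 0.0025, "grip": 1}]'

```text
t: 47.6
ee_pos: [441.7, -126.1, 47.4]
orientation: [0.001, -0.671, 0.742, 0.002]
ft_force: [-11.6, 2.8, 22.7]
gripper_width: 0.3
```

Run:
```python
from h import *
where()
p,d=snap('top','top11')
cv2.imwrite('pics/t11c.png',cv2.resize(p[180:310,310:440],(560,560),interpolation=cv2.INTER_CUBIC))
```

```text
t 47.6 pos [ 441.7 -126.1   47.4] psi -1.671 tiltxy [-0.002   0.0044] w 0.3 F [-11.6   2.8  22.7] j6 1.23
```

View pics/t11c.png

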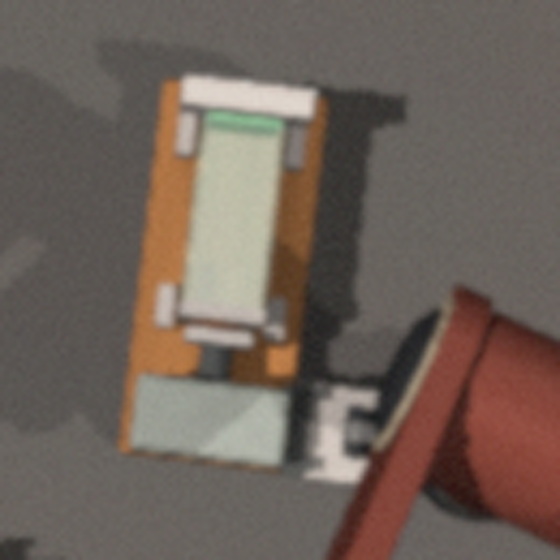

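On the stop again (47.4 mm, 22.7 N), with the ram right out. Let it up.

Call:
jog_arm --rows '[{"rx": 0, "ry": 0, "rz": 0, "dx": 0, "dy": 0, "dz": -0.004, "grip": 1}, {"rx": 0, "ry": 0, "rz": 0, "dx": 0, "dy": 0, "dz": -0.006, "grip": 1}, {"rx": 0, "ry": 0, "rz": 0, "dx": 0, "dy": 0, "dz": -0.008, "grip": 1}, {"rx": 0, "ry": 0, "rz": 0, "dx": 0, "dy": 0, "dz": -0.008, "grip": 1}, {"rx": 0, "ry": 0, "rz": 0, "dx": 0, "dy": 0, "dz": -0.008, "grip": 1}, {"rx": 0, "ry": 0, "rz": 0, "dx": 0, "dy": 0, "dz": -0.012, "grip": 1}, {"rx": 0, "ry": 0, "rz": 0, "dx": 0, "dy": 0, "dz": -0.016, "grip": 1}, {"rx": 0, "ry": 0, "rz": 0, "dx": 0, "dy": 0, "dz": -0.016, "grip": 1}, {"rx": 0, "ry": 0, "rz": 0, "dx": 0, "dy": 0, "dz": -0.008, "grip": 1}, {"rx": 0, "ry": 0, "rz": 0, "dx": 0, "dy": 0, "dz": 0, "grip": 1}]'

```text
t: 48.65
ee_pos: [441.8, -125.6, 138.0]
orientation: [0.002, -0.671, 0.742, 0.003]
ft_force: [0.5, 0.0, -0.4]
gripper_width: -0.1
```

Run:
```python
from h import *
where(); plan([559,-12,132],-1.681,6)
```

```text
t 48.6 pos [ 441.8 -125.6  138. ] psi -1.671 tiltxy [-0.0016  0.0067] w -0.1 F [ 0.5  0.  -0.4] j6 1.23
from [ 441.8 -125.6  138. ] psi -1.671 delta [117.2 113.6  -6. ] dpsi -0.01 t 48.6 j6 1.23 F [ 0.5  0.  -0.4] w -0.1
rx 0.0004 ry 0.0011 rz 0.0017
-0.0208 -0.0175 0.0011 x 6
```

Call:
jog_arm --rows '[{"rx": 0.0005, "ry": 0.001, "rz": 0.0017, "dx": -0.021, "dy": -0.018, "dz": 0, "grip": -0.5}, {"rx": 0.0005, "ry": 0.001, "rz": 0.0017, "dx": -0.021, "dy": -0.018, "dz": 0, "grip": -0.5}, {"rx": 0.0005, "ry": 0.001, "rz": 0.0017, "dx": -0.021, "dy": -0.018, "dz": 0, "grip": -0.5}, {"rx": 0.0005, "ry": 0.001, "rz": 0.0017, "dx": -0.021, "dy": -0.018, "dz": 0, "grip": -0.5}, {"rx": 0.0005, "ry": 0.001, "rz": 0.0017, "dx": -0.021, "dy": -0.018, "dz": 0, "grip": -0.5}, {"rx": 0.0005, "ry": 0.001, "rz": 0.0017, "dx": -0.012, "dy": -0.01, "dz": 0, "grip": -0.5}, {"rx": 0, "ry": 0, "rz": 0, "dx": -0.005, "dy": -0.004, "dz": 0, "grip": -0.5}, {"rx": 0, "ry": 0, "rz": 0, "dx": 0, "dy": 0, "dz": 0, "grip": -0.5}, {"rx": 0, "ry": 0, "rz": 0, "dx": 0, "dy": 0, "dz": 0, "grip": -0.5}, {"rx": 0, "ry": 0, "rz": 0, "dx": 0, "dy": 0, "dz": 0, "grip": -0.5}]'

```text
t: 49.65
ee_pos: [558.0, -12.7, 132.0]
orientation: [-0.003, -0.666, 0.746, 0.002]
ft_force: [0.6, 0.4, -0.4]
gripper_width: 64.0
```

Run:
```python
from h import *
where(); plan([559,-12,41],-1.681,10)
```

```text
t 49.6 pos [558.  -12.7 132. ] psi -1.685 tiltxy [-0.0082 -0.0007] w 64.0 F [ 0.6  0.4 -0.4] j6 1.53
from [558.  -12.7 132. ] psi -1.685 delta [  1.    0.7 -91. ] dpsi 0.004 t 49.6 j6 1.53 F [ 0.6  0.4 -0.4] w 64.0
rx 0.0008 ry -0.0002 rz -0.0004
-0.0001 -0.0002 0.0091 x 10
```

Call:
jog_arm --rows '[{"rx": 0.002, "ry": 0, "rz": -0.002, "dx": 0, "dy": -0.001, "dz": 0.005, "grip": -0.5}, {"rx": 0.002, "ry": 0, "rz": -0.002, "dx": 0, "dy": -0.001, "dz": 0.01, "grip": -0.5}, {"rx": 0.002, "ry": 0, "rz": 0, "dx": 0, "dy": -0.001, "dz": 0.012, "grip": -0.5}, {"rx": 0.002, "ry": 0, "rz": 0, "dx": 0, "dy": 0, "dz": 0.014, "grip": -0.5}, {"rx": 0, "ry": 0, "rz": 0, "dx": 0, "dy": 0, "dz": 0.014, "grip": -0.5}, {"rx": 0, "ry": 0, "rz": 0, "dx": 0, "dy": 0, "dz": 0.014, "grip": -0.5}, {"rx": 0, "ry": 0, "rz": 0, "dx": 0, "dy": 0, "dz": 0.009, "grip": -0.5}, {"rx": 0, "ry": 0, "rz": 0, "dx": 0, "dy": 0, "dz": 0.004, "grip": -0.5}, {"rx": 0, "ry": 0, "rz": 0, "dx": 0, "dy": 0, "dz": 0, "grip": -0.5}, {"rx": 0, "ry": 0, "rz": 0, "dx": 0, "dy": 0, "dz": 0, "grip": -0.5}]'

```text
t: 50.65
ee_pos: [558.1, -14.7, 40.3]
orientation: [-0.002, -0.666, 0.746, 0.001]
ft_force: [-0.1, 0.3, 0.7]
gripper_width: 64.0
```

Run:
```python
from h import *
where()
```

```text
t 50.6 pos [558.1 -14.7  40.3] psi -1.683 tiltxy [-0.004  -0.0013] w 64.0 F [-0.1  0.3  0.7] j6 1.53
```

Call:
jog_arm --rows '[{"rx": 0.002, "ry": 0, "rz": -0.001, "dx": -0.0015, "dy": 0, "dz": 0, "grip": -0.5}, {"rx": 0.002, "ry": 0, "rz": -0.001, "dx": -0.001, "dy": 0, "dz": 0, "grip": -0.5}, {"rx": 0, "ry": 0, "rz": 0, "dx": 0, "dy": 0, "dz": 0, "grip": 0.1}, {"rx": 0, "ry": 0, "rz": 0, "dx": 0, "dy": 0, "dz": 0, "grip": 1}, {"rx": 0, "ry": 0, "rz": 0, "dx": 0, "dy": 0, "dz": 0, "grip": 1}, {"rx": 0, "ry": 0, "rz": 0, "dx": 0, "dy": 0, "dz": 0, "grip": 1}, {"rx": 0, "ry": 0, "rz": 0, "dx": 0, "dy": 0, "dz": 0, "grip": 1}, {"rx": 0, "ry": 0, "rz": 0, "dx": 0, "dy": 0, "dz": 0, "grip": 1}, {"rx": 0, "ry": 0, "rz": 0, "dx": 0, "dy": 0, "dz": 0, "grip": 1}, {"rx": 0, "ry": 0, "rz": 0, "dx": 0, "dy": 0, "dz": 0, "grip": 1}]' --force 30

```text
t: 51.65
ee_pos: [559.9, -12.1, 42.6]
orientation: [0.001, -0.667, 0.745, -0.002]
ft_force: [-0.2, -0.5, -1.4]
gripper_width: 43.3
```

Call:
jog_arm --rows '[{"rx": 0, "ry": 0, "rz": 0, "dx": 0, "dy": 0, "dz": -0.003, "grip": 1}, {"rx": 0, "ry": 0, "rz": 0, "dx": 0, "dy": 0, "dz": -0.008, "grip": 1}, {"rx": 0, "ry": 0, "rz": 0, "dx": 0, "dy": 0, "dz": -0.015, "grip": 1}, {"rx": 0, "ry": 0, "rz": 0, "dx": 0, "dy": 0, "dz": -0.02, "grip": 1}, {"rx": 0, "ry": 0, "rz": 0, "dx": 0, "dy": 0, "dz": -0.02, "grip": 1}, {"rx": 0, "ry": 0, "rz": 0, "dx": 0, "dy": 0, "dz": -0.02, "grip": 1}, {"rx": 0, "ry": 0, "rz": 0, "dx": 0, "dy": 0, "dz": -0.015, "grip": 1}, {"rx": 0, "ry": 0, "rz": 0, "dx": 0, "dy": 0, "dz": -0.005, "grip": 1}, {"rx": 0, "ry": 0, "rz": 0, "dx": 0, "dy": 0, "dz": 0, "grip": 1}, {"rx": 0, "ry": 0, "rz": 0, "dx": 0, "dy": 0, "dz": 0, "grip": 1}]'

```text
t: 52.65
ee_pos: [558.5, -11.7, 157.0]
orientation: [0.001, -0.667, 0.745, -0.002]
ft_force: [-1.4, 1.5, -3.2]
gripper_width: 43.7
```

Run:
```python
from h import *
where(); plan([523.1,-382.8,120],-1.482,10)
```

```text
t 52.6 pos [558.5 -11.7 157. ] psi -1.681 tiltxy [ 0.0041 -0.0023] w 43.7 F [-1.4  1.5 -3.2] j6 1.53
from [558.5 -11.7 157. ] psi -1.681 delta [ -35.4 -371.1  -37. ] dpsi 0.199 t 52.6 j6 1.53 F [-1.4  1.5 -3.2] w 43.7
rx -0.0004 ry -0.0002 rz -0.0199
0.0373 -0.0006 0.0038
0.0373 0.0002 0.0038
0.0373 0.0009 0.0038
0.0372 0.0017 0.0037
0.0372 0.0024 0.0037
0.0371 0.0031 0.0037
0.0371 0.0039 0.0037
0.0370 0.0046 0.0037
0.0369 0.0054 0.0037
0.0368 0.0061 0.0037
```

Call:
jog_arm --rows '[{"rx": 0, "ry": 0, "rz": -0.02, "dx": 0.03, "dy": -0.001, "dz": 0.001, "grip": 1}, {"rx": 0, "ry": 0, "rz": -0.02, "dx": 0.041, "dy": 0, "dz": 0.001, "grip": 1}, {"rx": 0, "ry": 0, "rz": -0.02, "dx": 0.042, "dy": 0.001, "dz": 0.001, "grip": 1}, {"rx": 0, "ry": 0, "rz": -0.02, "dx": 0.042, "dy": 0.0015, "dz": 0.001, "grip": 1}, {"rx": 0, "ry": 0, "rz": -0.02, "dx": 0.042, "dy": 0.0025, "dz": 0.001, "grip": 1}, {"rx": 0, "ry": 0, "rz": -0.02, "dx": 0.042, "dy": 0.003, "dz": 0.001, "grip": 1}, {"rx": 0, "ry": 0, "rz": -0.02, "dx": 0.042, "dy": 0.004, "dz": 0.001, "grip": 1}, {"rx": 0, "ry": 0, "rz": -0.02, "dx": 0.038, "dy": 0.0045, "dz": 0.001, "grip": 1}, {"rx": 0, "ry": 0, "rz": -0.02, "dx": 0.025, "dy": 0.0045, "dz": 0.001, "grip": 1}, {"rx": 0, "ry": 0, "rz": -0.018, "dx": 0.012, "dy": 0.003, "dz": 0.001, "grip": 1}]'

```text
t: 53.65
ee_pos: [519.5, -375.6, 130.6]
orientation: [0.001, 0.742, -0.67, -0.009]
ft_force: [-0.7, 0.0, -3.3]
gripper_width: 43.5
```

Run:
```python
from h import *
plan([523.1,-382.8,80],-1.482,5)
```

```text
from [ 519.5 -375.6  130.6] psi -1.47 delta [  3.6  -7.2 -50.6] dpsi -0.012 t 53.6 j6 0.73 F [-0.7  0.  -3.3] w 43.5
rx 0.0027 ry 0.0024 rz 0.0025
0.0016 -0.0007 0.0101 x 5
```

Call:
jog_arm --rows '[{"rx": 0.0027, "ry": 0.0024, "rz": 0.0025, "dx": 0.001, "dy": -0.001, "dz": 0.005, "grip": 1}, {"rx": 0.0027, "ry": 0.0024, "rz": 0.0025, "dx": 0.001, "dy": -0.001, "dz": 0.008, "grip": 1}, {"rx": 0.0027, "ry": 0.0024, "rz": 0.0025, "dx": 0.001, "dy": -0.001, "dz": 0.01, "grip": 1}, {"rx": 0.0027, "ry": 0.0024, "rz": 0.0025, "dx": 0, "dy": -0.001, "dz": 0.012, "grip": 1}, {"rx": 0.0027, "ry": 0.0024, "rz": 0.0025, "dx": 0, "dy": 0, "dz": 0.012, "grip": 1}, {"rx": 0, "ry": 0, "rz": 0, "dx": 0, "dy": 0, "dz": 0.012, "grip": 1}, {"rx": 0, "ry": 0, "rz": 0, "dx": 0, "dy": 0, "dz": 0.01, "grip": 1}, {"rx": 0, "ry": 0, "rz": 0, "dx": 0, "dy": 0, "dz": 0.006, "grip": 1}, {"rx": 0, "ry": 0, "rz": 0, "dx": 0, "dy": 0, "dz": 0.002, "grip": 1}, {"rx": 0, "ry": 0, "rz": 0, "dx": 0, "dy": 0, "dz": 0, "grip": 1}]'

```text
t: 54.65
ee_pos: [521.1, -372.6, 39.7]
orientation: [-0.0, 0.738, -0.675, -0.005]
ft_force: [-0.7, -1.0, -3.0]
gripper_width: 43.5
```

Run:
```python
from h import *
plan([523.1,-382.8,24],-1.482,5)
```

```text
from [ 521.1 -372.6   39.7] psi -1.483 delta [  2.  -10.2 -15.7] dpsi 0.001 t 54.6 j6 0.74 F [-0.7 -1.  -3. ] w 43.5
rx 0.0013 ry 0.0017 rz -0.0001
0.0021 -0.0002 0.0031 x 5
```

Call:
jog_arm --rows '[{"rx": 0.0013, "ry": 0.0017, "rz": 0, "dx": 0.0025, "dy": -0.0003, "dz": 0.002, "grip": 1}, {"rx": 0.0013, "ry": 0.0017, "rz": 0, "dx": 0.0025, "dy": -0.0003, "dz": 0.003, "grip": 1}, {"rx": 0.0013, "ry": 0.0017, "rz": 0, "dx": 0.0025, "dy": -0.0003, "dz": 0.003, "grip": 1}, {"rx": 0.0013, "ry": 0.0017, "rz": 0, "dx": 0.0015, "dy": 0, "dz": 0.003, "grip": 1}, {"rx": 0.0013, "ry": 0.0017, "rz": 0, "dx": 0, "dy": 0, "dz": 0.002, "grip": 1}, {"rx": 0, "ry": 0, "rz": 0, "dx": 0, "dy": 0, "dz": 0.001, "grip": 1}, {"rx": 0, "ry": 0, "rz": 0, "dx": 0, "dy": 0, "dz": 0, "grip": 1}, {"rx": 0, "ry": 0, "rz": 0, "dx": 0, "dy": 0, "dz": 0, "grip": 1}, {"rx": 0, "ry": 0, "rz": 0, "dx": 0, "dy": 0, "dz": 0, "grip": 1}, {"rx": 0, "ry": 0, "rz": 0, "dx": 0, "dy": 0, "dz": 0, "grip": 1}]'

```text
t: 55.65
ee_pos: [524.2, -383.9, 27.1]
orientation: [0.0, 0.737, -0.675, 0.003]
ft_force: [0.3, -1.0, -2.6]
gripper_width: 43.9
```

Run:
```python
from h import *
where()
```

```text
t 55.6 pos [ 524.2 -383.9   27.1] psi -1.483 tiltxy [ 0.0044 -0.004 ] w 43.9 F [ 0.3 -1.  -2.6] j6 0.74
```

Floor contact is expected at about 19.6.

Call:
jog_arm --rows '[{"rx": -0.0013, "ry": -0.0017, "rz": 0, "dx": 0, "dy": 0, "dz": 0.0015, "grip": 1}, {"rx": -0.0013, "ry": -0.0017, "rz": 0, "dx": 0, "dy": 0, "dz": 0.0015, "grip": 1}, {"rx": -0.001, "ry": -0.001, "rz": 0, "dx": 0, "dy": 0, "dz": 0.0015, "grip": 1}, {"rx": 0, "ry": 0, "rz": 0, "dx": 0, "dy": 0, "dz": 0.0012, "grip": 1}, {"rx": 0, "ry": 0, "rz": 0, "dx": 0, "dy": 0, "dz": 0.001, "grip": 1}, {"rx": 0, "ry": 0, "rz": 0, "dx": 0, "dy": 0, "dz": 0.0008, "grip": 1}, {"rx": 0, "ry": 0, "rz": 0, "dx": 0, "dy": 0, "dz": 0, "grip": 1}, {"rx": 0, "ry": 0, "rz": 0, "dx": 0, "dy": 0, "dz": 0, "grip": 1}, {"rx": 0, "ry": 0, "rz": 0, "dx": 0, "dy": 0, "dz": 0, "grip": 1}, {"rx": 0, "ry": 0, "rz": 0, "dx": 0, "dy": 0, "dz": 0, "grip": 1}]'

```text
t: 56.65
ee_pos: [524.6, -384.2, 19.8]
orientation: [-0.0, 0.737, -0.675, 0.0]
ft_force: [-0.3, 0.8, -1.4]
gripper_width: 43.5
```

Run:
```python
from h import *
where()
```

```text
t 56.6 pos [ 524.6 -384.2   19.8] psi -1.483 tiltxy [ 0.0006 -0.0002] w 43.5 F [-0.3  0.8 -1.4] j6 0.74
```

Call:
jog_arm --rows '[{"rx": 0, "ry": 0, "rz": 0, "dx": 0, "dy": 0, "dz": 0.001, "grip": 1}, {"rx": 0, "ry": 0, "rz": 0, "dx": 0, "dy": 0, "dz": 0.0005, "grip": 1}, {"rx": 0, "ry": 0, "rz": 0, "dx": 0, "dy": 0, "dz": 0, "grip": 1}, {"rx": 0, "ry": 0, "rz": 0, "dx": 0, "dy": 0, "dz": 0, "grip": 0.1}, {"rx": 0, "ry": 0, "rz": 0, "dx": 0, "dy": 0, "dz": 0, "grip": -0.1}, {"rx": 0, "ry": 0, "rz": 0, "dx": 0, "dy": 0, "dz": 0, "grip": -0.4}, {"rx": 0, "ry": 0, "rz": 0, "dx": 0, "dy": 0, "dz": 0, "grip": -0.4}, {"rx": 0, "ry": 0, "rz": 0, "dx": 0, "dy": 0, "dz": 0, "grip": -0.4}, {"rx": 0, "ry": 0, "rz": 0, "dx": 0, "dy": 0, "dz": 0, "grip": -0.4}, {"rx": 0, "ry": 0, "rz": 0, "dx": 0, "dy": 0, "dz": 0, "grip": -0.4}]'

```text
t: 57.65
ee_pos: [526.0, -385.5, 20.6]
orientation: [-0.0, 0.737, -0.675, 0.002]
ft_force: [-0.1, 0.5, 0.2]
gripper_width: 59.7
```

Call:
jog_arm --rows '[{"rx": 0, "ry": 0, "rz": 0, "dx": 0, "dy": 0, "dz": -0.01, "grip": -0.4}, {"rx": 0, "ry": 0, "rz": 0, "dx": 0, "dy": 0, "dz": -0.02, "grip": -0.4}, {"rx": 0, "ry": 0, "rz": 0, "dx": 0, "dy": 0, "dz": -0.04, "grip": -0.4}, {"rx": 0, "ry": 0, "rz": 0, "dx": 0, "dy": 0, "dz": -0.04, "grip": -0.4}, {"rx": 0, "ry": 0, "rz": 0, "dx": 0, "dy": 0, "dz": -0.02, "grip": -0.4}, {"rx": 0, "ry": 0, "rz": 0, "dx": -0.02, "dy": 0, "dz": 0, "grip": -0.4}, {"rx": 0, "ry": 0, "rz": 0, "dx": -0.035, "dy": 0, "dz": 0, "grip": -0.4}, {"rx": 0, "ry": 0, "rz": 0, "dx": -0.035, "dy": 0, "dz": 0, "grip": -0.4}, {"rx": 0, "ry": 0, "rz": 0, "dx": -0.035, "dy": 0, "dz": 0, "grip": -0.4}, {"rx": 0, "ry": 0, "rz": 0, "dx": -0.035, "dy": 0, "dz": 0, "grip": -0.4}]'

```text
t: 58.65
ee_pos: [512.7, -226.0, 164.2]
orientation: [-0.001, 0.735, -0.678, 0.008]
ft_force: [-0.9, 0.8, 0.1]
gripper_width: 59.7
```

Run:
```python
from h import *
where()
p,d=snap('top','top12')
for j in jars(p,d):
    u=j['st']; th=j['th']; ax=np.array([np.cos(th),np.sin(th)]); L=max(j['size'])
    print(np.round(j['c'],1),np.round(j['size'],1),np.round([j['th'],j['th2'],j['p'],j['z']],3),j['st'],bool(j['yellow']),'ctr if +x along th:',(j['c']+ax*(L/2-55)).round(1))
```

```text
t 58.6 pos [ 512.7 -226.   164.2] psi -1.490 tiltxy [ 0.0117 -0.0094] w 59.7 F [-0.9  0.8  0.1] j6 0.94
[321.2 124.3] [ 44.  123.6] [ 0.069 -3.074  0.73  42.469] [54.40039745  5.07662234] True ctr if +x along th: [328.  124.8]
[431.1 520.3] [ 44.7 122.8] [ 0.729 -2.426  0.71  42.322] [-40.75346121 -38.87826449] True ctr if +x along th: [435.8 524.6]
[ 528.7 -466.2] [ 45.8 114.8] [ 0.078 -3.058  0.62  47.546] None False ctr if +x along th: [ 531.  -466.1]
[428.7 379.8] [ 45.1 122.1] [-0.307  2.84   0.57  42.143] None False ctr if +x along th: [434.5 378. ]
```

View pics/top12.png

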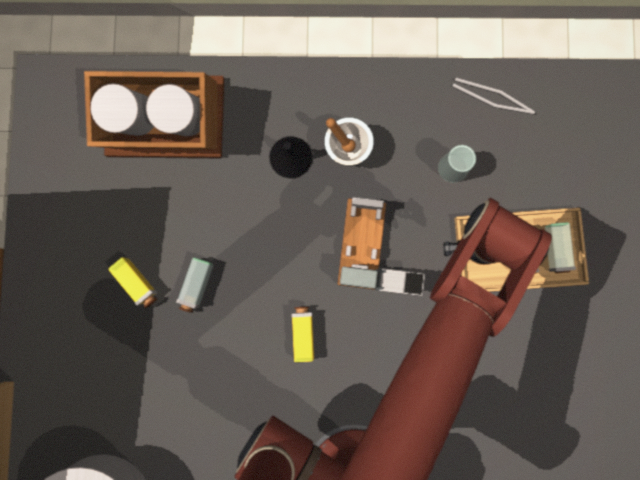

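Run:
```python
from h import *
plan([434.4,377.8,150],-0.304-1.5708,16)
```

```text
from [ 512.8 -225.6  163.9] psi -1.487 delta [-78.4 603.4 -13.9] dpsi -0.388 t 58.8 j6 0.94 F [ 0.4 -0.5 -0.3] w 59.4
rx -0.0008 ry -0.0005 rz 0.0243
-0.0380 0.0017 0.0005
-0.0379 0.0026 0.0005
-0.0379 0.0036 0.0005
-0.0378 0.0045 0.0005
-0.0377 0.0054 0.0005
-0.0375 0.0063 0.0006
-0.0373 0.0072 0.0006
-0.0372 0.0081 0.0006
-0.0370 0.0090 0.0006
-0.0367 0.0099 0.0007
-0.0365 0.0108 0.0007
-0.0362 0.0117 0.0007
-0.0359 0.0125 0.0008
-0.0356 0.0134 0.0008
-0.0353 0.0143 0.0008
-0.0349 0.0151 0.0008
```

Call:
jog_arm --rows '[{"rx": -0.0008, "ry": -0.0005, "rz": 0.024, "dx": -0.038, "dy": 0.0015, "dz": -0.001, "grip": -0.6}, {"rx": -0.0008, "ry": -0.0005, "rz": 0.024, "dx": -0.038, "dy": 0.0025, "dz": -0.001, "grip": -0.6}, {"rx": -0.0008, "ry": -0.0005, "rz": 0.024, "dx": -0.038, "dy": 0.0035, "dz": -0.001, "grip": -0.6}, {"rx": -0.0008, "ry": -0.0005, "rz": 0.024, "dx": -0.038, "dy": 0.0045, "dz": -0.001, "grip": -0.6}, {"rx": -0.0008, "ry": -0.0005, "rz": 0.024, "dx": -0.0375, "dy": 0.0055, "dz": -0.001, "grip": -0.6}, {"rx": -0.0008, "ry": -0.0005, "rz": 0.024, "dx": -0.0375, "dy": 0.0065, "dz": -0.001, "grip": -0.6}, {"rx": -0.0008, "ry": -0.0005, "rz": 0.024, "dx": -0.0375, "dy": 0.007, "dz": -0.001, "grip": -0.6}, {"rx": -0.0008, "ry": -0.0005, "rz": 0.024, "dx": -0.037, "dy": 0.008, "dz": -0.001, "grip": -0.6}, {"rx": -0.0008, "ry": -0.0005, "rz": 0.024, "dx": -0.037, "dy": 0.009, "dz": -0.001, "grip": -0.6}, {"rx": -0.0008, "ry": -0.0005, "rz": 0.024, "dx": -0.037, "dy": 0.01, "dz": -0.001, "grip": -0.6}]'

```text
t: 59.8
ee_pos: [472.6, 153.0, 177.6]
orientation: [0.003, -0.639, 0.769, -0.01]
ft_force: [-0.3, -0.6, 0.1]
gripper_width: 68.3
```

Run:
```python
from h import *
where();plan([434.4,377.8,130],-0.304-1.5708,6)
```

```text
t 59.8 pos [472.6 153.  177.6] psi -1.755 tiltxy [ 0.017 -0.011] w 68.3 F [-0.3 -0.6  0.1] j6 1.93
from [472.6 153.  177.6] psi -1.755 delta [-38.2 224.8 -47.6] dpsi -0.12 t 59.8 j6 1.93 F [-0.3 -0.6  0.1] w 68.3
rx -0.0032 ry -0.0011 rz 0.0199
-0.0357 0.0133 0.0074
-0.0354 0.0140 0.0075
-0.0351 0.0146 0.0076
-0.0348 0.0153 0.0077
-0.0345 0.0160 0.0077
-0.0342 0.0166 0.0078
```

Call:
jog_arm --rows '[{"rx": -0.003, "ry": -0.001, "rz": 0.02, "dx": -0.036, "dy": 0.0135, "dz": 0.006, "grip": -0.8}, {"rx": -0.003, "ry": -0.001, "rz": 0.02, "dx": -0.0355, "dy": 0.014, "dz": 0.006, "grip": -0.8}, {"rx": -0.003, "ry": -0.001, "rz": 0.02, "dx": -0.035, "dy": 0.0145, "dz": 0.006, "grip": -0.8}, {"rx": -0.003, "ry": -0.001, "rz": 0.02, "dx": -0.035, "dy": 0.0155, "dz": 0.006, "grip": -0.8}, {"rx": -0.003, "ry": -0.001, "rz": 0.02, "dx": -0.03, "dy": 0.0145, "dz": 0.006, "grip": -0.8}, {"rx": -0.003, "ry": -0.001, "rz": 0.015, "dx": -0.016, "dy": 0.008, "dz": 0.006, "grip": -0.8}, {"rx": 0, "ry": 0, "rz": 0, "dx": -0.006, "dy": 0.003, "dz": 0.006, "grip": -0.8}, {"rx": 0, "ry": 0, "rz": 0, "dx": 0, "dy": 0, "dz": 0.004, "grip": -0.8}, {"rx": 0, "ry": 0, "rz": 0, "dx": 0, "dy": 0, "dz": 0, "grip": -0.8}, {"rx": 0, "ry": 0, "rz": 0, "dx": 0, "dy": 0, "dz": 0, "grip": -0.8}]'

```text
t: 60.8
ee_pos: [445.1, 367.7, 134.1]
orientation: [0.005, -0.59, 0.807, -0.004]
ft_force: [0.4, -0.1, -0.2]
gripper_width: 76.6
```

Run:
```python
from h import *
where();plan([434.4,377.8,75],-0.304-1.5708,5)
```

```text
t 60.8 pos [445.1 367.7 134.1] psi -1.878 tiltxy [0.0126 0.0004] w 76.6 F [ 0.4 -0.1 -0.2] j6 2.44
from [445.1 367.7 134.1] psi -1.878 delta [-10.7  10.1 -59.1] dpsi 0.004 t 60.8 j6 2.44 F [ 0.4 -0.1 -0.2] w 76.6
rx -0.0024 ry 0.0008 rz -0.0007
-0.0012 0.0028 0.0118 x 5
```

Call:
jog_arm --rows '[{"rx": -0.0024, "ry": 0.0008, "rz": -0.0007, "dx": -0.0012, "dy": 0.0028, "dz": 0.006, "grip": -0.8}, {"rx": -0.0024, "ry": 0.0008, "rz": -0.0007, "dx": -0.0012, "dy": 0.0028, "dz": 0.01, "grip": -0.8}, {"rx": -0.0024, "ry": 0.0008, "rz": -0.0007, "dx": -0.0012, "dy": 0.0028, "dz": 0.012, "grip": -0.8}, {"rx": -0.0024, "ry": 0.0008, "rz": -0.0007, "dx": -0.0012, "dy": 0.0028, "dz": 0.012, "grip": -0.8}, {"rx": -0.0024, "ry": 0.0008, "rz": 0, "dx": -0.0006, "dy": 0.0015, "dz": 0.008, "grip": -0.8}, {"rx": 0, "ry": 0, "rz": 0, "dx": 0, "dy": 0, "dz": 0.004, "grip": -0.8}, {"rx": 0, "ry": 0, "rz": 0, "dx": 0, "dy": 0, "dz": 0, "grip": -0.8}, {"rx": 0, "ry": 0, "rz": 0, "dx": 0, "dy": 0, "dz": 0, "grip": -0.8}, {"rx": 0, "ry": 0, "rz": 0, "dx": 0, "dy": 0, "dz": 0, "grip": -0.8}, {"rx": 0, "ry": 0, "rz": 0, "dx": 0, "dy": 0, "dz": 0, "grip": -0.8}]'

```text
t: 61.8
ee_pos: [434.7, 375.3, 77.5]
orientation: [-0.001, -0.591, 0.807, 0.0]
ft_force: [0.0, 0.2, 0.7]
gripper_width: 76.9
```

Run:
```python
from h import *
where();plan([434.4,377.8,9.5],-0.304-1.5708,8)
p,d=snap('side','side13'); cv2.imwrite('pics/side13c.png',cv2.resize(p[250:410,160:400],None,fx=3,fy=3))
```

```text
t 61.8 pos [434.7 375.3  77.5] psi -1.878 tiltxy [-0.0011 -0.0004] w 76.9 F [0.  0.2 0.7] j6 2.46
from [434.7 375.3  77.5] psi -1.878 delta [ -0.3   2.5 -68. ] dpsi 0.003 t 61.8 j6 2.46 F [0.  0.2 0.7] w 76.9
rx 0.0001 ry -0.0001 rz -0.0004
-0.0003 0.0001 0.0085 x 8
```

View pics/side13c.png

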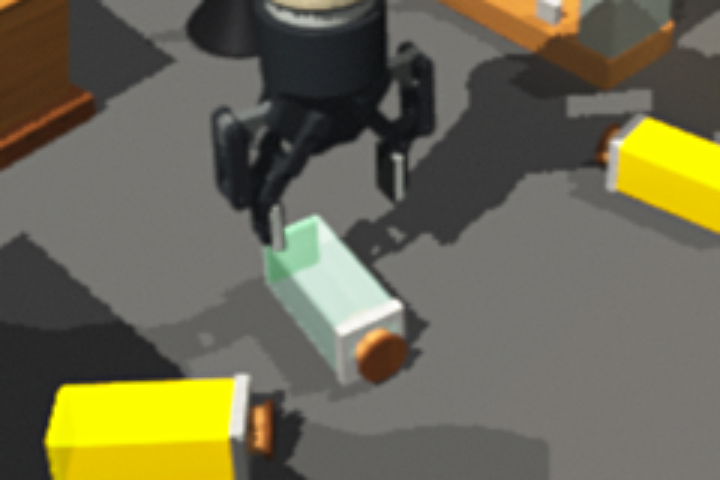

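Call:
jog_arm --rows '[{"rx": 0, "ry": 0, "rz": -0.002, "dx": -0.0012, "dy": 0.0005, "dz": 0.004, "grip": -0.8}, {"rx": 0, "ry": 0, "rz": -0.001, "dx": -0.0012, "dy": 0.0005, "dz": 0.008, "grip": -0.8}, {"rx": 0, "ry": 0, "rz": 0, "dx": 0, "dy": 0, "dz": 0.01, "grip": -0.8}, {"rx": 0, "ry": 0, "rz": 0, "dx": 0, "dy": 0, "dz": 0.01, "grip": -0.8}, {"rx": 0, "ry": 0, "rz": 0, "dx": 0, "dy": 0, "dz": 0.01, "grip": -0.8}, {"rx": 0, "ry": 0, "rz": 0, "dx": 0, "dy": 0, "dz": 0.01, "grip": -0.8}, {"rx": 0, "ry": 0, "rz": 0, "dx": 0, "dy": 0, "dz": 0.007, "grip": -0.8}, {"rx": 0, "ry": 0, "rz": 0, "dx": 0, "dy": 0, "dz": 0.003, "grip": -0.8}, {"rx": 0, "ry": 0, "rz": 0, "dx": 0, "dy": 0, "dz": 0, "grip": -0.8}, {"rx": 0, "ry": 0, "rz": 0, "dx": 0, "dy": 0, "dz": 0, "grip": -0.8}]'

```text
t: 62.85
ee_pos: [433.9, 377.6, 9.0]
orientation: [-0.001, -0.592, 0.806, 0.0]
ft_force: [0.3, -0.3, 0.5]
gripper_width: 76.9
```

Run:
```python
from h import *
where();plan([434.4,377.8,9.5],-0.304-1.5708,2)
```

```text
t 62.9 pos [433.9 377.6   9. ] psi -1.875 tiltxy [-0.0024 -0.0013] w 76.9 F [ 0.3 -0.3  0.5] j6 2.46
from [433.9 377.6   9. ] psi -1.875 delta [0.5 0.2 0.5] dpsi 0.0 t 62.9 j6 2.46 F [ 0.3 -0.3  0.5] w 76.9
rx 0.0010 ry -0.0010 rz -0.0002
-0.0002 -0.0002 -0.0002 x 2
```

Call:
jog_arm --rows '[{"rx": 0.002, "ry": -0.002, "rz": 0, "dx": 0, "dy": 0, "dz": 0, "grip": -0.3}, {"rx": 0, "ry": 0, "rz": 0, "dx": 0, "dy": 0, "dz": 0, "grip": 0.1}, {"rx": 0, "ry": 0, "rz": 0, "dx": 0, "dy": 0, "dz": 0, "grip": 1}, {"rx": 0, "ry": 0, "rz": 0, "dx": 0, "dy": 0, "dz": 0, "grip": 1}, {"rx": 0, "ry": 0, "rz": 0, "dx": 0, "dy": 0, "dz": 0, "grip": 1}, {"rx": 0, "ry": 0, "rz": 0, "dx": 0, "dy": 0, "dz": 0, "grip": 1}, {"rx": 0, "ry": 0, "rz": 0, "dx": 0, "dy": 0, "dz": 0, "grip": 1}, {"rx": 0, "ry": 0, "rz": 0, "dx": 0, "dy": 0, "dz": 0, "grip": 1}, {"rx": 0, "ry": 0, "rz": 0, "dx": 0, "dy": 0, "dz": 0, "grip": 1}, {"rx": 0, "ry": 0, "rz": 0, "dx": 0, "dy": 0, "dz": 0, "grip": 1}]' --force 30

```text
t: 63.85
ee_pos: [434.7, 378.1, 10.3]
orientation: [0.001, -0.592, 0.806, -0.0]
ft_force: [-0.3, 0.1, -1.5]
gripper_width: 43.6
```

Call:
jog_arm --rows '[{"rx": 0, "ry": 0, "rz": 0, "dx": 0, "dy": 0, "dz": -0.003, "grip": 1}, {"rx": 0, "ry": 0, "rz": 0, "dx": 0, "dy": 0, "dz": -0.008, "grip": 1}, {"rx": 0, "ry": 0, "rz": 0, "dx": 0, "dy": 0, "dz": -0.015, "grip": 1}, {"rx": 0, "ry": 0, "rz": 0, "dx": 0, "dy": 0, "dz": -0.025, "grip": 1}, {"rx": 0, "ry": 0, "rz": 0, "dx": 0, "dy": 0, "dz": -0.025, "grip": 1}, {"rx": 0, "ry": 0, "rz": 0, "dx": 0, "dy": 0, "dz": -0.025, "grip": 1}, {"rx": 0, "ry": 0, "rz": 0, "dx": 0, "dy": 0, "dz": -0.018, "grip": 1}, {"rx": 0, "ry": 0, "rz": 0, "dx": 0, "dy": 0, "dz": -0.008, "grip": 1}, {"rx": 0, "ry": 0, "rz": 0, "dx": 0, "dy": 0, "dz": 0, "grip": 1}, {"rx": 0, "ry": 0, "rz": 0, "dx": 0, "dy": 0, "dz": 0, "grip": 1}]'

```text
t: 64.85
ee_pos: [433.7, 377.5, 148.2]
orientation: [0.002, -0.592, 0.806, -0.0]
ft_force: [-0.2, -0.1, -2.8]
gripper_width: 43.3
```

Run:
```python
from h import *
where(); plan([555,-11.5,135],-1.681,12)
```

```text
t 64.8 pos [433.7 377.5 148.2] psi -1.875 tiltxy [0.0037 0.0023] w 43.3 F [-0.2 -0.1 -2.8] j6 2.46
from [433.7 377.5 148.2] psi -1.875 delta [ 121.3 -389.   -13.2] dpsi 0.194 t 64.8 j6 2.46 F [-0.2 -0.1 -2.8] w 43.3
rx -0.0003 ry 0.0002 rz -0.0162
0.0279 -0.0194 0.0011
0.0282 -0.0189 0.0011
0.0285 -0.0184 0.0011
0.0288 -0.0180 0.0011
0.0291 -0.0175 0.0011
0.0294 -0.0170 0.0011
0.0296 -0.0166 0.0011
0.0299 -0.0161 0.0011
0.0302 -0.0156 0.0011
0.0304 -0.0151 0.0011
0.0307 -0.0146 0.0011
0.0309 -0.0141 0.0011
```

Call:
jog_arm --rows '[{"rx": 0, "ry": 0, "rz": -0.016, "dx": 0.028, "dy": -0.0195, "dz": 0, "grip": 1}, {"rx": 0, "ry": 0, "rz": -0.016, "dx": 0.028, "dy": -0.019, "dz": 0, "grip": 1}, {"rx": 0, "ry": 0, "rz": -0.016, "dx": 0.0285, "dy": -0.0185, "dz": 0, "grip": 1}, {"rx": 0, "ry": 0, "rz": -0.016, "dx": 0.029, "dy": -0.018, "dz": 0, "grip": 1}, {"rx": 0, "ry": 0, "rz": -0.016, "dx": 0.029, "dy": -0.0175, "dz": 0, "grip": 1}, {"rx": 0, "ry": 0, "rz": -0.016, "dx": 0.0295, "dy": -0.017, "dz": 0, "grip": 1}, {"rx": 0, "ry": 0, "rz": -0.016, "dx": 0.0295, "dy": -0.0165, "dz": 0, "grip": 1}, {"rx": 0, "ry": 0, "rz": -0.016, "dx": 0.03, "dy": -0.016, "dz": 0, "grip": 1}, {"rx": 0, "ry": 0, "rz": -0.016, "dx": 0.03, "dy": -0.0155, "dz": 0, "grip": 1}, {"rx": 0, "ry": 0, "rz": -0.016, "dx": 0.025, "dy": -0.0135, "dz": 0, "grip": 1}]'

```text
t: 65.85
ee_pos: [529.2, 49.1, 132.6]
orientation: [-0.008, -0.66, 0.751, 0.006]
ft_force: [0.2, 0.1, -1.6]
gripper_width: 43.6
```

Run:
```python
from h import *
where(); plan([555.5,-11.9,110],-1.681,4)
```

```text
t 65.8 pos [529.2  49.1 132.6] psi -1.701 tiltxy [-0.0194 -0.0015] w 43.6 F [ 0.2  0.1 -1.6] j6 1.66
from [529.2  49.1 132.6] psi -1.701 delta [ 26.3 -61.  -22.6] dpsi 0.02 t 65.8 j6 1.66 F [ 0.2  0.1 -1.6] w 43.6
rx 0.0048 ry -0.0010 rz -0.0049
0.0143 -0.0086 0.0056 x 4
```

Call:
jog_arm --rows '[{"rx": 0.0048, "ry": -0.001, "rz": -0.005, "dx": 0.018, "dy": -0.011, "dz": 0.001, "grip": 1}, {"rx": 0.0048, "ry": -0.001, "rz": -0.005, "dx": 0.013, "dy": -0.009, "dz": 0.003, "grip": 1}, {"rx": 0.0048, "ry": -0.001, "rz": -0.005, "dx": 0.01, "dy": -0.006, "dz": 0.004, "grip": 1}, {"rx": 0.0048, "ry": 0, "rz": -0.003, "dx": 0.006, "dy": -0.004, "dz": 0.005, "grip": 1}, {"rx": 0, "ry": 0, "rz": 0, "dx": 0.003, "dy": -0.002, "dz": 0.004, "grip": 1}, {"rx": 0, "ry": 0, "rz": 0, "dx": 0, "dy": 0, "dz": 0.002, "grip": 1}, {"rx": 0, "ry": 0, "rz": 0, "dx": 0, "dy": 0, "dz": 0, "grip": 1}, {"rx": 0, "ry": 0, "rz": 0, "dx": 0, "dy": 0, "dz": 0, "grip": 1}, {"rx": 0, "ry": 0, "rz": 0, "dx": 0, "dy": 0, "dz": 0, "grip": 1}, {"rx": 0, "ry": 0, "rz": 0, "dx": 0, "dy": 0, "dz": 0, "grip": 1}]'

```text
t: 66.85
ee_pos: [551.1, -7.7, 104.5]
orientation: [-0.004, -0.666, 0.746, 0.005]
ft_force: [-0.3, 0.1, -2.6]
gripper_width: 43.7
```

Run:
```python
from h import *
where(); plan([555.5,-11.9,66],-1.681,4); hover('top14')
```

```text
t 66.8 pos [551.1  -7.7 104.5] psi -1.684 tiltxy [-0.0121  0.0014] w 43.7 F [-0.3  0.1 -2.6] j6 1.54
from [551.1  -7.7 104.5] psi -1.684 delta [  4.4  -4.2 -38.5] dpsi 0.003 t 66.8 j6 1.54 F [-0.3  0.1 -2.6] w 43.7
rx 0.0030 ry 0.0000 rz -0.0008
0.0009 -0.0013 0.0096 x 4
TCP in press [[-4.2  3.4]]
339 z 136.08262953202984 xmin -71.3408010056834
-72 [-12.1 -10.1  18.3  18.5] 26
-68 [-7.4 -5.1 10.2 14.4] 16
-64 [-7.1 -6.7 12.5 12.8] 18
-60 [-18.1 -16.6  24.1  24.6] 40
-56 [-18.3 -15.8  24.9  25. ] 38
-52 [-18.  -17.8  25.5  25.6] 40
-48 [-17.6 -17.3  23.7  25.6] 35
-44 [-16.7 -16.6  24.   24.2] 39
-40 [-18.2 -16.7  24.5  24.8] 38
-36 [-18.2 -15.8  25.   25.3] 35
-32 [-17.9 -17.7  23.6  25.4] 13
```

Call:
jog_arm --rows '[{"rx": 0.003, "ry": 0, "rz": -0.001, "dx": 0.0015, "dy": -0.0015, "dz": 0.001, "grip": 1}, {"rx": 0.003, "ry": 0, "rz": -0.001, "dx": 0.0015, "dy": -0.0015, "dz": 0.004, "grip": 1}, {"rx": 0.003, "ry": 0, "rz": 0, "dx": 0.0008, "dy": -0.001, "dz": 0.007, "grip": 1}, {"rx": 0.002, "ry": 0, "rz": 0, "dx": 0, "dy": 0, "dz": 0.008, "grip": 1}, {"rx": 0, "ry": 0, "rz": 0, "dx": 0, "dy": 0, "dz": 0.008, "grip": 1}, {"rx": 0, "ry": 0, "rz": 0, "dx": 0, "dy": 0, "dz": 0.005, "grip": 1}, {"rx": 0, "ry": 0, "rz": 0, "dx": 0, "dy": 0, "dz": 0, "grip": 1}, {"rx": 0, "ry": 0, "rz": 0, "dx": 0, "dy": 0, "dz": 0, "grip": 1}, {"rx": 0, "ry": 0, "rz": 0, "dx": 0, "dy": 0, "dz": 0, "grip": 1}, {"rx": 0, "ry": 0, "rz": 0, "dx": 0, "dy": 0, "dz": 0, "grip": 1}]'

```text
t: 67.9
ee_pos: [554.6, -12.1, 68.1]
orientation: [-0.0, -0.667, 0.745, 0.0]
ft_force: [-0.1, 0.3, -1.4]
gripper_width: 43.6
```

Run:
```python
from h import *
where(); plan([555.5,-11.9,46],-1.681,4)
```

```text
t 67.9 pos [554.6 -12.1  68.1] psi -1.682 tiltxy [-0.0009  0.0002] w 43.6 F [-0.1  0.3 -1.4] j6 1.53
from [554.6 -12.1  68.1] psi -1.682 delta [  0.9   0.2 -22.1] dpsi 0.001 t 67.9 j6 1.53 F [-0.1  0.3 -1.4] w 43.6
rx 0.0002 ry 0.0000 rz -0.0002
-0.0001 -0.0002 0.0055 x 4
```

Call:
jog_arm --rows '[{"rx": 0, "ry": 0, "rz": 0, "dx": 0, "dy": 0, "dz": 0.004, "grip": 1}, {"rx": 0, "ry": 0, "rz": 0, "dx": 0, "dy": 0, "dz": 0.004, "grip": 1}, {"rx": 0, "ry": 0, "rz": 0, "dx": 0, "dy": 0, "dz": 0.004, "grip": 1}, {"rx": 0, "ry": 0, "rz": 0, "dx": 0, "dy": 0, "dz": 0.004, "grip": 1}, {"rx": 0, "ry": 0, "rz": 0, "dx": 0, "dy": 0, "dz": 0.003, "grip": 1}, {"rx": 0, "ry": 0, "rz": 0, "dx": 0, "dy": 0, "dz": 0.001, "grip": 1}, {"rx": 0, "ry": 0, "rz": 0, "dx": 0, "dy": 0, "dz": 0, "grip": 1}, {"rx": 0, "ry": 0, "rz": 0, "dx": 0, "dy": 0, "dz": 0, "grip": 1}, {"rx": 0, "ry": 0, "rz": 0, "dx": 0, "dy": 0, "dz": 0, "grip": 1}, {"rx": 0, "ry": 0, "rz": 0, "dx": 0, "dy": 0, "dz": 0, "grip": 1}]'

```text
t: 68.9
ee_pos: [555.2, -12.2, 47.1]
orientation: [0.0, -0.667, 0.745, -0.0]
ft_force: [0.0, 0.1, -2.4]
gripper_width: 43.4
```

Call:
jog_arm --rows '[{"rx": 0, "ry": 0, "rz": 0, "dx": 0, "dy": 0, "dz": 0.0015, "grip": 1}, {"rx": 0, "ry": 0, "rz": 0, "dx": 0, "dy": 0, "dz": 0.0015, "grip": 1}, {"rx": 0, "ry": 0, "rz": 0, "dx": 0, "dy": 0, "dz": 0.0012, "grip": 1}, {"rx": 0, "ry": 0, "rz": 0, "dx": 0, "dy": 0, "dz": 0.001, "grip": 1}, {"rx": 0, "ry": 0, "rz": 0, "dx": 0, "dy": 0, "dz": 0.0005, "grip": 1}, {"rx": 0, "ry": 0, "rz": 0, "dx": 0, "dy": 0, "dz": 0, "grip": 1}, {"rx": 0, "ry": 0, "rz": 0, "dx": 0, "dy": 0, "dz": 0, "grip": 1}, {"rx": 0, "ry": 0, "rz": 0, "dx": 0, "dy": 0, "dz": 0, "grip": 1}, {"rx": 0, "ry": 0, "rz": 0, "dx": 0, "dy": 0, "dz": 0, "grip": 1}, {"rx": 0, "ry": 0, "rz": 0, "dx": 0, "dy": 0, "dz": 0, "grip": 1}]'

```text
t: 69.9
ee_pos: [555.5, -12.2, 41.2]
orientation: [0.0, -0.667, 0.745, -0.0]
ft_force: [0.1, -0.3, -3.1]
gripper_width: 43.3
```

Run:
```python
from h import *
where()
```

```text
t 69.9 pos [555.5 -12.2  41.2] psi -1.682 tiltxy [ 0.0012 -0.0001] w 43.3 F [ 0.1 -0.3 -3.1] j6 1.53
```

Call:
jog_arm --rows '[{"rx": 0, "ry": 0, "rz": 0, "dx": 0, "dy": 0, "dz": 0.001, "grip": 1}, {"rx": 0, "ry": 0, "rz": 0, "dx": 0, "dy": 0, "dz": 0.001, "grip": 1}, {"rx": 0, "ry": 0, "rz": 0, "dx": 0, "dy": 0, "dz": 0.0005, "grip": 1}, {"rx": 0, "ry": 0, "rz": 0, "dx": 0, "dy": 0, "dz": 0, "grip": 1}, {"rx": 0, "ry": 0, "rz": 0, "dx": 0, "dy": 0, "dz": 0, "grip": 1}, {"rx": 0, "ry": 0, "rz": 0, "dx": 0, "dy": 0, "dz": 0, "grip": 1}, {"rx": 0, "ry": 0, "rz": 0, "dx": 0, "dy": 0, "dz": 0, "grip": 1}, {"rx": 0, "ry": 0, "rz": 0, "dx": 0, "dy": 0, "dz": 0, "grip": 1}, {"rx": 0, "ry": 0, "rz": 0, "dx": 0, "dy": 0, "dz": 0, "grip": 1}, {"rx": 0, "ry": 0, "rz": 0, "dx": 0, "dy": 0, "dz": 0, "grip": 1}]'

```text
t: 70.9
ee_pos: [556.0, -12.3, 40.3]
orientation: [0.001, -0.667, 0.745, -0.001]
ft_force: [-1.0, -0.5, 0.4]
gripper_width: 43.7
```

Run:
```python
from h import *
where()
```

```text
t 70.9 pos [556.  -12.3  40.3] psi -1.682 tiltxy [ 0.0016 -0.0001] w 43.7 F [-1.  -0.5  0.4] j6 1.53
```

Contact with the bed at 40.3, as predicted. Release and lift.

Call:
jog_arm --rows '[{"rx": 0, "ry": 0, "rz": 0, "dx": 0, "dy": 0, "dz": 0, "grip": 0.1}, {"rx": 0, "ry": 0, "rz": 0, "dx": 0, "dy": 0, "dz": 0, "grip": -0.1}, {"rx": 0, "ry": 0, "rz": 0, "dx": 0, "dy": 0, "dz": 0, "grip": -0.5}, {"rx": 0, "ry": 0, "rz": 0, "dx": 0, "dy": 0, "dz": 0, "grip": -0.5}, {"rx": 0, "ry": 0, "rz": 0, "dx": 0, "dy": 0, "dz": 0, "grip": -0.5}, {"rx": 0, "ry": 0, "rz": 0, "dx": 0, "dy": 0, "dz": -0.01, "grip": -0.5}, {"rx": 0, "ry": 0, "rz": 0, "dx": 0, "dy": 0, "dz": -0.02, "grip": -0.5}, {"rx": 0, "ry": 0, "rz": 0, "dx": 0, "dy": 0, "dz": -0.025, "grip": -0.5}, {"rx": 0, "ry": 0, "rz": 0, "dx": 0, "dy": 0, "dz": -0.02, "grip": -0.5}, {"rx": 0, "ry": 0, "rz": 0, "dx": 0, "dy": 0, "dz": -0.01, "grip": 1}]'

```text
t: 71.9
ee_pos: [555.7, -12.2, 129.2]
orientation: [0.0, -0.667, 0.745, -0.0]
ft_force: [0.4, -0.9, 0.4]
gripper_width: 51.2
```

Call:
jog_arm --rows '[{"rx": 0, "ry": 0, "rz": 0, "dx": 0.021, "dy": 0.0175, "dz": 0, "grip": 1}, {"rx": 0, "ry": 0, "rz": 0, "dx": 0.021, "dy": 0.0175, "dz": 0, "grip": 1}, {"rx": 0, "ry": 0, "rz": 0, "dx": 0.021, "dy": 0.0175, "dz": 0, "grip": 1}, {"rx": 0, "ry": 0, "rz": 0, "dx": 0.021, "dy": 0.0175, "dz": 0, "grip": 1}, {"rx": 0, "ry": 0, "rz": 0, "dx": 0.021, "dy": 0.0175, "dz": 0, "grip": 1}, {"rx": 0, "ry": 0, "rz": 0, "dx": 0.012, "dy": 0.009, "dz": 0, "grip": 1}, {"rx": 0, "ry": 0, "rz": 0, "dx": 0.005, "dy": 0.004, "dz": 0, "grip": 1}, {"rx": 0, "ry": 0, "rz": 0, "dx": 0, "dy": 0, "dz": 0, "grip": 1}, {"rx": 0, "ry": 0, "rz": 0, "dx": 0, "dy": 0, "dz": 0, "grip": 1}, {"rx": 0, "ry": 0, "rz": 0, "dx": 0, "dy": 0, "dz": 0, "grip": 1}]'

```text
t: 72.9
ee_pos: [441.6, -125.5, 134.2]
orientation: [0.003, -0.668, 0.744, -0.004]
ft_force: [0.6, -0.0, 0.4]
gripper_width: 0.3
```

Run:
```python
from h import *
where(); plan([440,-125.5,78],-1.681,4)
p,d=snap('top','top15')
cv2.imwrite('pics/t15c.png',cv2.resize(p[180:310,310:440],(560,560),interpolation=cv2.INTER_CUBIC))
```

```text
t 72.9 pos [ 441.6 -125.5  134.2] psi -1.679 tiltxy [ 0.0108 -0.002 ] w 0.3 F [ 0.6 -0.   0.4] j6 1.24
from [ 441.6 -125.5  134.2] psi -1.679 delta [ -1.6  -0.  -56.2] dpsi -0.002 t 72.9 j6 1.24 F [ 0.6 -0.   0.4] w 0.3
rx -0.0027 ry -0.0002 rz 0.0004
0.0000 0.0005 0.0141 x 4
```

View pics/t15c.png

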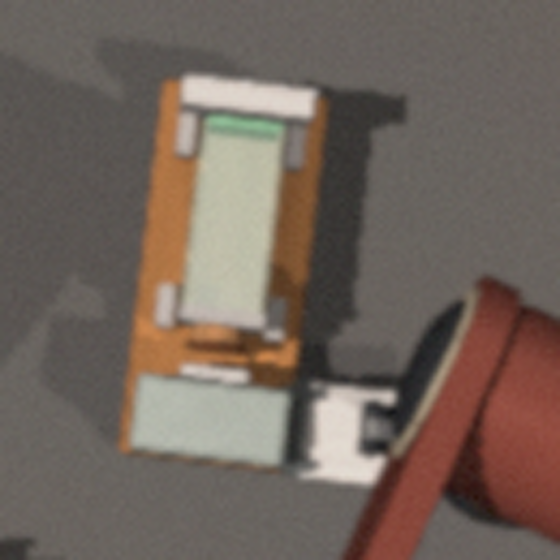

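The third jar is properly in the bed, so I'll go down onto the pad.

Call:
jog_arm --rows '[{"rx": -0.0027, "ry": 0, "rz": 0, "dx": 0, "dy": 0.0005, "dz": 0.006, "grip": 1}, {"rx": -0.0027, "ry": 0, "rz": 0, "dx": 0, "dy": 0.0005, "dz": 0.009, "grip": 1}, {"rx": -0.0027, "ry": 0, "rz": 0, "dx": 0, "dy": 0.0005, "dz": 0.01, "grip": 1}, {"rx": -0.002, "ry": 0, "rz": 0, "dx": 0, "dy": 0, "dz": 0.01, "grip": 1}, {"rx": 0, "ry": 0, "rz": 0, "dx": 0, "dy": 0, "dz": 0.008, "grip": 1}, {"rx": 0, "ry": 0, "rz": 0, "dx": 0, "dy": 0, "dz": 0.006, "grip": 1}, {"rx": 0, "ry": 0, "rz": 0, "dx": 0, "dy": 0, "dz": 0.003, "grip": 1}, {"rx": 0, "ry": 0, "rz": 0, "dx": 0, "dy": 0, "dz": 0, "grip": 1}, {"rx": 0, "ry": 0, "rz": 0, "dx": 0, "dy": 0, "dz": 0, "grip": 1}, {"rx": 0, "ry": 0, "rz": 0, "dx": 0, "dy": 0, "dz": 0, "grip": 1}]'

```text
t: 73.95
ee_pos: [440.4, -123.8, 76.2]
orientation: [-0.001, -0.669, 0.744, 0.001]
ft_force: [-1.1, 0.2, -0.2]
gripper_width: 0.0
```

Run:
```python
from h import *
where()
```

```text
t 74.0 pos [ 440.4 -123.8   76.2] psi -1.677 tiltxy [-0.0025  0.0007] w 0.0 F [-1.1  0.2 -0.2] j6 1.24
```

Call:
jog_arm --rows '[{"rx": 0.001, "ry": 0, "rz": 0, "dx": 0, "dy": 0, "dz": 0.003, "grip": 1}, {"rx": 0.001, "ry": 0, "rz": 0, "dx": 0, "dy": 0, "dz": 0.003, "grip": 1}, {"rx": 0, "ry": 0, "rz": 0, "dx": 0, "dy": 0, "dz": 0.003, "grip": 1}, {"rx": 0, "ry": 0, "rz": 0, "dx": 0, "dy": 0, "dz": 0.003, "grip": 1}, {"rx": 0, "ry": 0, "rz": 0, "dx": 0, "dy": 0, "dz": 0.003, "grip": 1}, {"rx": 0, "ry": 0, "rz": 0, "dx": 0, "dy": 0, "dz": 0.003, "grip": 1}, {"rx": 0, "ry": 0, "rz": 0, "dx": 0, "dy": 0, "dz": 0.003, "grip": 1}, {"rx": 0, "ry": 0, "rz": 0, "dx": 0, "dy": 0, "dz": 0.003, "grip": 1}, {"rx": 0, "ry": 0, "rz": 0, "dx": 0, "dy": 0, "dz": 0.003, "grip": 1}, {"rx": 0, "ry": 0, "rz": 0, "dx": 0, "dy": 0, "dz": 0.003, "grip": 1}]'

```text
t: 74.95
ee_pos: [441.3, -126.3, 51.3]
orientation: [-0.002, -0.669, 0.743, -0.0]
ft_force: [-6.2, 1.1, 12.9]
gripper_width: -0.2
```

Call:
jog_arm --rows '[{"rx": 0.002, "ry": 0, "rz": 0, "dx": 0, "dy": 0, "dz": 0.0025, "grip": 1}, {"rx": 0.002, "ry": 0, "rz": 0, "dx": 0, "dy": 0, "dz": 0.0025, "grip": 1}, {"rx": 0.002, "ry": 0, "rz": 0, "dx": 0, "dy": 0, "dz": 0.0025, "grip": 1}, {"rx": 0.002, "ry": 0, "rz": 0, "dx": 0, "dy": 0, "dz": 0.0025, "grip": 1}, {"rx": 0.002, "ry": 0, "rz": 0, "dx": 0, "dy": 0, "dz": 0.0025, "grip": 1}, {"rx": 0.002, "ry": 0, "rz": 0, "dx": 0, "dy": 0, "dz": 0.0025, "grip": 1}, {"rx": 0.002, "ry": 0, "rz": 0, "dx": 0, "dy": 0, "dz": 0.0025, "grip": 1}, {"rx": 0.002, "ry": 0, "rz": 0, "dx": 0, "dy": 0, "dz": 0.0025, "grip": 1}, {"rx": 0.002, "ry": 0, "rz": 0, "dx": 0, "dy": 0, "dz": 0.0025, "grip": 1}, {"rx": 0.002, "ry": 0, "rz": 0, "dx": 0, "dy": 0, "dz": 0.0025, "grip": 1}]'

```text
t: 75.95
ee_pos: [441.5, -126.1, 47.4]
orientation: [-0.0, -0.67, 0.742, 0.002]
ft_force: [-12.3, 3.8, 22.7]
gripper_width: -0.0
```

Run:
```python
from h import *
where()
p,d=snap('top','top16')
cv2.imwrite('pics/t16c.png',cv2.resize(p[180:310,310:440],(560,560),interpolation=cv2.INTER_CUBIC))
```

```text
t 76.0 pos [ 441.5 -126.1   47.4] psi -1.672 tiltxy [-0.0036  0.0031] w -0.0 F [-12.3   3.8  22.7] j6 1.23
```

View pics/t16c.png

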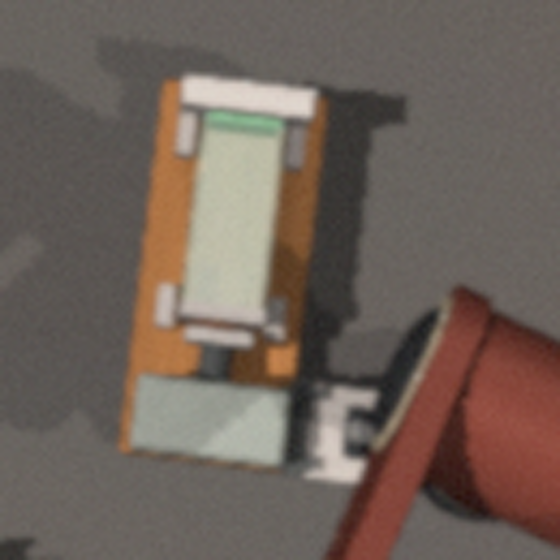

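On the stop. Up and back to the jar.

Call:
jog_arm --rows '[{"rx": 0, "ry": 0, "rz": 0, "dx": 0, "dy": 0, "dz": -0.004, "grip": 1}, {"rx": 0, "ry": 0, "rz": 0, "dx": 0, "dy": 0, "dz": -0.006, "grip": 1}, {"rx": 0, "ry": 0, "rz": 0, "dx": 0, "dy": 0, "dz": -0.008, "grip": 1}, {"rx": 0, "ry": 0, "rz": 0, "dx": 0, "dy": 0, "dz": -0.008, "grip": 1}, {"rx": 0, "ry": 0, "rz": 0, "dx": 0, "dy": 0, "dz": -0.008, "grip": 1}, {"rx": 0, "ry": 0, "rz": 0, "dx": 0, "dy": 0, "dz": -0.012, "grip": 1}, {"rx": 0, "ry": 0, "rz": 0, "dx": 0, "dy": 0, "dz": -0.016, "grip": 1}, {"rx": 0, "ry": 0, "rz": 0, "dx": 0, "dy": 0, "dz": -0.016, "grip": 1}, {"rx": 0, "ry": 0, "rz": 0, "dx": 0, "dy": 0, "dz": -0.008, "grip": 1}, {"rx": 0, "ry": 0, "rz": 0, "dx": 0, "dy": 0, "dz": 0, "grip": 1}]'

```text
t: 77.0
ee_pos: [441.8, -125.4, 138.0]
orientation: [0.001, -0.671, 0.742, 0.003]
ft_force: [0.4, -0.2, -0.3]
gripper_width: 0.2
```

Call:
jog_arm --rows '[{"rx": 0.0005, "ry": 0.001, "rz": 0.0015, "dx": -0.021, "dy": -0.018, "dz": 0, "grip": -0.5}, {"rx": 0.0005, "ry": 0.001, "rz": 0.0015, "dx": -0.021, "dy": -0.018, "dz": 0, "grip": -0.5}, {"rx": 0.0005, "ry": 0.001, "rz": 0.0015, "dx": -0.021, "dy": -0.018, "dz": 0, "grip": -0.5}, {"rx": 0.0005, "ry": 0.001, "rz": 0.0015, "dx": -0.021, "dy": -0.018, "dz": 0, "grip": -0.5}, {"rx": 0.0005, "ry": 0.001, "rz": 0, "dx": -0.021, "dy": -0.018, "dz": 0, "grip": -0.5}, {"rx": 0.0005, "ry": 0.001, "rz": 0, "dx": -0.012, "dy": -0.01, "dz": 0, "grip": -0.5}, {"rx": 0, "ry": 0, "rz": 0, "dx": -0.005, "dy": -0.004, "dz": 0, "grip": -0.5}, {"rx": 0, "ry": 0, "rz": 0, "dx": 0, "dy": 0, "dz": 0, "grip": -0.5}, {"rx": 0, "ry": 0, "rz": 0, "dx": 0, "dy": 0, "dz": 0, "grip": -0.5}, {"rx": 0, "ry": 0, "rz": 0, "dx": 0, "dy": 0, "dz": 0, "grip": -0.5}]'

```text
t: 78.0
ee_pos: [558.1, -12.5, 131.8]
orientation: [-0.004, -0.667, 0.745, 0.002]
ft_force: [0.0, 0.4, -0.4]
gripper_width: 63.9
```

Run:
```python
from h import *
where(); plan([559,-12,41],-1.681,10)
```

```text
t 78.0 pos [558.1 -12.5 131.8] psi -1.682 tiltxy [-0.0094 -0.0018] w 63.9 F [ 0.   0.4 -0.4] j6 1.53
from [558.1 -12.5 131.8] psi -1.682 delta [  0.9   0.5 -90.8] dpsi 0.001 t 78.0 j6 1.53 F [ 0.   0.4 -0.4] w 63.9
rx 0.0009 ry -0.0003 rz -0.0001
-0.0001 -0.0002 0.0091 x 10
```

Call:
jog_arm --rows '[{"rx": 0.002, "ry": 0, "rz": 0, "dx": -0.001, "dy": -0.001, "dz": 0.005, "grip": -0.5}, {"rx": 0.002, "ry": 0, "rz": 0, "dx": -0.001, "dy": -0.001, "dz": 0.01, "grip": -0.5}, {"rx": 0.002, "ry": -0.001, "rz": 0, "dx": 0, "dy": -0.001, "dz": 0.012, "grip": -0.5}, {"rx": 0.002, "ry": -0.001, "rz": 0, "dx": 0, "dy": 0, "dz": 0.014, "grip": -0.5}, {"rx": 0, "ry": 0, "rz": 0, "dx": 0, "dy": 0, "dz": 0.014, "grip": -0.5}, {"rx": 0, "ry": 0, "rz": 0, "dx": 0, "dy": 0, "dz": 0.014, "grip": -0.5}, {"rx": 0, "ry": 0, "rz": 0, "dx": 0, "dy": 0, "dz": 0.009, "grip": -0.5}, {"rx": 0, "ry": 0, "rz": 0, "dx": 0, "dy": 0, "dz": 0.004, "grip": -0.5}, {"rx": 0, "ry": 0, "rz": 0, "dx": 0, "dy": 0, "dz": 0, "grip": -0.5}, {"rx": 0, "ry": 0, "rz": 0, "dx": 0, "dy": 0, "dz": 0, "grip": -0.5}]'

```text
t: 79.0
ee_pos: [558.3, -12.3, 40.0]
orientation: [-0.002, -0.666, 0.746, 0.002]
ft_force: [0.5, -0.4, -0.4]
gripper_width: 63.9
```

Run:
```python
from h import *
where()
```

```text
t 79.0 pos [558.3 -12.3  40. ] psi -1.684 tiltxy [-0.005  -0.0003] w 63.9 F [ 0.5 -0.4 -0.4] j6 1.53
```

Call:
jog_arm --rows '[{"rx": 0.002, "ry": 0, "rz": -0.001, "dx": 0, "dy": 0, "dz": 0, "grip": -0.5}, {"rx": 0.002, "ry": 0, "rz": -0.001, "dx": 0, "dy": 0, "dz": 0, "grip": -0.5}, {"rx": 0, "ry": 0, "rz": 0, "dx": 0, "dy": 0, "dz": 0, "grip": 0.1}, {"rx": 0, "ry": 0, "rz": 0, "dx": 0, "dy": 0, "dz": 0, "grip": 1}, {"rx": 0, "ry": 0, "rz": 0, "dx": 0, "dy": 0, "dz": 0, "grip": 1}, {"rx": 0, "ry": 0, "rz": 0, "dx": 0, "dy": 0, "dz": 0, "grip": 1}, {"rx": 0, "ry": 0, "rz": 0, "dx": 0, "dy": 0, "dz": 0, "grip": 1}, {"rx": 0, "ry": 0, "rz": 0, "dx": 0, "dy": 0, "dz": 0, "grip": 1}, {"rx": 0, "ry": 0, "rz": 0, "dx": 0, "dy": 0, "dz": 0, "grip": 1}, {"rx": 0, "ry": 0, "rz": 0, "dx": 0, "dy": 0, "dz": 0, "grip": 1}]' --force 30

```text
t: 80.0
ee_pos: [559.8, -12.5, 42.3]
orientation: [0.001, -0.667, 0.745, -0.002]
ft_force: [-0.8, 0.3, -0.7]
gripper_width: 43.5
```

Call:
jog_arm --rows '[{"rx": 0, "ry": 0, "rz": 0, "dx": 0, "dy": 0, "dz": -0.003, "grip": 1}, {"rx": 0, "ry": 0, "rz": 0, "dx": 0, "dy": 0, "dz": -0.008, "grip": 1}, {"rx": 0, "ry": 0, "rz": 0, "dx": 0, "dy": 0, "dz": -0.015, "grip": 1}, {"rx": 0, "ry": 0, "rz": 0, "dx": 0, "dy": 0, "dz": -0.02, "grip": 1}, {"rx": 0, "ry": 0, "rz": 0, "dx": 0, "dy": 0, "dz": -0.02, "grip": 1}, {"rx": 0, "ry": 0, "rz": 0, "dx": 0, "dy": 0, "dz": -0.02, "grip": 1}, {"rx": 0, "ry": 0, "rz": 0, "dx": 0, "dy": 0, "dz": -0.015, "grip": 1}, {"rx": 0, "ry": 0, "rz": 0, "dx": 0, "dy": 0, "dz": -0.005, "grip": 1}, {"rx": 0, "ry": 0, "rz": 0, "dx": 0, "dy": 0, "dz": 0, "grip": 1}, {"rx": 0, "ry": 0, "rz": 0, "dx": 0, "dy": 0, "dz": 0, "grip": 1}]'

```text
t: 81.0
ee_pos: [558.7, -12.2, 157.0]
orientation: [0.001, -0.667, 0.745, -0.002]
ft_force: [-0.2, 0.4, -2.2]
gripper_width: 43.5
```

Run:
```python
from h import *
where(); plan([515.6,-298.1,140],-1.482,8)
```

```text
t 81.0 pos [558.7 -12.2 157. ] psi -1.682 tiltxy [ 0.0036 -0.0014] w 43.5 F [-0.2  0.4 -2.2] j6 1.53
from [558.7 -12.2 157. ] psi -1.682 delta [ -43.1 -285.9  -17. ] dpsi 0.2 t 81.0 j6 1.53 F [-0.2  0.4 -2.2] w 43.5
rx -0.0005 ry -0.0002 rz -0.0250
0.0361 0.0014 0.0022
0.0361 0.0023 0.0022
0.0360 0.0032 0.0022
0.0359 0.0041 0.0021
0.0358 0.0050 0.0021
0.0357 0.0059 0.0021
0.0355 0.0068 0.0021
0.0353 0.0077 0.0021
```

Call:
jog_arm --rows '[{"rx": 0, "ry": 0, "rz": -0.025, "dx": 0.03, "dy": 0.0015, "dz": 0.001, "grip": 1}, {"rx": 0, "ry": 0, "rz": -0.025, "dx": 0.037, "dy": 0.0025, "dz": 0.001, "grip": 1}, {"rx": 0, "ry": 0, "rz": -0.025, "dx": 0.037, "dy": 0.003, "dz": 0.001, "grip": 1}, {"rx": 0, "ry": 0, "rz": -0.025, "dx": 0.037, "dy": 0.004, "dz": 0.001, "grip": 1}, {"rx": 0, "ry": 0, "rz": -0.025, "dx": 0.037, "dy": 0.005, "dz": 0.001, "grip": 1}, {"rx": 0, "ry": 0, "rz": -0.025, "dx": 0.037, "dy": 0.006, "dz": 0.001, "grip": 1}, {"rx": 0, "ry": 0, "rz": -0.025, "dx": 0.033, "dy": 0.006, "dz": 0.001, "grip": 1}, {"rx": 0, "ry": 0, "rz": -0.02, "dx": 0.022, "dy": 0.005, "dz": 0.001, "grip": 1}, {"rx": 0, "ry": 0, "rz": 0, "dx": 0.01, "dy": 0.003, "dz": 0.001, "grip": 1}, {"rx": 0, "ry": 0, "rz": 0, "dx": 0.004, "dy": 0.001, "dz": 0.001, "grip": 1}]'

```text
t: 82.0
ee_pos: [508.9, -301.9, 131.9]
orientation: [0.001, 0.74, -0.673, -0.009]
ft_force: [0.4, -0.3, -1.0]
gripper_width: 43.7
```

Run:
```python
from h import *
where(); plan([515.2,-303,80],-1.482,5)
```

```text
t 82.0 pos [ 508.9 -301.9  131.9] psi -1.476 tiltxy [-0.0152  0.0105] w 43.7 F [ 0.4 -0.3 -1. ] j6 0.82
from [ 508.9 -301.9  131.9] psi -1.476 delta [  6.3  -1.1 -51.9] dpsi -0.006 t 82.0 j6 0.82 F [ 0.4 -0.3 -1. ] w 43.7
rx 0.0028 ry 0.0024 rz 0.0012
0.0005 -0.0014 0.0104 x 5
```

Call:
jog_arm --rows '[{"rx": 0.0028, "ry": 0.0024, "rz": 0.001, "dx": 0.001, "dy": -0.0014, "dz": 0.005, "grip": 1}, {"rx": 0.0028, "ry": 0.0024, "rz": 0.001, "dx": 0.001, "dy": -0.0014, "dz": 0.008, "grip": 1}, {"rx": 0.0028, "ry": 0.0024, "rz": 0.001, "dx": 0.001, "dy": -0.0014, "dz": 0.01, "grip": 1}, {"rx": 0.0028, "ry": 0.0024, "rz": 0.001, "dx": 0.001, "dy": -0.0014, "dz": 0.01, "grip": 1}, {"rx": 0.0028, "ry": 0.0024, "rz": 0, "dx": 0.001, "dy": 0, "dz": 0.01, "grip": 1}, {"rx": 0, "ry": 0, "rz": 0, "dx": 0.001, "dy": 0, "dz": 0.009, "grip": 1}, {"rx": 0, "ry": 0, "rz": 0, "dx": 0, "dy": 0, "dz": 0.006, "grip": 1}, {"rx": 0, "ry": 0, "rz": 0, "dx": 0, "dy": 0, "dz": 0.003, "grip": 1}, {"rx": 0, "ry": 0, "rz": 0, "dx": 0, "dy": 0, "dz": 0, "grip": 1}, {"rx": 0, "ry": 0, "rz": 0, "dx": 0, "dy": 0, "dz": 0, "grip": 1}]'

```text
t: 83.0
ee_pos: [514.9, -301.8, 62.3]
orientation: [-0.0, 0.74, -0.673, -0.002]
ft_force: [-0.1, 0.4, -2.9]
gripper_width: 44.0
```

Run:
```python
from h import *
where(); plan([515.2,-303,26],-1.482,5)
```

```text
t 83.0 pos [ 514.9 -301.8   62.3] psi -1.476 tiltxy [-0.0027  0.0038] w 44.0 F [-0.1  0.4 -2.9] j6 0.82
from [ 514.9 -301.8   62.3] psi -1.476 delta [  0.3  -1.2 -36.3] dpsi -0.006 t 83.0 j6 0.82 F [-0.1  0.4 -2.9] w 44.0
rx 0.0005 ry 0.0008 rz 0.0012
0.0003 -0.0001 0.0073 x 5
```

Call:
jog_arm --rows '[{"rx": 0.001, "ry": 0.001, "rz": 0.001, "dx": 0.0005, "dy": 0, "dz": 0.004, "grip": 1}, {"rx": 0.001, "ry": 0.001, "rz": 0.001, "dx": 0.0005, "dy": 0, "dz": 0.006, "grip": 1}, {"rx": 0, "ry": 0.001, "rz": 0.001, "dx": 0, "dy": 0, "dz": 0.006, "grip": 1}, {"rx": 0, "ry": 0, "rz": 0.001, "dx": 0, "dy": 0, "dz": 0.006, "grip": 1}, {"rx": 0, "ry": 0, "rz": 0, "dx": 0, "dy": 0, "dz": 0.006, "grip": 1}, {"rx": 0, "ry": 0, "rz": 0, "dx": 0, "dy": 0, "dz": 0.004, "grip": 1}, {"rx": 0, "ry": 0, "rz": 0, "dx": 0, "dy": 0, "dz": 0.001, "grip": 1}, {"rx": 0, "ry": 0, "rz": 0, "dx": 0, "dy": 0, "dz": 0, "grip": 1}, {"rx": 0, "ry": 0, "rz": 0, "dx": 0, "dy": 0, "dz": 0, "grip": 1}, {"rx": 0, "ry": 0, "rz": 0, "dx": 0, "dy": 0, "dz": 0, "grip": 1}]'

```text
t: 84.0
ee_pos: [515.7, -303.6, 27.5]
orientation: [-0.0, 0.738, -0.675, 0.001]
ft_force: [0.2, -0.0, -2.2]
gripper_width: 43.4
```

Run:
```python
from h import *
where()
```

```text
t 84.0 pos [ 515.7 -303.6   27.5] psi -1.481 tiltxy [ 0.0015 -0.0006] w 43.4 F [ 0.2 -0.  -2.2] j6 0.82
```

Call:
jog_arm --rows '[{"rx": 0, "ry": 0, "rz": 0, "dx": 0, "dy": 0, "dz": 0.0015, "grip": 1}, {"rx": 0, "ry": 0, "rz": 0, "dx": 0, "dy": 0, "dz": 0.0015, "grip": 1}, {"rx": 0, "ry": 0, "rz": 0, "dx": 0, "dy": 0, "dz": 0.0015, "grip": 1}, {"rx": 0, "ry": 0, "rz": 0, "dx": 0, "dy": 0, "dz": 0.0013, "grip": 1}, {"rx": 0, "ry": 0, "rz": 0, "dx": 0, "dy": 0, "dz": 0.001, "grip": 1}, {"rx": 0, "ry": 0, "rz": 0, "dx": 0, "dy": 0, "dz": 0.001, "grip": 1}, {"rx": 0, "ry": 0, "rz": 0, "dx": 0, "dy": 0, "dz": 0, "grip": 1}, {"rx": 0, "ry": 0, "rz": 0, "dx": 0, "dy": 0, "dz": 0, "grip": 1}, {"rx": 0, "ry": 0, "rz": 0, "dx": 0, "dy": 0, "dz": 0, "grip": 1}, {"rx": 0, "ry": 0, "rz": 0, "dx": 0, "dy": 0, "dz": 0, "grip": 1}]'

```text
t: 85.0
ee_pos: [516.2, -304.0, 19.8]
orientation: [-0.0, 0.738, -0.675, 0.001]
ft_force: [-0.0, 0.1, -2.6]
gripper_width: 43.8
```

Run:
```python
from h import *
where()
```

```text
t 85.0 pos [ 516.2 -304.    19.8] psi -1.481 tiltxy [ 0.0026 -0.0014] w 43.8 F [-0.   0.1 -2.6] j6 0.82
```

Call:
jog_arm --rows '[{"rx": 0, "ry": 0, "rz": 0, "dx": 0, "dy": 0, "dz": 0.001, "grip": 1}, {"rx": 0, "ry": 0, "rz": 0, "dx": 0, "dy": 0, "dz": 0.0008, "grip": 1}, {"rx": 0, "ry": 0, "rz": 0, "dx": 0, "dy": 0, "dz": 0, "grip": 1}, {"rx": 0, "ry": 0, "rz": 0, "dx": 0, "dy": 0, "dz": 0, "grip": 1}, {"rx": 0, "ry": 0, "rz": 0, "dx": 0, "dy": 0, "dz": 0, "grip": 1}, {"rx": 0, "ry": 0, "rz": 0, "dx": 0, "dy": 0, "dz": 0, "grip": 1}, {"rx": 0, "ry": 0, "rz": 0, "dx": 0, "dy": 0, "dz": 0, "grip": 1}, {"rx": 0, "ry": 0, "rz": 0, "dx": 0, "dy": 0, "dz": 0, "grip": 1}, {"rx": 0, "ry": 0, "rz": 0, "dx": 0, "dy": 0, "dz": 0, "grip": 1}, {"rx": 0, "ry": 0, "rz": 0, "dx": 0, "dy": 0, "dz": 0, "grip": 1}]'

```text
t: 86.0
ee_pos: [516.7, -304.4, 19.4]
orientation: [-0.0, 0.738, -0.675, 0.002]
ft_force: [-0.8, 0.4, -0.7]
gripper_width: 43.9
```

Run:
```python
from h import *
where()
```

```text
t 86.0 pos [ 516.7 -304.4   19.4] psi -1.481 tiltxy [ 0.0034 -0.0021] w 43.9 F [-0.8  0.4 -0.7] j6 0.82
```

Resting on the tray floor. Release, lift and move aside.

Call:
jog_arm --rows '[{"rx": 0, "ry": 0, "rz": 0, "dx": 0, "dy": 0, "dz": 0.0005, "grip": 1}, {"rx": 0, "ry": 0, "rz": 0, "dx": 0, "dy": 0, "dz": 0, "grip": 0.1}, {"rx": 0, "ry": 0, "rz": 0, "dx": 0, "dy": 0, "dz": 0, "grip": -0.1}, {"rx": 0, "ry": 0, "rz": 0, "dx": 0, "dy": 0, "dz": 0, "grip": -0.3}, {"rx": 0, "ry": 0, "rz": 0, "dx": 0, "dy": 0, "dz": 0, "grip": -0.3}, {"rx": 0, "ry": 0, "rz": 0, "dx": 0, "dy": 0, "dz": 0, "grip": -0.3}, {"rx": 0, "ry": 0, "rz": 0, "dx": 0, "dy": 0, "dz": 0, "grip": -0.3}, {"rx": 0, "ry": 0, "rz": 0, "dx": 0, "dy": 0, "dz": -0.01, "grip": -0.3}, {"rx": 0, "ry": 0, "rz": 0, "dx": 0, "dy": 0, "dz": -0.02, "grip": -0.3}, {"rx": 0, "ry": 0, "rz": 0, "dx": 0, "dy": 0, "dz": -0.03, "grip": -0.3}]'

```text
t: 87.0
ee_pos: [514.3, -302.6, 77.0]
orientation: [-0.0, 0.738, -0.675, -0.002]
ft_force: [1.1, 0.5, -0.3]
gripper_width: 55.4
```

Call:
jog_arm --rows '[{"rx": 0, "ry": 0, "rz": 0, "dx": 0, "dy": 0, "dz": -0.04, "grip": -0.3}, {"rx": 0, "ry": 0, "rz": 0, "dx": 0, "dy": 0, "dz": -0.04, "grip": -0.3}, {"rx": 0, "ry": 0, "rz": 0, "dx": 0, "dy": 0, "dz": -0.03, "grip": -0.3}, {"rx": 0, "ry": 0, "rz": 0, "dx": -0.02, "dy": 0, "dz": -0.01, "grip": -0.3}, {"rx": 0, "ry": 0, "rz": 0, "dx": -0.045, "dy": 0.005, "dz": 0, "grip": -0.3}, {"rx": 0, "ry": 0, "rz": 0, "dx": -0.045, "dy": 0.01, "dz": 0, "grip": -0.3}, {"rx": 0, "ry": 0, "rz": 0, "dx": -0.045, "dy": 0.01, "dz": 0, "grip": -0.3}, {"rx": 0, "ry": 0, "rz": 0, "dx": -0.04, "dy": 0.01, "dz": 0, "grip": -0.3}, {"rx": 0, "ry": 0, "rz": 0, "dx": -0.03, "dy": 0.005, "dz": 0, "grip": -0.3}, {"rx": 0, "ry": 0, "rz": 0, "dx": -0.01, "dy": 0, "dz": 0, "grip": -0.3}]'

```text
t: 88.0
ee_pos: [455.2, -68.8, 216.8]
orientation: [-0.003, 0.737, -0.676, 0.01]
ft_force: [-0.9, -0.5, -0.6]
gripper_width: 55.6
```

Run:
```python
from h import *
where()
p,d=snap('top','top20');q,e=snap('side','side20')
W=world('top',d)
for j in jars(p,d):
    print(np.round(j['c'],1),np.round(j['size'],1),np.round([j['th'],j['p'],j['z']],3),bool(j['yellow']))
cv2.imwrite('pics/t20c.png',cv2.resize(p[200:300,445:600],(775,500),interpolation=cv2.INTER_CUBIC))
```

```text
t 88.0 pos [455.2 -68.8 216.8] psi -1.486 tiltxy [ 0.0189 -0.0093] w 55.6 F [-0.9 -0.5 -0.6] j6 1.18
[430.9 520.2] [ 44.3 123.5] [ 0.728  0.96  42.069] True
[ 528.5 -465.5] [ 46.1 114.6] [ 0.088  0.87  47.248] False
[321.5 124. ] [ 43.6 123.3] [ 0.065  0.86  42.309] True
[ 523.  -382.7] [ 46.5 112.6] [ 0.096  0.82  47.38 ] False
[ 514.1 -303.4] [ 46.1 114.3] [ 0.097  0.75  47.567] False
```

View pics/top20.png

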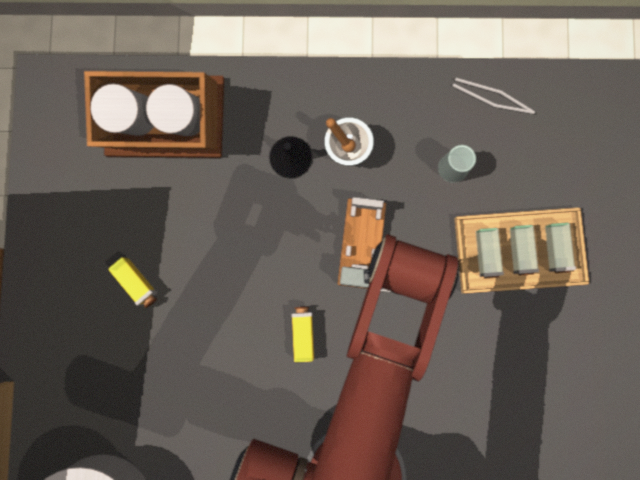

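View pics/t20c.png

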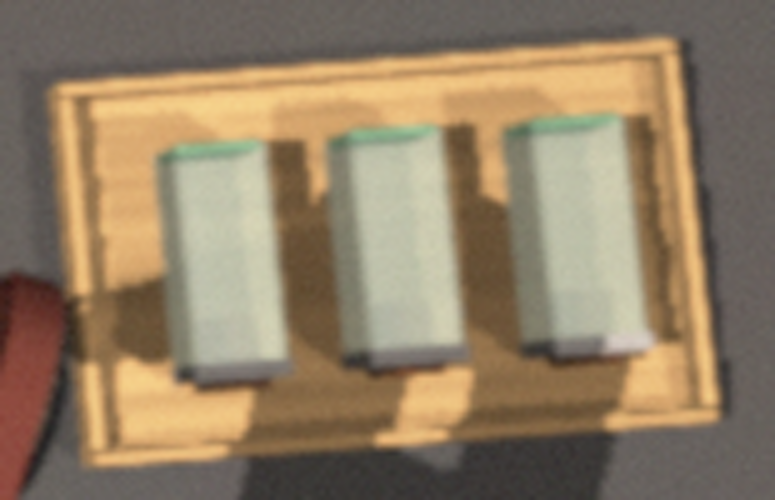

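View pics/side20.png

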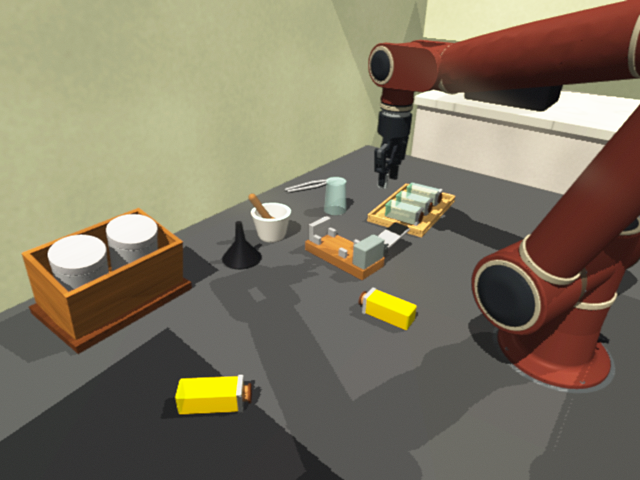

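Call:
jog_arm --rows '[{"rx": 0, "ry": 0, "rz": 0, "dx": 0, "dy": 0, "dz": 0, "grip": -0.3}, {"rx": 0, "ry": 0, "rz": 0, "dx": 0, "dy": 0, "dz": 0, "grip": -0.3}, {"rx": 0, "ry": 0, "rz": 0, "dx": 0, "dy": 0, "dz": 0, "grip": -0.3}, {"rx": 0, "ry": 0, "rz": 0, "dx": 0, "dy": 0, "dz": 0, "grip": -0.3}, {"rx": 0, "ry": 0, "rz": 0, "dx": 0, "dy": 0, "dz": 0, "grip": -0.3}, {"rx": 0, "ry": 0, "rz": 0, "dx": 0, "dy": 0, "dz": 0, "grip": -0.3}, {"rx": 0, "ry": 0, "rz": 0, "dx": 0, "dy": 0, "dz": 0, "grip": -0.3}, {"rx": 0, "ry": 0, "rz": 0, "dx": 0, "dy": 0, "dz": 0, "grip": -0.3}, {"rx": 0, "ry": 0, "rz": 0, "dx": 0, "dy": 0, "dz": 0, "grip": -0.3}, {"rx": 0, "ry": 0, "rz": 0, "dx": 0, "dy": 0, "dz": 0, "grip": -0.3}]'

```text
t: 89.2
ee_pos: [457.1, -75.8, 215.9]
orientation: [-0.002, 0.734, -0.68, 0.009]
ft_force: [-0.4, 0.3, 0.6]
gripper_width: 55.2
```

Run:
```python
from h import *
where()
p,d=snap('top','top21')
for j in jars(p,d):
    print(np.round(j['c'],1),np.round(j['size'],1),np.round([j['th'],j['p'],j['z']],3),bool(j['yellow']))
print(workorder.hand_in())
```

```text
t 89.2 pos [457.1 -75.8 215.9] psi -1.495 tiltxy [ 0.0158 -0.0105] w 55.2 F [-0.4  0.3  0.6] j6 1.17
[ 522.2 -383.2] [ 46.9 114. ] [ 0.084  0.96  47.395] False
[ 514.1 -303.4] [ 45.3 114.4] [ 0.096  0.88  47.436] False
[430.8 519.2] [ 44.1 122.1] [ 0.732  0.59  42.055] True
[ 528.8 -466.2] [ 47.4 114.8] [ 0.069  0.58  47.161] False
the job is handed in; nothing more can be done
None
```

All three glass jars were pressed and now lie flat, side by side in the wooden tray. I handed the job in at about 89 s of the 210 s allowed.

- **Jars:** I laid each one in the press bed, stopper towards the ram. Each time the pedal went down to its stop (about 47.4 mm, 19–23 N on the pad), and I let it up before lifting the jar out. The grip was set to 30 N throughout, and each jar was lowered to contact before release.
- **Final checks:** The last top picture shows all three jars in the tray. Each measures about 114 mm including the stopper, against about 122 mm before, so the stoppers are fully home.
- **Bystanders:** The yellow look-alikes, tumbler, mortar and funnel appear in their original places in the last pictures I viewed. In the final network reading one yellow look-alike was not reported; I took that as one of its occasional misses, because it was there 1 s earlier and I had not moved near it.
- **Other notes:** I saw no jar knocked aside during the run. None of my checks failed.

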